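Load the UV decontamination drawer

TASK

Decontaminate the slide mailers that lie on the table: with the pin tool from its stand hold the recessed release of the UV box down and, still holding it, push the drawer out by the tool, then open it fully. Lay every mailer flat on the drawer floor, none on another, push the drawer fully home until it latches, and then throw the cam lever forward over its high point so that it snaps closed. Leave the pin tool standing upright in its stand again, the lever closed, and the other things on the table where they are.

Things in the scene. Friction and masses are not known exactly. Their poses are not given: they have to be found in the camera images.
- uv_box: Fixed low white box with grey roof at the left, 236 mm wide (y), 124 deep, roof 64 mm high. Origin on the table in the middle of its front plane; own x points to the back of the box (drawer comes out along -x), z up. A hood overhangs the front by 12 mm. Front to the robot. Between it and the mailers stands the microscope, eyepieces 0.44 m high and out to x = 0.44.
- drawer (a joint): Travel of the drawer, m: 0 shut and latched, 0.12 fully out (stop). Friction about 1.2 N plus light damping. When it is shut the latch allows about 0.5 mm of play; it stays where it is left.
- release (a joint): Press of the release button, m: 0 up, 0.007 fully down (spring, about 2.8 N to start, 5.3 N fully down). The latch frees the drawer when it is pressed more than about 0.0045; once the drawer is out by 15 mm the latch cannot catch again until it is pushed home. On pushing home (6 to 12 N) a ramp presses the button down by itself from about 13 mm before home, and it springs up when the drawer is home.
- well_rim (a point): Centre of the mouth of the square well, 15 by 15 mm, in a grey boss 35 by 35 mm on the middle of the drawer's front; moves with the drawer; 50 mm above the table. The button's round top (13 mm across) lies 15 mm below this mouth, too deep for a finger. Axes as the uv_box. The pin in the well bears on its wall, and so pushes the drawer along.
- panel_front (a point): Point in the middle of the drawer's white front panel's face, 30 mm above the table; moves with the drawer. Panel 236 mm wide, from 4 to 53 mm above the table, 12 mm thick. The boss covers its middle 35 mm and stands 35 mm out of it, so push the panel 40 to 90 mm beside it (there is most room at +y). Axes as the uv_box.
- tray_floor (a point): Centre of the inner floor of the drawer, 12 mm above the table; moves with the drawer. Inside 112 mm (x, along the travel) by 212 mm (y); inner walls 25 mm high, front panel 41 mm above this floor. x runs to the back of the drawer, z up. With the drawer fully out, the whole floor lies in front of the box. Three mailers fit side by side with their long side along x, 64 mm apart.
- cam_lever (a joint): Angle of the cam lever, rad: 0 open and leaning to the back (50 deg above level), grows as it swings up and forward over the box's front, 2.05 closed stop (lever lies forward, 12 deg above level). Stiff spring shoe from about 0.3, high point at 1.35, beyond which it snaps to its stop; up to about 7 N at the bar. Stays where it is left before the spring begins. Starts between 0 and 0.2.
- lever_bar (a point): Centre of the black cross bar at the lever's end: 16 mm thick, 56 mm long, along the uv_box's y; 85 mm from the hinge. Moves with the lever.
- lever_hinge (a point): Hinge axis of the cam lever, along the uv_box's y, 88 mm above the table, 12 mm behind the front plane and 65 mm to -y of its middle; axes as the uv_box.
- pin_tool: Loose tool, 116 mm tall, 80 g, standing upright in its stand: steel pin 9 mm across and 40 mm long, collar 28 mm across from 40 to 46 mm, wooden square handle 22 by 22 mm from 46 to 116 mm. Origin at the pin's tip, z up along the handle; x and y across the handle's flats.
- stand_rim (a point): Mouth of the square hole (15 by 15 mm, 44 mm deep) in the tool's fixed grey stand, a 50 mm square block 48 mm high at the right front. Parked, the tool's collar rests on this rim, its tip 40 mm below it.
- mailer_a: White ribbed slide mailer, flat plastic case 36 (x) by 86 (y) by 10 mm, 30 g, lying on the table. Origin in the middle of its underside, z up. Absent in some runs.
- mailer_b: Slide mailer with white lid and blue base, 34 (x) by 85 (y) by 11 mm, 30 g; otherwise as mailer_a. Absent in some runs.
- mailer_c: White ribbed slide mailer like mailer_a, 36 (x) by 86 (y) by 10 mm. Absent in some runs.
- glass_box: Bystander: small white box of cover glasses, 31 by 63 by 23 mm. Origin under its middle.
- black_loupe: Bystander: black loupe, 36 mm across, 27 mm high. Origin under its middle.
- dish: Bystander: petri dish, 60 mm across, 15 mm high. Origin under its middle.
- oil_bottle: Bystander: small dropper bottle with black cap, 30 mm across, 72 mm high. Origin under its middle.

How it is judged:
On the way, in this order (a step that is already met when the one before it is completed fails the run):
1. the pin tool holds the release down while the drawer moves out (value of joint release above 0.003 m and value of joint drawer above 0.02 m and contact force between pin_tool and release above 0.3 N), for 0.05 s.
2. the drawer is fully out (value of joint drawer above 0.11 m), for 0.2 s.
3. every mailer lies flat in the drawer (x of mailer_a in the frame of tray_floor between -0.054 and 0.054 m and y of mailer_a in the frame of tray_floor between -0.104 and 0.104 m and z of mailer_a in the frame of tray_floor between -0.005 and 0.006 m and angle between each of mailer_a, mailer_b, mailer_c's own z axis and vertical below 0.12 rad and x of mailer_b in the frame of tray_floor between -0.054 and 0.054 m and y of mailer_b in the frame of tray_floor between -0.104 and 0.104 m and z of mailer_b in the frame of tray_floor between -0.005 and 0.006 m and x of mailer_c in the frame of tray_floor between -0.054 and 0.054 m and y of mailer_c in the frame of tray_floor between -0.104 and 0.104 m and z of mailer_c in the frame of tray_floor between -0.005 and 0.006 m), for 0.2 s.
4. the drawer is home and latched with the mailers in it (all of step 3 and value of joint drawer below 0.003 m and value of joint release below 0.002 m), for 0.2 s.
5. the cam lever is snapped closed (value of joint cam_lever above 1.95 rad), for 0.2 s.
At the end, for the whole second after the job is handed in: Every mailer lies flat in the drawer (underside within 6 mm of the floor, tilt under 0.12 rad), drawer home within 3 mm, release up within 2 mm, lever beyond 1.95 rad, pin tool at rest in its stand (seated within 4 mm, 8 mm of centre, tilt under 0.12 rad) (all of step 4 and value of joint cam_lever above 1.95 rad and horizontal distance between pin_tool and stand_rim below 0.008 m and angle between pin_tool's own z axis and vertical below 0.12 rad and z of pin_tool in the frame of stand_rim below -0.036 m and linear speed of pin_tool below 0.02 m/s); the robot touches nothing.
It fails at once if a bystander is moved by more than 40 mm (distance of any of glass_box, black_loupe, dish, oil_bottle from where it was at the start of the episode above 0.04 m).
It fails at once if the cam lever is thrown while the drawer is out (value of joint cam_lever above 1.2 rad and value of joint drawer above 0.01 m).
Of mailer_a, mailer_b, mailer_c only 2 to 3 are there at a start; the rules pass over those that are not, and their reading is None.
At some moment in a run one of mailer_a, mailer_b, mailer_c may be knocked a few centimetres aside while the robot is not near it.
It also fails if it takes over 210 s, if anything falls off the work surface, if the arm or the gripper's body presses on something with over 40 N, if the wrist force passes 120 N, or if a joint passes its speed limit or range.

ROBOT

A 6-joint arm with a two-finger parallel gripper is mounted at the origin on a cart in front of the work surface, level with it; the furniture and walls round the work are solid. World frame = base frame: x ahead of the robot, y to its left, z up, the work surface at z = 0. Lengths are in m, angles in rad, forces in N, time in s.
With the tool pointing down it reaches from about 0.35 to 0.975 m from the base axis. Payload 4.9 kg.
Tool frame: the origin (TCP) lies at the centre of the arm's flange, where the gripper is bolted on; the fingertips stand 173 mm ahead of it and the grasp point (between the pads) lies 155 mm ahead of it (ctrl.finger_overhang is the distance from the TCP to the fingertips, in m); z points along the fingers, y is the direction in which the jaws open and shut (so a half turn about z gives the same grasp; the last joint's range is limited). The gripper opens to 85 mm and grips with 20 to 120 N. Pads are 22 mm wide; open, the fingers measure 114 mm over their backs; the gripper's body (76 mm by 85 mm) begins 54 mm behind the grasp point. The pads swing forward as they close: fully open they stand 13 mm farther back than shut.
Start: joints at [-1.247, 0.053, 1.613, -0, 1.476, -0.119], TCP at [0.268, -0.565, 0.405] pointing down, gripper open.
Joint ranges: [-3.01, 3.01], [-1.01, 2.22], [0.06, 2.58], [-1.02, 4.17], [0.09, 2.62], [-3.14, 3.14]. Speed limits (rad/s): [2.57, 2.57, 3.14, 3.14, 3.14, 3.14].

INTERFACE

Orientations are given as a rotation vector (axis times angle).
In Python, from station import ctrl, eyes, spotter gives the robot as it stands.
- The arm moves only by the shell command python3 -m crank 'ROWS' [FORCE]. ROWS is JSON, a list of rows, each a list of 7 numbers: the turn, a rotation vector about the tool's x, y, z in rad, then the shift along the tool's x, y, z in mm, then the closure, from -1 (fully open) to 1 (shut). A call has 1 to 8 rows; each row shifts and turns the pose as measured when the row begins, along the tool's axes as they then stand; what a row does not reach is not made up. A row lasts 1/12 s, in which the tool goes at most 41.7 mm and 7.16 degrees, less where a joint would pass 70% of its speed; a pose out of reach is approached as far as the arm can. A call is refused whole if a number of a shift passes 41.7 or a number of a turn 0.125, either way. A call with a gripper value outside its range is refused whole. The fingers move at their own pace and stop on an object; FORCE is the grip in N (left out, the last holds). Time passes only in rows, so rows that do not move let the fingers close. It gives the time, the measured TCP pose, the force and the opening at its end, in the units of the state.
- ctrl.get_obs(): the state, without advancing time (a new reading comes with each control period).
- eyes.get_image(name): name is "scene" or "top"; returns a dict with "image" (420x560x3 uint8, red, green, blue), "vertical_fov" (degrees; the focal length in pixels is half the picture's height over the tangent of half this angle, whatever the lens; pixels are square), "cx", "cy" (the principal point, pixels), "rvec" (rotation vector, rad) and "tvec" (3), from world to camera coordinates, as OpenCV has them. Camera axes: x right, y down, z forward; pixel columns grow to the right and rows downward; lengths in m; the calibration is good to about 2 mm. A picture is of the moment at which its call begins. There is no depth.
- ctrl.finish_job(): hands the job in, once; it reports no verdict.
Trained networks look in a picture, given as the dict that the camera call returned (one of the last four; its "shot" number tells which), for a name from the list of things; names that differ only in an ending like _2 or _b are one class to them, and where a whole thing is asked for, a point or a joint stands for the part that bears it (a point fixed in the world has none). Each returns a list of dicts, best first, with "confidence" (0 to 1); they miss things now and then, are a little off and sometimes report something else, mostly with a low value. They report only what shows in the picture. A call takes as long as a camera call.
- spotter.look_for(query, picture): "centre" ([x, y, z] in m, in world coordinates, good to about 4 mm: the middle of the surface that is visible of it).
- spotter.outline_of(query, picture): "region" (420x560 bool, what is visible of it).
- spotter.mark_of(query, picture): "centre" ([x, y, z] in m, in world coordinates, good to about 4 mm: a listed point, or the origin of a listed thing).
The state is a dict: "t": time; "q": joint angles; "dq": joint speeds; "effort": joint torques, N m; "tool_pos": TCP position; "tool_rot": TCP orientation; "contact_force": force on the tool from outside, world axes, zero at the start; "wrist_torque": the same for the moment, N m; "opening": finger opening in m.
Only numpy, scipy, OpenCV 4.12 (cv2) and the standard library are available. Lean on these libraries where they do the work, as an engineer would, in place of code of your own. Each camera call takes 0.05 s, during which the arm holds its last target.

## Working session

There is one attempt and no reset: what is moved stays moved. The work goes in short steps, Python scripts to look and compute and a shell command to move; the robot and the scene stay as the last step left them, time stands still between calls to the robot, and variables do not carry over. Pictures are saved under pics/ and viewed, and the job is handed in when it is done.

```bash
ls -la; mkdir -p pics
cat > h.py <<'E'
import numpy as np, cv2
from station import ctrl, eyes, spotter
from scipy.spatial.transform import Rotation as R
def pic(cam,name):
    p=eyes.get_image(cam); cv2.imwrite('pics/'+name+'.png',p['image'][:,:,::-1]); return p
def K(p):
    f=210/np.tan(np.radians(p['vertical_fov'])/2); return f
def proj(p,X):
    X=np.atleast_2d(X); Rm=R.from_rotvec(p['rvec']).as_matrix(); c=X@Rm.T+np.array(p['tvec']).ravel(); f=K(p)
    return np.c_[p['cx']+f*c[:,0]/c[:,2], p['cy']+f*c[:,1]/c[:,2]]
def ray(p,uv,z):
    uv=np.atleast_2d(uv).astype(float); f=K(p); Rm=R.from_rotvec(p['rvec']).as_matrix()
    d=np.c_[(uv[:,0]-p['cx'])/f,(uv[:,1]-p['cy'])/f,np.ones(len(uv))]@Rm
    o=-Rm.T@np.array(p['tvec']).ravel()
    return o+d*((z-o[2])/d[:,2])[:,None]
def st():
    s=ctrl.get_obs(); Rm=R.from_rotvec(s['tool_rot']).as_matrix()
    print('t',round(s['t'],2),'tcp',np.round(s['tool_pos'],4),'open',round(s['opening'],4),'F',np.round(s['contact_force'],1))
    print('R',np.round(Rm,3).tolist(),'q',np.round(s['q'],3)); return s,Rm
def to(target,yaw=None):
    """mm shift in tool frame to world target of TCP"""
    s,Rm=st(); d=Rm.T@(np.array(target)-s['tool_pos'])*1000; print('shift tool mm',np.round(d,1))
    if yaw is not None:
        # desired R: z down, tool y axis at angle yaw
        y=np.array([np.cos(yaw),np.sin(yaw),0]); z=np.array([0,0,-1.]); x=np.cross(y,z)
        best=None
        for sg in (1,-1):
            D=np.c_[sg*x,sg*y,z]; rv=R.from_matrix(Rm.T@D).as_rotvec()
            if best is None or np.linalg.norm(rv)<np.linalg.norm(best): best=rv
        print('turn',np.round(best,3))
E
python3 - <<'E'
from h import *
st()
for c in ('scene','top'):
    p=pic(c,c+'0')
    print(c,p['vertical_fov'],'cam',-R.from_rotvec(p['rvec']).as_matrix().T@np.array(p['tvec']).ravel())
    for q in ['uv_box','drawer','well_rim','panel_front','tray_floor','lever_bar','lever_hinge','pin_tool','stand_rim','mailer_a','mailer_b','mailer_c','glass_box','black_loupe','dish','oil_bottle']:
        try:r=spotter.mark_of(q,p)
        except Exception as e: print(q,e);continue
        print(q,[(np.round(x['centre'],3).tolist(),round(x['confidence'],2)) for x in r[:4]])
E
```

```text
total 12
drwxr-xr-x  3 agent agent 4096 Dec  7 14:21 .
drwxr-xr-x 23 root  root  4096 Dec  7 14:21 ..
drwxr-xr-x  2 agent agent 4096 Dec  7 14:21 pics
t 0.0 tcp [ 0.2677 -0.5645  0.4035] open 0.0854 F [-0.2  0.2  0.1]
R [[0.904, 0.428, -0.001], [0.428, -0.904, 0.002], [0.0, -0.002, -1.0]] q [-1.247  0.053  1.614  0.     1.476 -0.119]
scene 43.211850711875634 cam [-0.37600086 -1.30060416  0.96771436]
uv_box [([0.533, 0.379, 0.001], 0.55), ([0.434, -0.092, 0.002], 0.27)]
drawer it knows: black_loupe, dish, glass_box, lever_bar, lever_hinge, mailer, oil_bottle, panel_front, pin_tool, stand_rim, tray_floor, uv_box, well_rim
well_rim [([0.51, 0.362, 0.049], 0.9)]
panel_front [([0.523, 0.374, 0.029], 0.89)]
tray_floor [([0.578, 0.412, 0.01], 0.82), ([0.579, 0.329, 0.094], 0.43)]
lever_bar [([0.621, 0.364, 0.154], 0.52)]
lever_hinge [([0.579, 0.33, 0.091], 0.68)]
pin_tool [([0.42, -0.395, 0.008], 0.75)]
stand_rim [([0.423, -0.395, 0.048], 0.96), ([0.458, 0.115, -0.001], 0.2)]
mailer_a [([0.449, -0.288, 0.002], 0.77), ([0.435, -0.093, 0.004], 0.76), ([0.448, -0.191, -0.003], 0.49)]
mailer_b 
[... 958 characters left out ...]
7, 0.004], 0.19)]
stand_rim [([0.421, -0.396, 0.046], 0.56), ([0.447, -0.287, -0.0], 0.24)]
mailer_a [([0.448, -0.193, -0.0], 0.65), ([0.436, -0.093, 0.002], 0.64), ([0.447, -0.289, -0.001], 0.54), ([0.53, 0.38, 0.004], 0.38)]
mailer_b [([0.448, -0.193, -0.0], 0.65), ([0.436, -0.093, 0.002], 0.64), ([0.447, -0.289, -0.001], 0.54), ([0.53, 0.38, 0.004], 0.38)]
mailer_c [([0.448, -0.193, -0.0], 0.65), ([0.436, -0.093, 0.002], 0.64), ([0.447, -0.289, -0.001], 0.54), ([0.53, 0.38, 0.004], 0.38)]
glass_box [([0.452, 0.042, -0.003], 0.55), ([0.434, -0.092, 0.001], 0.46)]
black_loupe []
dish [([0.494, 0.605, 0.006], 0.63)]
oil_bottle [([0.425, -0.394, 0.007], 0.72), ([0.588, -0.063, -0.001], 0.47)]
```

View pics/scene0.png

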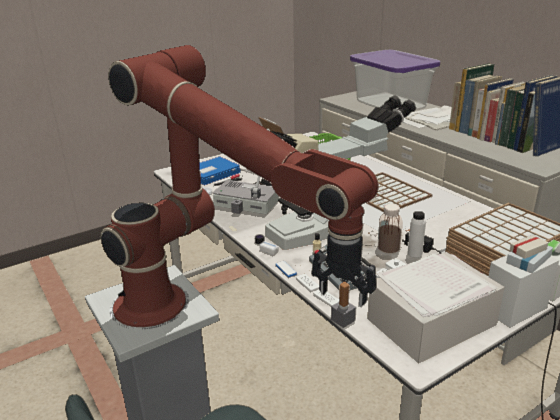

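View pics/top0.png

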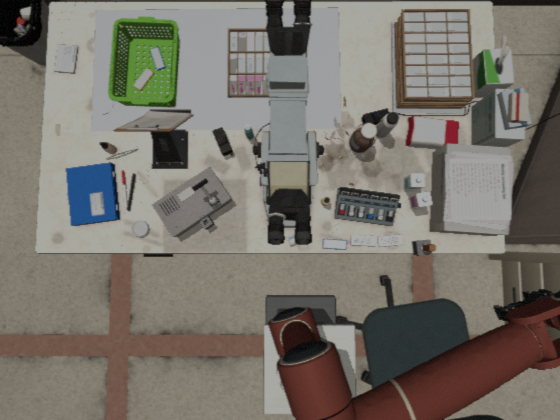

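Run:
```python
from h import *
p=pic('top','t1'); im=p['image'][:,:,::-1]
a=cv2.resize(im[150:265,120:260],None,fx=5,fy=5,interpolation=cv2.INTER_CUBIC)
b=cv2.resize(im[170:265,280:440],None,fx=5,fy=5,interpolation=cv2.INTER_CUBIC)
cv2.imwrite('pics/t1a.png',a);cv2.imwrite('pics/t1b.png',b)
for z in (0,.1): print(proj(p,[[.533,.378,z],[.533,.388,z]]))
r=spotter.outline_of('uv_box',p)
for x in r[:2]:
    m=x['region'].astype(np.uint8); c=max(cv2.findContours(m,0,2)[0],key=cv2.contourArea); print(x['confidence'],m.sum(),cv2.minAreaRect(c))
for x in spotter.outline_of('mailer_a',p):
    m=x['region'].astype(np.uint8); c=max(cv2.findContours(m,0,2)[0],key=cv2.contourArea); rr=cv2.boxPoints(cv2.minAreaRect(c)); print(x['confidence'],m.sum(),np.round(ray(p,rr,.01)[:,:2],3).tolist())
```

```text
[[203.11815296 215.71195591]
 [200.34168597 215.7080724 ]]
[[197.16863319 213.53161525]
 [194.18016171 213.52748396]]
0.72 2957 ((193.57691955566406, 206.1153564453125), (50.75506591796875, 69.6148681640625), 56.30992889404297)
0.37 45 ((290.5, 239.0), (8.0, 5.0), 90.0)
0.8 219 [[0.45, -0.048], [0.45, -0.13], [0.418, -0.129], [0.418, -0.048]]
0.73 233 [[0.464, -0.247], [0.465, -0.329], [0.429, -0.328], [0.429, -0.246]]
0.71 245 [[0.464, -0.148], [0.464, -0.233], [0.429, -0.232], [0.429, -0.147]]
```

Run:
```python
from h import *
p=pic('scene','s1'); im=p['image'][:,:,::-1]
a=cv2.resize(im[150:260,190:330],None,fx=5,fy=5,interpolation=cv2.INTER_CUBIC)
cv2.imwrite('pics/s1a.png',a)
b=cv2.resize(im[230:340,250:390],None,fx=5,fy=5,interpolation=cv2.INTER_CUBIC)
cv2.imwrite('pics/s1b.png',b)
```

```text
(no output)
```

View pics/t1a.png

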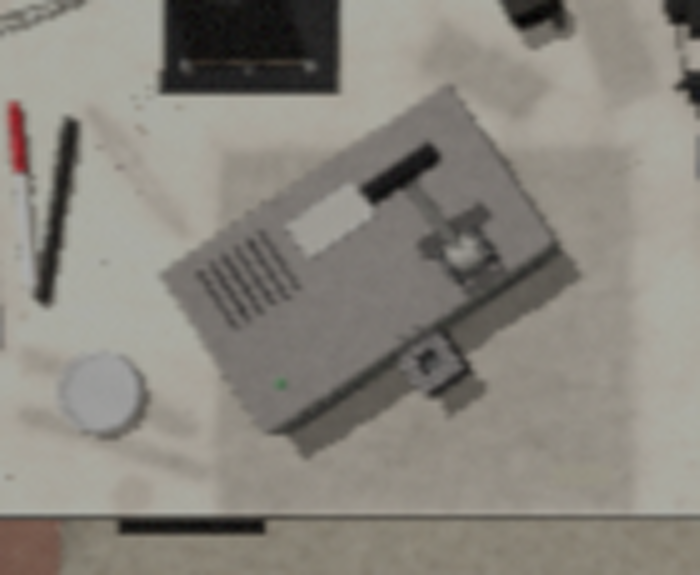

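View pics/t1b.png

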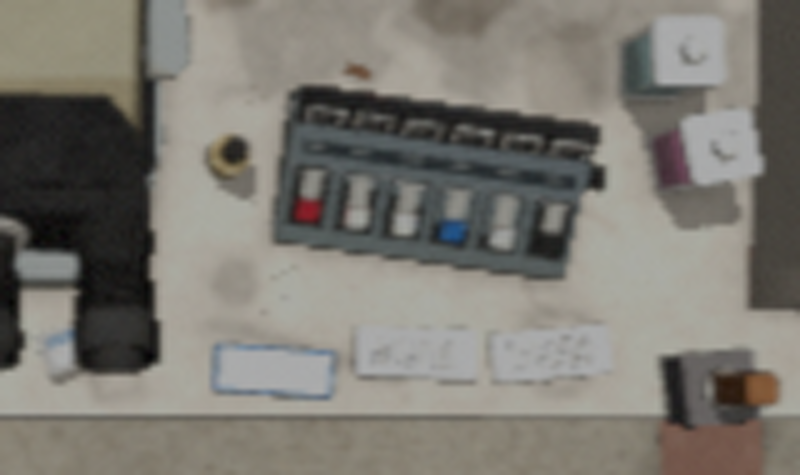

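View pics/s1a.png

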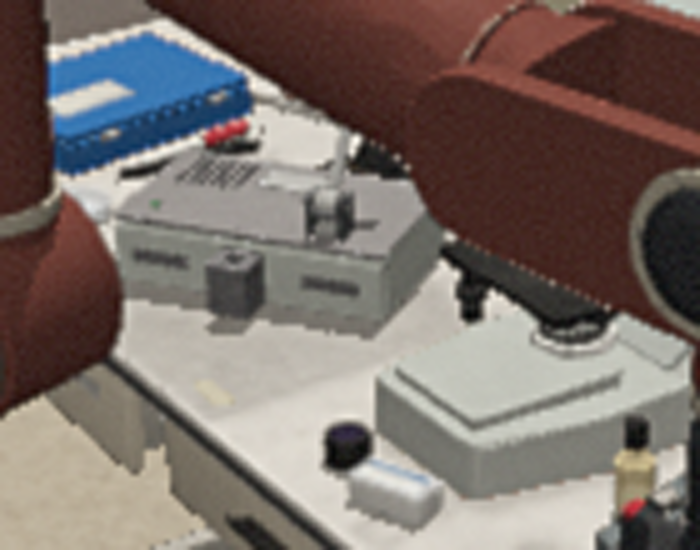

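View pics/s1b.png

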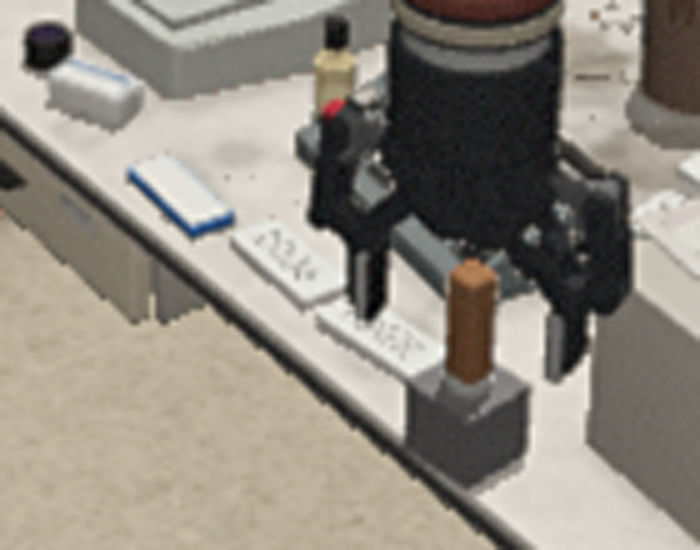

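Run:
```python
from h import *
from scipy.optimize import least_squares
p=eyes.get_image('top')
uv=np.array([[210,167],[232,199],[174,236.4],[152,205]])
loc=np.array([[.124,-.118],[-.012,-.118],[-.012,.118],[.124,.118]])
W=ray(p,uv,.064)[:,:2]
def res(v):
    c,s=np.cos(v[2]),np.sin(v[2]); return ((loc@np.array([[c,s],[-s,c]])+v[:2])-W).ravel()
r=least_squares(res,[.533,.378,.6]); print(r.x,np.degrees(r.x[2]),np.round(r.fun*1000,1))
print('edge/papers',ray(p,[[420,253],[100,253]],0)[:,:2],ray(p,[[443,230],[443,150]],.13)[:,:2])
# stand top corners
print('stand', np.round(ray(p,np.array([[665,355],[750,350],[757,418],[670,425],[775,375],[745,370],[745,402],[775,402]])/5+[280,170],.048)[:,:2],3).tolist())
print('handle top',np.round(ray(p,np.array([[762,372],[778,372],[778,403],[762,403]])/5+[280,170],.124)[:,:2],3).tolist())
to([.422,-.395,.35],-np.pi/2)
```

```text
[0.53027349 0.37280842 0.59456171] 34.06587688579773 [ 1.1 -0.1  0.2  1.7 -3.1  0.5  1.8 -2.1]
edge/papers [[ 0.40090616 -0.39773958]
 [ 0.3990027   0.74381374]] [[ 0.47809823 -0.42865444]
 [ 0.74271456 -0.43832357]]
stand [[0.443, -0.358], [0.447, -0.417], [0.4, -0.42], [0.395, -0.36], [0.429, -0.433], [0.433, -0.413], [0.411, -0.412], [0.411, -0.433]]
handle top [[0.431, -0.395], [0.431, -0.405], [0.411, -0.405], [0.411, -0.394]]
t 1.85 tcp [ 0.2678 -0.5647  0.4047] open 0.0853 F [-0.4 -0.1  0.3]
R [[0.904, 0.428, -0.0], [0.428, -0.904, 0.0], [-0.0, -0.0, -1.0]] q [-1.247  0.053  1.613 -0.     1.476 -0.119]
shift tool mm [212.1 -87.3  54.7]
turn [-0.     0.     0.443]
```

```bash
python3 -m crank '[[0,0,0.105,25,-10,0,-1],[0,0,0.105,25,-5,0,-1],[0,0,0.105,25,0,0,-1],[0,0,0.105,25,0,0,-1],[0,0,0,20,0,0,-1]]' 50; python3 -c "
from h import *
to([.422,-.396,.33],np.radians(-88))"
```

```text
t: 2.27
tool_pos: [0.3772, -0.5231, 0.405]
tool_rot: [3.141, -0.009, -0.002]
contact_force: [0.4, -0.6, 0.4]
opening: 0.0855
t 2.27 tcp [ 0.3772 -0.5231  0.405 ] open 0.0855 F [ 0.4 -0.6  0.4]
R [[1.0, -0.006, -0.001], [-0.006, -1.0, -0.001], [-0.001, 0.001, -1.0]] q [-1.061  0.099  1.564 -0.002  1.479  0.516]
shift tool mm [  44.1 -127.4   74.8]
turn [ 0.001  0.001 -0.041]
```

```bash
python3 -m crank '[[0,0,-0.04,11,-32,19,-1],[0,0,0,11,-32,19,-1],[0,0,0,11,-32,19,-1],[0,0,0,11,-32,19,-1],[0,0,0,0,0,0,-1]]'
python3 - <<'E'
from h import *
to([.422,-.396,.25],np.radians(-88))
for c in('top','scene'):
    p=pic(c,c+'2'); print([(np.round(x['centre'],4).tolist(),round(x['confidence'],2)) for x in spotter.mark_of('stand_rim',p)[:2]+spotter.mark_of('pin_tool',p)[:2]])
    uv=proj(p,[.422,-.396,.1])[0].astype(int); im=p['image'][:,:,::-1]; y0,x0=max(uv[1]-50,0),uv[0]-60
    cv2.imwrite(f'pics/{c}2z.png',cv2.resize(im[y0:y0+100,x0:x0+120],None,fx=5,fy=5,interpolation=2))
E
```

```text
t: 2.68
tool_pos: [0.423, -0.3904, 0.3268]
tool_rot: [3.136, 0.058, 0.004]
contact_force: [-0.2, 1.1, -1.3]
opening: 0.0857
t 2.68 tcp [ 0.423  -0.3904  0.3268] open 0.0857 F [-0.2  1.1 -1.3]
R [[0.999, 0.037, 0.002], [0.037, -0.999, -0.005], [0.002, 0.005, -1.0]] q [-0.874 -0.005  1.804 -0.002  1.336  0.66 ]
shift tool mm [-1.4  5.1 76.9]
turn [ 0.005 -0.002  0.002]
[([0.4211, -0.3952, 0.0444], 0.5)]
[([0.4205, -0.3925, 0.0486], 0.68), ([0.4348, -0.0922, 0.0031], 0.54), ([0.4189, -0.3941, 0.01], 0.82)]
```

View pics/scene2z.png

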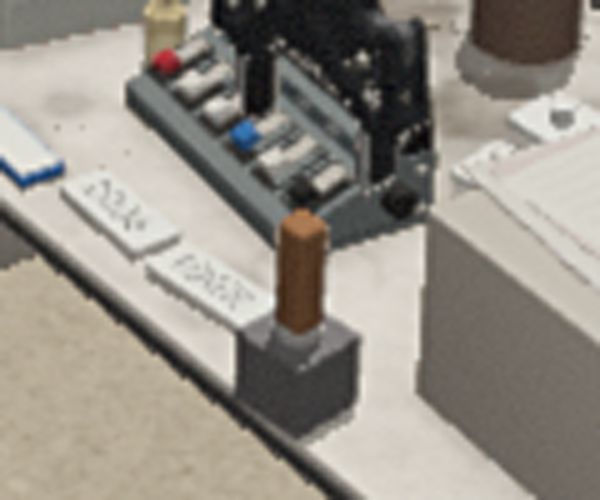

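View pics/scene2.png

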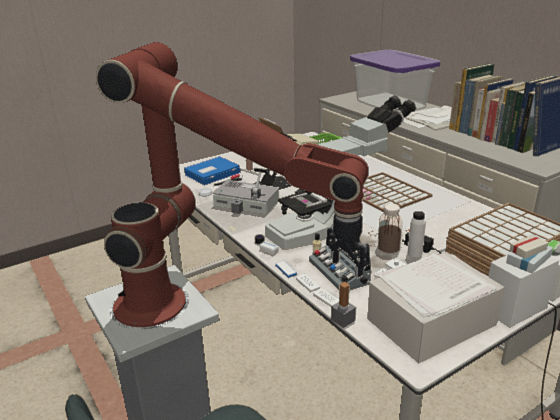

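View pics/top2.png

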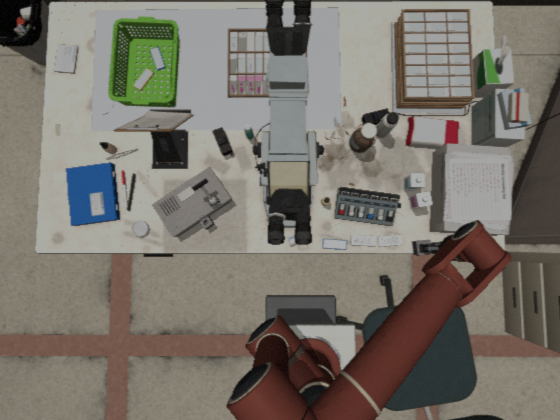

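```bash
python3 -m crank '[[0.005,0,0,-1.5,4,10,-1],[0,0,0,0,0,25,-1],[0,0,0,0,0,25,-1],[0,0,0,0,0,15,-1],[0,0,0,0,0,0,-1]]' ; python3 -c "
from h import *
to([.4215,-.3945,.25],np.radians(-88))
p=pic('scene','s3');cv2.imwrite('pics/s3z.png',cv2.resize(p['image'][210:330,270:420,::-1],None,fx=5,fy=5,interpolation=2))"
```

```text
t: 3.4
tool_pos: [0.4212, -0.4101, 0.2614]
tool_rot: [3.119, 0.038, 0.025]
contact_force: [-0.5, 0.4, -0.9]
opening: 0.0853
t 3.4 tcp [ 0.4212 -0.4101  0.2614] open 0.0853 F [-0.5  0.4 -0.9]
R [[1.0, 0.024, 0.017], [0.025, -0.999, -0.022], [0.016, 0.022, -1.0]] q [-8.980e-01  8.900e-02  1.824e+00 -1.000e-03  1.200e+00  6.480e-01]
shift tool mm [  0.5 -15.8  11. ]
turn [ 0.022 -0.016 -0.011]
```

View pics/s3z.png

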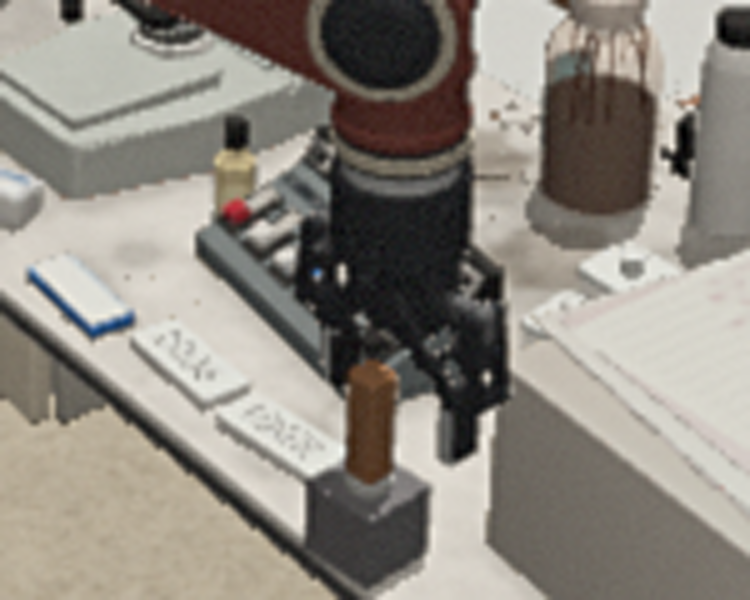

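```bash
python3 -m crank '[[0.022,-0.016,-0.011,0,-8,3,-1],[0,0,0,0.5,-8,4,-1],[0,0,0,0,0,0,-1],[0,0,0,0,0,0,-1]]' ; python3 -c "
from h import *
to([.4215,-.3945,.25],np.radians(-88))"
```

```text
t: 3.78
tool_pos: [0.4217, -0.3954, 0.2585]
tool_rot: [3.138, 0.054, 0.004]
contact_force: [0.4, -0.5, 0.5]
opening: 0.0854
t 3.78 tcp [ 0.4217 -0.3954  0.2585] open 0.0854 F [ 0.4 -0.5  0.5]
R [[0.999, 0.034, 0.002], [0.034, -0.999, -0.003], [0.002, 0.003, -1.0]] q [-0.882  0.076  1.844 -0.     1.218  0.655]
shift tool mm [-0.2 -1.   8.5]
turn [ 0.003 -0.002 -0.001]
```

```bash
python3 -m crank '[[0.003,-0.002,0,0,-1,6,-1],[0,0,0,0,0,5,-1],[0,0,0,0,0,0,1],[0,0,0,0,0,0,1],[0,0,0,0,0,0,1],[0,0,0,0,0,0,1],[0,0,0,0,0,0,1],[0,0,0,0,0,0,1]]' 60; python3 -c "
from h import *
to([.4215,-.3945,.25],np.radians(-88))
p=pic('scene','s4');cv2.imwrite('pics/s4z.png',cv2.resize(p['image'][210:330,270:420,::-1],None,fx=5,fy=5,interpolation=2))"
```

```text
t: 4.45
tool_pos: [0.4225, -0.3946, 0.2491]
tool_rot: [3.137, 0.055, 0.005]
contact_force: [0.7, -0.1, -0.7]
opening: 0.0217
t 4.45 tcp [ 0.4225 -0.3946  0.2491] open 0.0217 F [ 0.7 -0.1 -0.7]
R [[0.999, 0.035, 0.003], [0.035, -0.999, -0.004], [0.003, 0.004, -1.0]] q [-0.88   0.088  1.849  0.     1.2    0.655]
shift tool mm [-1.  -0.1 -0.9]
turn [ 0.004 -0.003  0.   ]
```

View pics/s4z.png

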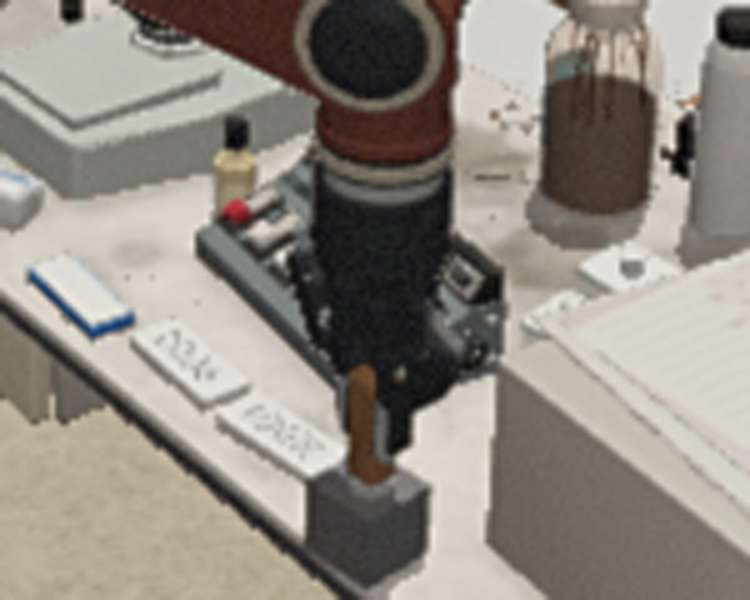

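```bash
python3 -m crank '[[0.004,-0.003,0,0,0,-10,1],[0,0,0,0,0,-20,1],[0,0,0,0,0,-25,1],[0,0,0,0,0,-25,1],[0,0,0,0,0,-25,1],[0,0,0,-25,0,-10,1],[0,0,0,-25,0,0,1],[0,0,0,-15,-10,0,1]]' 80; python3 -c "
from h import *
to([.365,-.2,.36],np.radians(-88))"
```

```text
t: 5.17
tool_pos: [0.3567, -0.387, 0.373]
tool_rot: [-3.14, -0.061, 0.004]
contact_force: [0.1, -0.4, -0.9]
opening: 0.0209
t 5.17 tcp [ 0.3567 -0.387   0.373 ] open 0.0209 F [ 0.1 -0.4 -0.9]
R [[0.999, 0.039, -0.002], [0.039, -0.999, 0.001], [-0.002, -0.001, -1.0]] q [-9.670e-01 -1.630e-01  1.874e+00 -1.000e-03  1.433e+00  5.650e-01]
shift tool mm [  15.5 -186.5   13.2]
turn [-0.001  0.002  0.004]
```

```bash
python3 -m crank '[[0,0,0,0,-30,0,1],[0,0,0,2,-38,0,1],[0,0,0,2,-38,0,1],[0,0,0,2,-38,0,1],[0,0,0,2,-38,0,1],[0,0,0,2,-38,0,1],[0,0,0,2,-38,0,1],[0,0,0,0,-10,0,1]]'; python3 -c "
from h import *
to([.365,.1,.36],np.radians(-56))"
```

```text
t: 5.83
tool_pos: [0.3542, -0.1109, 0.3796]
tool_rot: [3.136, 0.039, 0.006]
contact_force: [0.4, -2.0, -1.0]
opening: 0.0211
t 5.83 tcp [ 0.3542 -0.1109  0.3796] open 0.0211 F [ 0.4 -2.  -1. ]
R [[1.0, 0.025, 0.004], [0.025, -1.0, -0.005], [0.004, 0.005, -1.0]] q [-5.040e-01 -6.150e-01  2.194e+00 -2.000e-03  1.557e+00  1.042e+00]
shift tool mm [  15.9 -210.7   18.6]
turn [ 0.006 -0.002 -0.569]
```

```bash
python3 -m crank '[[0.003,-0.002,0,3,-30,4,1],[0,0,0,4,-38,3,1],[0,0,0,4,-38,3,1],[0,0,0,3,-38,3,1],[0,0,0,3,-38,3,1],[0,0,0,2,-38,0,1],[0,0,0,2,-25,0,1],[0,0,0,0,0,0,1]]'; python3 -c "
from h import *
to([.365,.2,.36],np.radians(-56))"
```

```text
t: 6.5
tool_pos: [0.3653, 0.1482, 0.369]
tool_rot: [3.138, 0.04, 0.023]
contact_force: [0.9, -0.4, -1.6]
opening: 0.0211
t 6.5 tcp [0.3653 0.1482 0.369 ] open 0.0211 F [ 0.9 -0.4 -1.6]
R [[1.0, 0.025, 0.015], [0.025, -1.0, -0.003], [0.015, 0.004, -1.0]] q [ 0.198 -0.536  2.163 -0.006  1.501  1.744]
shift tool mm [  0.9 -51.8   8.8]
turn [ 0.008 -0.013 -0.568]
```

```bash
python3 -m crank '[[0.004,-0.006,-0.095,0,-25,3,1],[0.004,-0.006,-0.095,3,-25,3,1],[0,0,-0.095,6,-24,0,1],[0,0,-0.095,9,-23,0,1],[0,0,-0.095,11,-22,0,1],[0,0,-0.095,13,-21,0,1],[0,0,0,0,0,0,1],[0,0,0,0,0,0,1]]'
python3 - <<'E'
from h import *
to([.51,.362,.36],np.radians(-56))
W=[];
for c in('top','scene')*2:
    p=pic(c,c+'5'); print(c,[(q,np.round(x['centre'],4).tolist(),round(x['confidence'],2)) for q in('well_rim','panel_front','lever_bar','lever_hinge','uv_box') for x in spotter.mark_of(q,p)[:1]])
E
```

```text
t: 7.17
tool_pos: [0.3673, 0.3031, 0.368]
tool_rot: [2.989, 0.966, 0.01]
contact_force: [-0.3, -0.5, -0.4]
opening: 0.0212
t 7.17 tcp [0.3673 0.3031 0.368 ] open 0.0212 F [-0.3 -0.5 -0.4]
R [[0.811, 0.585, 0.006], [0.585, -0.811, 0.001], [0.006, 0.003, -1.0]] q [ 0.534 -0.293  1.991 -0.002  1.438  1.48 ]
shift tool mm [150.1  35.8   9. ]
turn [ 0.002 -0.006  0.032]
top [('well_rim', [0.5048, 0.3609, 0.0504], 0.53), ('panel_front', [0.5235, 0.3718, 0.0291], 0.76), ('lever_bar', [0.623, 0.358, 0.1572], 0.64), ('lever_hinge', [0.5843, 0.3288, 0.088], 0.63), ('uv_box', [0.5329, 0.3799, 0.0038], 0.65)]
scene [('well_rim', [0.5103, 0.3609, 0.0515], 0.87), ('panel_front', [0.624, 0.3648, 0.1519], 0.66), ('lever_bar', [0.6224, 0.3625, 0.156], 0.49), ('lever_hinge', [0.58, 0.3268, 0.0915], 0.89), ('uv_box', [0.5335, 0.3777, 0.001], 0.9)]
top [('well_rim', [0.5075, 0.3635, 0.0534], 0.64), ('panel_front', [0.5274, 0.3723, 0.0308], 0.66), ('lever_bar', [0.6259, 0.3602, 0.1571], 0.53), ('lever_hinge', [0.5815, 0.3276, 0.0902], 0.96), ('uv_box', [0.5331, 0.3778, 0.0037], 0.92)]
scene [('well_rim', [0.5109, 0.3641, 0.0506], 0.56), ('panel_front', [0.5213, 0.3721, 0.0277], 0.81), ('lever_bar', [0.6233, 0.3631, 0.154], 0.52), ('lever_hinge', [0.5759, 0.326, 0.0913], 0.77), ('uv_box', [0.5362, 0.3784, 0.0015], 0.61)]
```

```bash
python3 -m crank '[[0.002,-0.006,0,25,6,0,1],[0,0,0.02,30,7,0,1],[0,0,0,30,7,0,1],[0,0,0,30,7,5,1],[0,0,0,20,4,15,1],[0,0,0,10,2,15,1],[0,0,0,0,0,0,1],[0,0,0,0,0,0,1]]'
python3 - <<'E'
from h import *
s,Rm=st()
to([.509,.3622,.318],np.radians(-56))
tip=s['tool_pos']+Rm@[0,0,.241]; print('tip est',tip)
for c in('top','scene'):
    p=pic(c,c+'6'); im=p['image'][:,:,::-1].copy()
    uv=proj(p,tip)[0]; wv=proj(p,[.509,.3622,.05])[0]; print(uv,wv)
    x0,y0=int(wv[0])-40,int(wv[1])-40
    z=cv2.resize(im[y0:y0+70,x0:x0+80],None,fx=8,fy=8,interpolation=2)
    for a,col in((uv,(0,0,255)),(wv,(0,255,0))): cv2.circle(z,(int((a[0]-x0+.5)*8),int((a[1]-y0+.5)*8)),4,col,1)
    cv2.imwrite(f'pics/{c}6z.png',z)
E
```

```text
t: 9.03
tool_pos: [0.5109, 0.3618, 0.3314]
tool_rot: [-2.999, -0.935, -0.004]
contact_force: [0.8, 0.1, -0.8]
opening: 0.0209
t 9.03 tcp [0.5109 0.3618 0.3314] open 0.0209 F [ 0.8  0.1 -0.8]
R [[0.823, 0.568, 0.002], [0.568, -0.823, 0.001], [0.002, -0.0, -1.0]] q [0.497 0.109 1.678 0.    1.352 1.464]
t 9.03 tcp [0.5109 0.3618 0.3314] open 0.0209 F [ 0.8  0.1 -0.8]
R [[0.823, 0.568, 0.002], [0.568, -0.823, 0.001], [0.002, -0.0, -1.0]] q [0.497 0.109 1.678 0.    1.352 1.464]
shift tool mm [-1.4 -1.4 13.3]
turn [-0.    -0.002  0.011]
tip est [0.51140502 0.36214234 0.0903532 ]
[202.35987215 220.16434265] [204.66839676 221.57361027]
[235.73521059 191.21057902] [235.81036125 200.64028192]
```

View pics/scene6z.png

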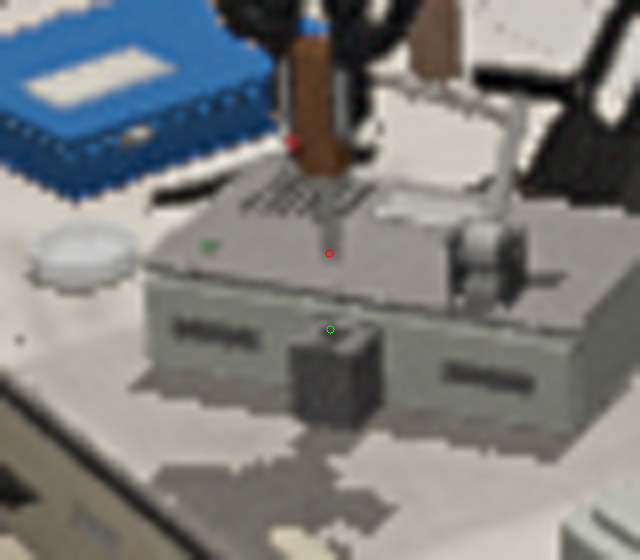

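View pics/top6z.png

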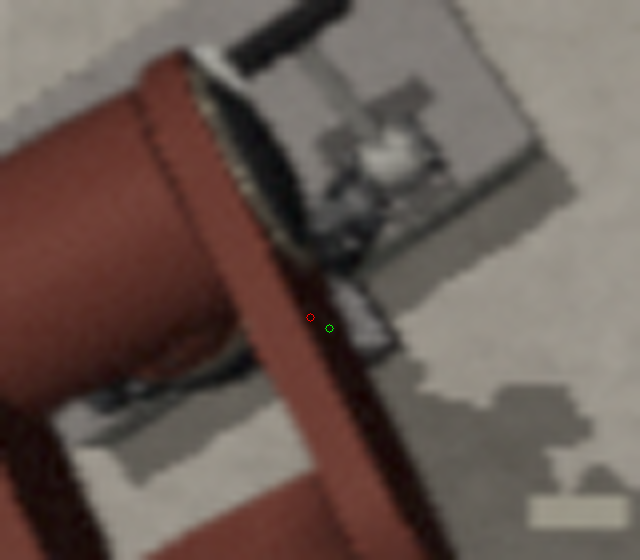

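Run:
```python
from h import *
p1=eyes.get_image('top'); p2=eyes.get_image('scene')
yaw=np.radians(34);c,s=np.cos(yaw),np.sin(yaw)
out=[]
for p,f in((p1,'pics/t1.png'),(p2,'pics/scene6.png')):
    im=cv2.imread(f); W=np.array([.509,.3622])
    wv=proj(p,[*W,.05])[0]; x0,y0=int(wv[0])-13,int(wv[1])-13
    z=cv2.resize(im[y0:y0+27,x0:x0+27],None,fx=14,fy=14,interpolation=2)
    for h,col in((.0175,(0,0,255)),(.0075,(0,255,0))):
        P=[]
        for a,b in((-1,-1),(-1,1),(1,1),(1,-1)):
            P.append([W[0]+h*(a*c-b*s),W[1]+h*(a*s+b*c),.05])
        q=((proj(p,P)-[x0,y0]+.5)*14).astype(int); cv2.polylines(z,[q],True,col,1)
    out.append(z)
cv2.imwrite('pics/boss.png',np.hstack(out))
```

```text
(no output)
```

View pics/boss.png

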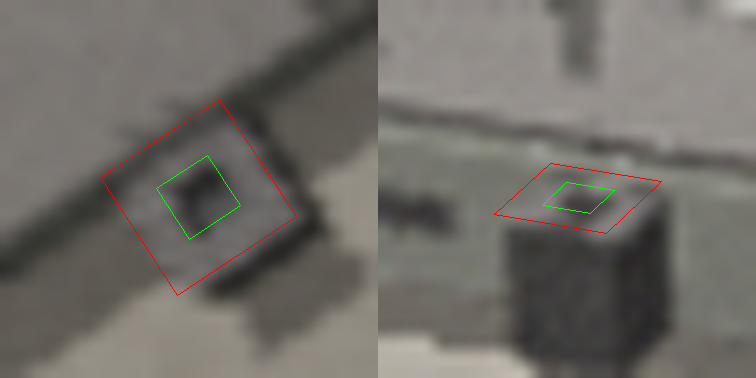

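```bash
python3 -m crank '[[0,0,0.01,-1,0,14,1],[0,0,0,-1,0,14,1],[0,0,0,0,0,0,1],[0,0,0,0,0,0,1]]'
cat > boss.py <<'E'
from h import *
import sys
def boss(W,name,cams=('scene',),L=.241):
    yaw=np.radians(34);c,s_=np.cos(yaw),np.sin(yaw)
    s,Rm=st(); tip=s['tool_pos']+Rm@[0,0,L]; print('tip',np.round(tip,4)); out=[]
    for cam in cams:
        p=eyes.get_image(cam); im=p['image'][:,:,::-1]
        wv=proj(p,[*W,.05])[0]; x0,y0=int(wv[0])-16,int(wv[1])-20
        z=cv2.resize(im[y0:y0+40,x0:x0+32],None,fx=14,fy=14,interpolation=2)
        for h,col in((.0175,(0,0,255)),(.0075,(0,255,0))):
            P=[[W[0]+h*(a*c-b*s_),W[1]+h*(a*s_+b*c),.05] for a,b in((-1,-1),(-1,1),(1,1),(1,-1))]
            cv2.polylines(z,[((proj(p,P)-[x0,y0]+.5)*14).astype(int)],True,col,1)
        ang=np.linspace(0,6.28,20)
        for zz in(0,.04):
            P=[tip+Rm@[.0045*np.cos(a),.0045*np.sin(a),-zz] for a in ang]
            cv2.polylines(z,[((proj(p,P)-[x0,y0]+.5)*14).astype(int)],True,(255,0,255),1)
        out.append(z)
    cv2.imwrite(f'pics/{name}.png',np.hstack(out))
E
python3 - <<'E'
from boss import *
to([.509,.3607,.299],np.radians(-56))
boss([.509,.3607],'boss2')
E
```

```text
t: 9.57
tool_pos: [0.5069, 0.3604, 0.305]
tool_rot: [-3.002, -0.92, -0.014]
contact_force: [-0.4, 0.5, -0.5]
opening: 0.0211
t 9.57 tcp [0.5069 0.3604 0.305 ] open 0.0211 F [-0.4  0.5 -0.5]
R [[0.828, 0.56, 0.008], [0.56, -0.828, 0.005], [0.009, 0.001, -1.0]] q [0.498 0.123 1.71  0.    1.3   1.475]
shift tool mm [1.8 0.9 6. ]
turn [ 0.001 -0.009  0.001]
t 9.57 tcp [0.5069 0.3604 0.305 ] open 0.0211 F [-0.4  0.5 -0.5]
R [[0.828, 0.56, 0.008], [0.56, -0.828, 0.005], [0.009, 0.001, -1.0]] q [0.498 0.123 1.71  0.    1.3   1.475]
tip [0.5088 0.3615 0.064 ]
```

View pics/boss2.png

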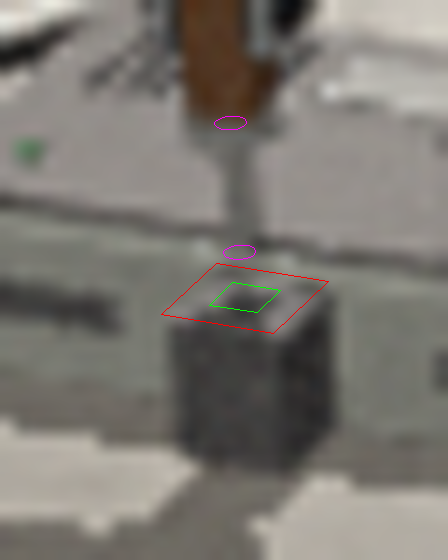

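```bash
python3 -m crank '[[0.001,-0.009,0,1.5,1.5,2,1],[0,0,0,0,0,0,1],[0,0,0,0,0,0,1]]'
python3 - <<'E'
from boss import *
to([.509,.360,.299],np.radians(-56))
boss([.509,.360],'boss3')
E
```

```text
t: 9.87
tool_pos: [0.5089, 0.3598, 0.3025]
tool_rot: [-3.004, -0.92, 0.003]
contact_force: [0.3, 0.5, -0.9]
opening: 0.0211
t 9.87 tcp [0.5089 0.3598 0.3025] open 0.0211 F [ 0.3  0.5 -0.9]
R [[0.828, 0.56, -0.002], [0.56, -0.828, -0.001], [-0.002, -0.001, -1.0]] q [0.496 0.131 1.705 0.    1.308 1.472]
shift tool mm [ 0.2 -0.1  3.5]
turn [-0.001  0.002  0.001]
t 9.87 tcp [0.5089 0.3598 0.3025] open 0.0211 F [ 0.3  0.5 -0.9]
R [[0.828, 0.56, -0.002], [0.56, -0.828, -0.001], [-0.002, -0.001, -1.0]] q [0.496 0.131 1.705 0.    1.308 1.472]
tip [0.5084 0.3597 0.0615]
```

```bash
python3 -m crank '[[0,0,0,0.5,0,5,1],[0,0,0,0,0,5,1],[0,0,0,0,0,5,1],[0,0,0,0,0,3,1],[0,0,0,0,0,0,1]]'
python3 - <<'E'
from boss import *
boss([.509,.360],'boss4')
E
```

```text
t: 10.33
tool_pos: [0.5098, 0.3603, 0.2834]
tool_rot: [-3.004, -0.92, 0.001]
contact_force: [-0.3, -0.5, -0.4]
opening: 0.0213
t 10.33 tcp [0.5098 0.3603 0.2834] open 0.0213 F [-0.3 -0.5 -0.4]
R [[0.828, 0.56, -0.001], [0.56, -0.828, 0.0], [-0.0, -0.0, -1.0]] q [0.496 0.152 1.716 0.    1.274 1.472]
tip [0.5096 0.3603 0.0424]
```

View pics/boss4.png

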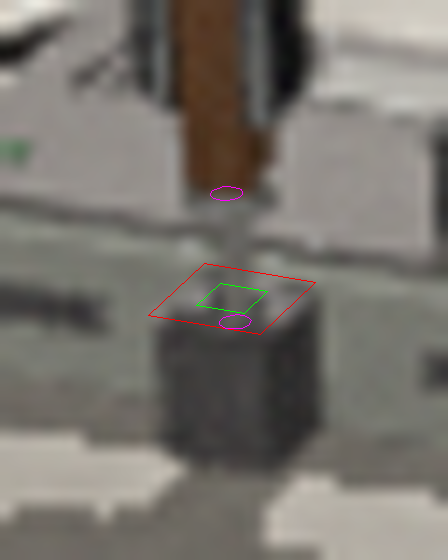

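```bash
python3 -m crank '[[0,0,0,0,0,4,1],[0,0,0,0,0,4,1],[0,0,0,0,0,0,1]]' 100; python3 -c "
from h import *
st()"; python3 -m crank '[[0,0,0,0,0,4,1],[0,0,0,0,0,3,1],[0,0,0,0,0,0,1]]'; python3 -c "
from h import *
st()"
```

```text
t: 10.63
tool_pos: [0.5101, 0.3605, 0.2755]
tool_rot: [-3.003, -0.92, -0.002]
contact_force: [0.4, -0.7, 2.2]
opening: 0.021
t 10.63 tcp [0.5101 0.3605 0.2755] open 0.021 F [ 0.4 -0.7  2.2]
R [[0.828, 0.56, 0.001], [0.56, -0.828, 0.001], [0.001, -0.0, -1.0]] q [0.496 0.161 1.72  0.    1.259 1.472]
t: 10.88
tool_pos: [0.5104, 0.3607, 0.2699]
tool_rot: [-3.003, -0.92, -0.003]
contact_force: [-0.8, -1.1, 4.3]
opening: 0.0208
t 10.88 tcp [0.5104 0.3607 0.2699] open 0.0208 F [-0.8 -1.1  4.3]
R [[0.828, 0.56, 0.001], [0.56, -0.828, 0.001], [0.002, -0.0, -1.0]] q [0.496 0.168 1.722 0.    1.25  1.472]
```

```bash
python3 -m crank '[[0,0,0,0,0,3,1],[0,0,0,0,0,1.5,1],[0,0,0,-4,0,1,1],[0,0,0,-5,0,1,1],[0,0,0,-5,0,1,1]]'; python3 -c "
from h import *
st()"
```

```text
t: 11.3
tool_pos: [0.5014, 0.3545, 0.2701]
tool_rot: [-3.0, -0.919, -0.022]
contact_force: [1.0, 1.3, 4.1]
opening: 0.0212
t 11.3 tcp [0.5014 0.3545 0.2701] open 0.0212 F [1.  1.3 4.1]
R [[0.828, 0.56, 0.012], [0.56, -0.828, 0.008], [0.015, 0.0, -1.0]] q [4.940e-01 1.410e-01 1.752e+00 1.000e-03 1.234e+00 1.470e+00]
```

```bash
python3 -m crank '[[0,-0.006,0,-4,0,3,1],[0,-0.006,0,-5,0,3,1],[0,0,0,-5,0,2,1],[0,0,0,-5,0,2,1]]'; python3 -c "
from boss import *
boss([.496,.351],'boss5')"
```

```text
t: 11.63
tool_pos: [0.4882, 0.3456, 0.2687]
tool_rot: [-2.997, -0.918, -0.035]
contact_force: [0.7, 0.7, 8.1]
opening: 0.0209
t 11.63 tcp [0.4882 0.3456 0.2687] open 0.0209 F [0.7 0.7 8.1]
R [[0.828, 0.56, 0.02], [0.56, -0.828, 0.013], [0.023, 0.0, -1.0]] q [0.491 0.105 1.794 0.002 1.219 1.467]
tip [0.4929 0.3487 0.0278]
```

View pics/boss5.png

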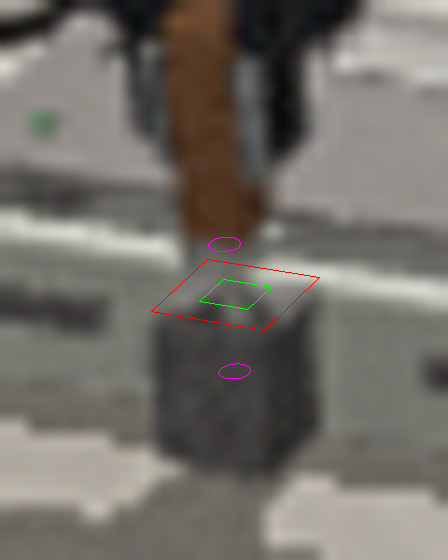

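```bash
python3 -m crank '[[0,-0.01,0,-5,0,1,1],[0,-0.01,0,-6,0,1,1],[0,0,0,-8,0,1,1],[0,0,0,-8,0,1,1],[0,0,0,-8,0,1,1]]'; python3 -c "
from boss import *
boss([.467,.332],'boss6')"
```

```text
t: 12.1
tool_pos: [0.4599, 0.3264, 0.2687]
tool_rot: [-3.0, -0.918, -0.027]
contact_force: [0.6, 1.3, 7.9]
opening: 0.021
t 12.1 tcp [0.4599 0.3264 0.2687] open 0.021 F [0.6 1.3 7.9]
R [[0.828, 0.56, 0.015], [0.56, -0.829, 0.009], [0.017, 0.001, -1.0]] q [4.850e-01 2.800e-02 1.875e+00 1.000e-03 1.221e+00 1.461e+00]
tip [0.4635 0.3286 0.0277]
```

View pics/boss6.png

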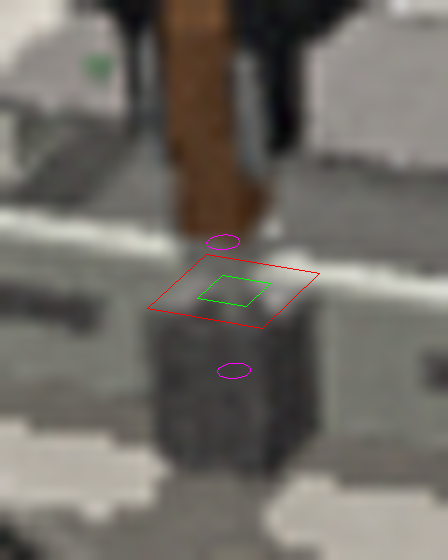

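```bash
python3 -m crank '[[0,-0.01,0,-8,0,-1,1],[0,-0.006,0,-10,0,-1,1],[0,0,0,-10,0,0,1],[0,0,0,-10,0,0,1],[0,0,0,-10,0,0,1],[0,0,0,-8,0,0,1]]'; python3 -c "
from boss import *
st()"
```

```text
t: 12.65
tool_pos: [0.4095, 0.2922, 0.2703]
tool_rot: [3.003, 0.919, 0.005]
contact_force: [1.3, 1.4, 4.0]
opening: 0.0206
t 12.65 tcp [0.4095 0.2922 0.2703] open 0.0206 F [1.3 1.4 4. ]
R [[0.829, 0.56, 0.003], [0.56, -0.829, 0.0], [0.003, 0.002, -1.0]] q [ 4.720e-01 -1.180e-01  2.013e+00 -1.000e-03  1.243e+00  1.449e+00]
```

```bash
python3 -m crank '[[0,0,0,-4,0,0,1],[0,0,0,-4,0,0,1],[0,0,0,0,0,0,1],[0,0,0,0,0,0,1]]'; python3 -c "
from boss import *
boss([.4095,.293],'boss7',('scene',))
p=pic('scene','s7'); z=cv2.resize(p['image'][150:270,180:330,::-1],None,fx=5,fy=5,interpolation=2);cv2.imwrite('pics/s7z.png',z)"
```

```text
t: 12.98
tool_pos: [0.4029, 0.2877, 0.2703]
tool_rot: [-2.999, -0.916, -0.038]
contact_force: [2.0, 1.3, 3.3]
opening: 0.021
t 12.98 tcp [0.4029 0.2877 0.2703] open 0.021 F [2.  1.3 3.3]
R [[0.829, 0.559, 0.022], [0.559, -0.829, 0.013], [0.025, 0.001, -1.0]] q [ 4.690e-01 -1.450e-01  2.037e+00  2.000e-03  1.224e+00  1.447e+00]
tip [0.4081 0.2908 0.0293]
```

View pics/s7z.png

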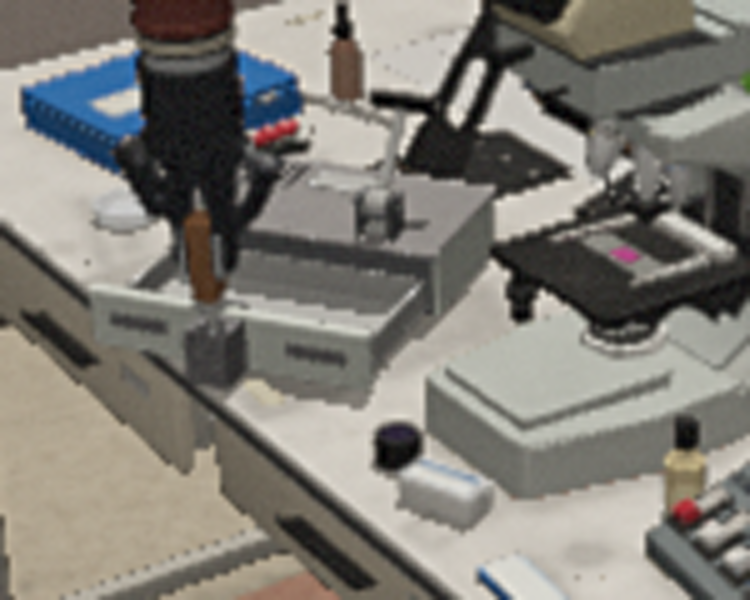

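View pics/boss7.png

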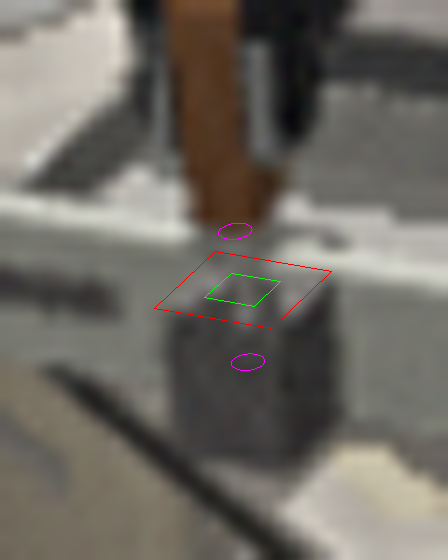

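```bash
python3 -m crank '[[0,-0.01,0,-5,0,0,1],[0,0,0,-4,0,0,1],[0,0,0,0,0,0,1],[0,0,0,0,0,0,1]]'; python3 -c "
from boss import *
st()
for c in('scene','top'):
    p=pic(c,c+'8'); print([(q,np.round(x['centre'],4).tolist(),round(x['confidence'],2)) for q in('well_rim','panel_front','tray_floor','uv_box') for x in spotter.mark_of(q,p)[:1]])
"
```

```text
t: 13.42
tool_pos: [0.3979, 0.2842, 0.2708]
tool_rot: [-2.996, -0.913, -0.051]
contact_force: [2.3, 1.2, 3.6]
opening: 0.0211
t 13.42 tcp [0.3979 0.2842 0.2708] open 0.0211 F [2.3 1.2 3.6]
R [[0.829, 0.558, 0.029], [0.558, -0.83, 0.018], [0.034, 0.001, -0.999]] q [ 0.467 -0.164  2.053  0.004  1.218  1.445]
[('well_rim', [0.4083, 0.295, 0.0493], 0.87), ('panel_front', [0.422, 0.3041, 0.0279], 0.67), ('tray_floor', [0.4793, 0.3386, 0.0114], 0.98), ('uv_box', [0.5349, 0.379, 0.0004], 0.96)]
[('well_rim', [0.4111, 0.2953, 0.0529], 0.78), ('panel_front', [0.4799, 0.3456, 0.0141], 0.72), ('tray_floor', [0.4801, 0.3413, 0.0154], 0.74), ('uv_box', [0.5324, 0.3791, 0.0015], 0.9)]
```

```bash
python3 -m crank '[[0,-0.015,0,3,0,-2,1],[0,-0.015,0,3,0,-8,1],[0,0,0,0,0,-15,1],[0,0,0,0,0,-25,1],[0,0,0,0,0,-30,1],[0,0,0,0,0,-25,1],[0,0,0,0,0,0,1]]'; python3 -c "
from boss import *
boss([.4095,.2925],'boss8',('scene',))
p=pic('scene','s8'); z=cv2.resize(p['image'][150:270,180:330,::-1],None,fx=5,fy=5,interpolation=2);cv2.imwrite('pics/s8z.png',z)
print([(q,np.round(x['centre'],4).tolist(),round(x['confidence'],2)) for q in('pin_tool','well_rim','tray_floor') for x in spotter.mark_of(q,p)[:1]])"
```

```text
t: 14.5
tool_pos: [0.3997, 0.2858, 0.3683]
tool_rot: [2.999, 0.914, -0.038]
contact_force: [0.6, 0.4, 0.7]
opening: 0.021
t 14.5 tcp [0.3997 0.2858 0.3683] open 0.021 F [0.6 0.4 0.7]
R [[0.83, 0.558, -0.021], [0.557, -0.83, -0.013], [-0.025, -0.001, -1.0]] q [ 0.47  -0.244  1.95  -0.002  1.46   1.449]
tip [0.3946 0.2826 0.1274]
[('pin_tool', [0.3946, 0.2857, 0.1276], 0.5), ('well_rim', [0.4114, 0.2951, 0.0502], 0.98), ('tray_floor', [0.4781, 0.3426, 0.0121], 0.68)]
```

View pics/s8z.png

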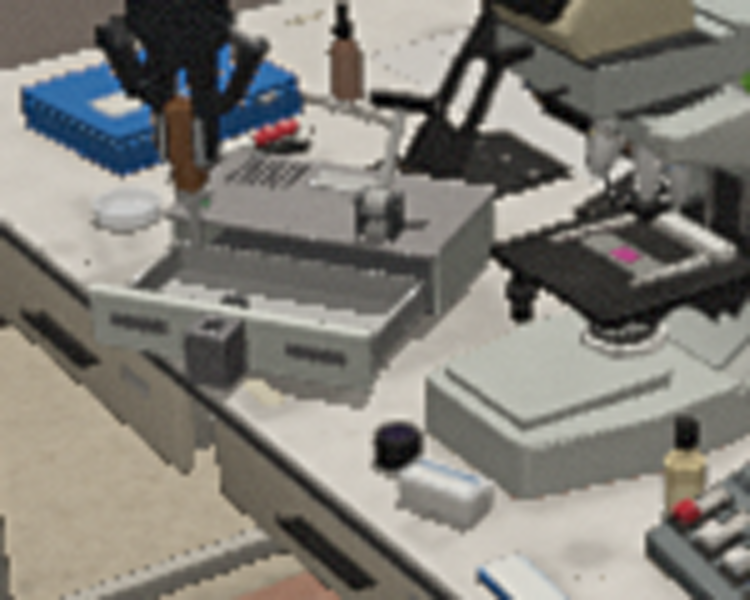

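```bash
python3 -m crank '[[0,0.012,0.09,-35,0,0,1],[0,0.012,0.09,-14,28,0,1],[0,0,0.09,-11,29,0,1],[0,0,0.09,-9,30,0,1],[0,0,0.09,-6,32,0,1],[0,0,0.09,-3,34,0,1],[0,0,0,0,36,0,1],[0,0,0,0,10,0,1]]'; python3 -c "
from h import *
to([.365,-.2,.37],np.radians(-88))"
```

```text
t: 15.42
tool_pos: [0.3715, 0.0533, 0.3448]
tool_rot: [3.125, 0.053, -0.071]
contact_force: [0.4, -0.2, -0.9]
opening: 0.0209
t 15.42 tcp [0.3715 0.0533 0.3448] open 0.0209 F [ 0.4 -0.2 -0.9]
R [[0.998, 0.034, -0.045], [0.034, -0.999, -0.016], [-0.045, 0.014, -0.999]] q [-0.051 -0.559  2.218 -0.018  1.527  1.487]
shift tool mm [-16.2 253.3 -21. ]
turn [ 0.014  0.045 -0.001]
```

```bash
python3 -m crank '[[0.007,0.022,0,0,30,-5,1],[0.007,0.022,0,0,38,-5,1],[0,0,0,0,38,-5,1],[0,0,0,0,38,-5,1],[0,0,0,0,38,0,1],[0,0,0,0,38,0,1],[0,0,0,0,20,0,1],[0,0,0,0,0,0,1]]'; python3 -c "
from h import *
to([.4215,-.3945,.34],np.radians(-88))"
```

```text
t: 16.08
tool_pos: [0.374, -0.1991, 0.3505]
tool_rot: [-3.131, -0.048, 0.035]
contact_force: [-0.0, 0.4, -0.3]
opening: 0.021
t 16.08 tcp [ 0.374  -0.1991  0.3505] open 0.021 F [-0.   0.4 -0.3]
R [[0.999, 0.03, -0.022], [0.031, -0.999, 0.01], [-0.022, -0.011, -1.0]] q [-0.664 -0.419  2.115 -0.006  1.47   0.877]
shift tool mm [ 41.7 196.9   7.5]
turn [-0.011  0.022 -0.005]
```

```bash
python3 -m crank '[[-0.005,0.011,0,5,30,0,1],[-0.005,0.011,0,8,36,0,1],[0,0,0,8,36,0,1],[0,0,0,8,36,0,1],[0,0,0,8,30,0,1],[0,0,0,4,20,0,1],[0,0,0,0,0,0,1],[0,0,0,0,0,0,1]]'; python3 -c "
from h import *
to([.4215,-.3945,.34],np.radians(-88))"
```

```text
t: 16.75
tool_pos: [0.4199, -0.3891, 0.3318]
tool_rot: [-3.117, -0.047, 0.027]
contact_force: [-0.2, 0.6, -0.3]
opening: 0.0209
t 16.75 tcp [ 0.4199 -0.3891  0.3318] open 0.0209 F [-0.2  0.6 -0.3]
R [[0.999, 0.03, -0.018], [0.031, -0.999, 0.024], [-0.017, -0.025, -1.0]] q [-0.878 -0.008  1.799  0.002  1.381  0.662]
shift tool mm [ 1.3  5.3 -8.4]
turn [-0.025  0.017 -0.005]
```

```bash
python3 -m crank '[[-0.025,0.017,-0.005,1.5,5.5,10,1],[0,0,0,0,0,5,1],[0,0,0,0,0,0,1],[0,0,0,0,0,0,1]]'
cat > stand.py <<'E'
from h import *
def stand(name,W=(.4215,-.3945),yaw=4,cams=('scene','top')):
    a=np.radians(yaw);c,s_=np.cos(a),np.sin(a)
    s,Rm=st(); tip=s['tool_pos']+Rm@[0,0,.241]; print('tip',np.round(tip,4)); out=[]
    for cam in cams:
        p=eyes.get_image(cam); im=p['image'][:,:,::-1]
        wv=proj(p,[*W,.07])[0]; x0,y0=int(wv[0])-14,int(wv[1])-20
        z=cv2.resize(im[y0:y0+40,x0:x0+28],None,fx=14,fy=14,interpolation=2)
        for h,col in((.025,(0,0,255)),(.0075,(0,255,0))):
            P=[[W[0]+h*(i*c-j*s_),W[1]+h*(i*s_+j*c),.048] for i,j in((-1,-1),(-1,1),(1,1),(1,-1))]
            cv2.polylines(z,[((proj(p,P)-[x0,y0]+.5)*14).astype(int)],True,col,1)
        for zz in(0,.04):
            P=[tip+Rm@[.0045*np.cos(t),.0045*np.sin(t),-zz] for t in np.linspace(0,6.28,20)]
            cv2.polylines(z,[((proj(p,P)-[x0,y0]+.5)*14).astype(int)],True,(255,0,255),1)
        out.append(z)
    cv2.imwrite(f'pics/{name}.png',np.hstack(out))
E
python3 - <<'E'
from stand import *
to([.4222,-.3945,.30],np.radians(-88))
stand('st1')
E
```

```text
t: 17.08
tool_pos: [0.4211, -0.3892, 0.3122]
tool_rot: [-3.133, -0.06, 0.008]
contact_force: [-0.2, 1.5, -0.7]
opening: 0.021
t 17.08 tcp [ 0.4211 -0.3892  0.3122] open 0.021 F [-0.2  1.5 -0.7]
R [[0.999, 0.038, -0.005], [0.039, -0.999, 0.008], [-0.005, -0.008, -1.0]] q [-8.760e-01  8.000e-03  1.817e+00  1.000e-03  1.326e+00  6.560e-01]
shift tool mm [ 0.9  5.5 12.2]
turn [-0.008  0.005  0.004]
t 17.08 tcp [ 0.4211 -0.3892  0.3122] open 0.021 F [-0.2  1.5 -0.7]
R [[0.999, 0.038, -0.005], [0.039, -0.999, 0.008], [-0.005, -0.008, -1.0]] q [-8.760e-01  8.000e-03  1.817e+00  1.000e-03  1.326e+00  6.560e-01]
tip [ 0.4198 -0.3873  0.0712]
```

View pics/st1.png

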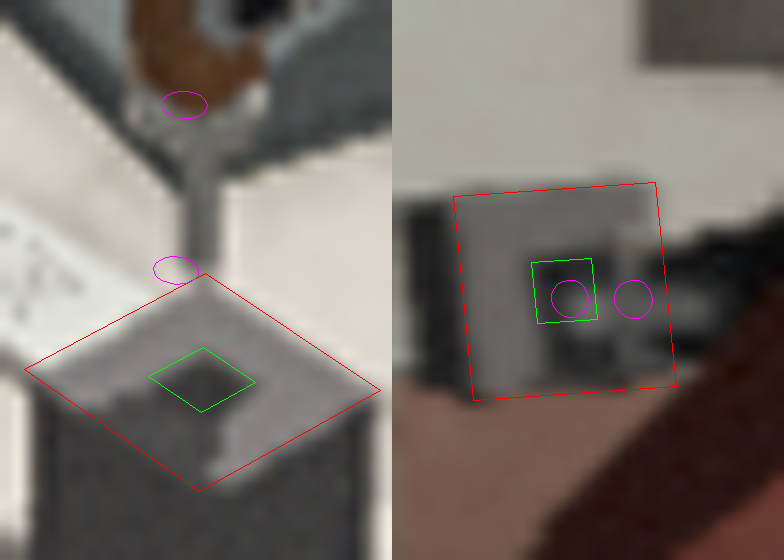

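```bash
python3 -m crank '[[-0.008,0.005,0,1,5,0,1],[0,0,0,0,0,0,1],[0,0,0,0,0,0,1]]'
python3 - <<'E'
from stand import *
stand('st2')
p=eyes.get_image('scene'); W=(.4215,-.3945)
wv=proj(p,[*W,.07])[0]; x0,y0=int(wv[0])-14,int(wv[1])-20
print(x0,y0)
for uv,z in(((200,268),.071),((202,105),.111)):
    print('old px',ray(p,np.array(uv)/14-.5+[x0,y0],z))
E
```

```text
t: 17.43
tool_pos: [0.4228, -0.394, 0.3143]
tool_rot: [3.138, 0.062, 0.004]
contact_force: [0.2, -0.2, -1.2]
opening: 0.0211
t 17.43 tcp [ 0.4228 -0.394   0.3143] open 0.0211 F [ 0.2 -0.2 -1.2]
R [[0.999, 0.039, 0.002], [0.039, -0.999, -0.003], [0.002, 0.003, -1.0]] q [-0.879  0.013  1.808 -0.     1.316  0.652]
tip [ 0.4234 -0.3948  0.0733]
329 279
old px [[ 0.42438398 -0.38924051  0.071     ]]
old px [[ 0.42310071 -0.38944611  0.111     ]]
```

View pics/st2.png

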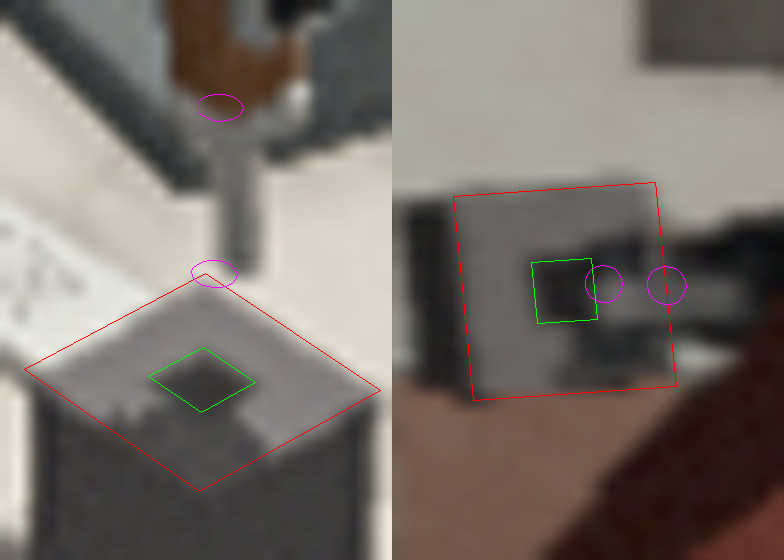

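```bash
python3 -m crank '[[0,-0.035,0,4.5,0,0,1],[0,-0.035,0,4.5,0,0,1],[0,0,0,0,0,0,1],[0,0,0,0,0,0,1]]'
python3 - <<'E'
from stand import *
stand('st3')
E
```

```text
t: 17.92
tool_pos: [0.4317, -0.394, 0.3144]
tool_rot: [3.134, 0.06, -0.109]
contact_force: [0.8, 0.6, -0.8]
opening: 0.0209
t 17.92 tcp [ 0.4317 -0.394   0.3144] open 0.0209 F [ 0.8  0.6 -0.8]
R [[0.997, 0.039, -0.069], [0.038, -0.999, -0.006], [-0.07, 0.003, -0.998]] q [-0.857  0.041  1.78  -0.058  1.362  0.689]
tip [ 0.415  -0.3955  0.074 ]
```

View pics/st3.png

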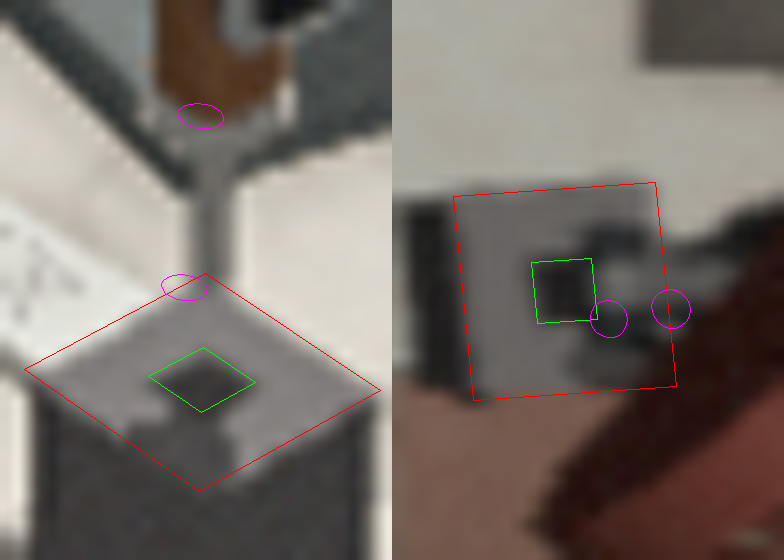

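Run:
```python
from stand import *
p=eyes.get_image('scene')
x0,y0=329,279
print((proj(p,[[.4215,-.3945,.074],[.4215,-.3945,.114],[.4265,-.3945,.074],[.4215,-.3895,.074]])-[x0,y0]+.5)*14)
```

```text
[[206.40843223 273.84721162]
 [212.87264352 107.42450959]
 [225.82077592 264.93451408]
 [190.12246742 261.46969012]]
```

```bash
python3 -m crank '[[0,0,0,0.7,0,10,1],[0,0,0,0.7,0,10,1],[0,0,0,0.5,0,7,1],[0,0,0,0,0,0,1],[0,0,0,0,0,0,1]]'
python3 - <<'E'
from stand import *
stand('st4')
E
```

```text
t: 18.48
tool_pos: [0.4305, -0.3939, 0.2836]
tool_rot: [3.136, 0.058, -0.109]
contact_force: [-0.3, 0.1, -0.8]
opening: 0.0209
t 18.48 tcp [ 0.4305 -0.3939  0.2836] open 0.0209 F [-0.3  0.1 -0.8]
R [[0.997, 0.037, -0.069], [0.037, -0.999, -0.005], [-0.07, 0.002, -0.998]] q [-0.858  0.072  1.803 -0.058  1.309  0.691]
tip [ 0.4138 -0.3951  0.0431]
```

View pics/st4.png

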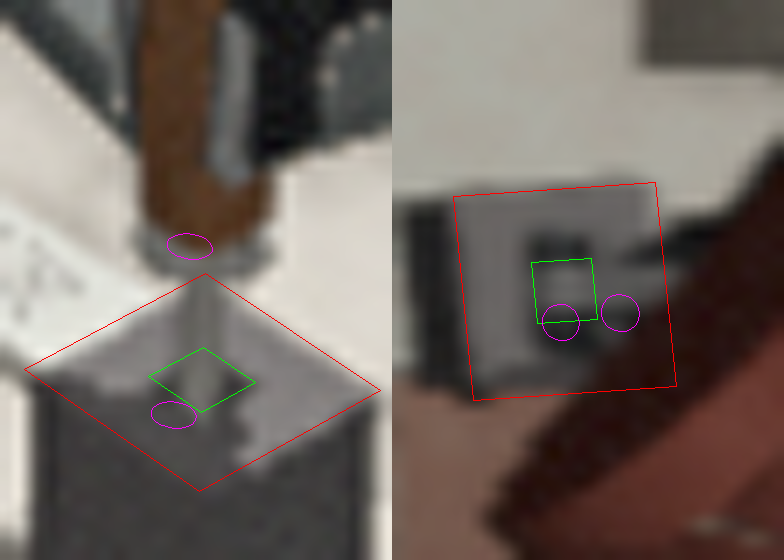

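```bash
python3 -m crank '[[0,0,0,0.9,0,9,1],[0,0,0,0.7,0,9,1],[0,0,0,0.6,0,8,1],[0,0,0,0,0,0,1],[0,0,0,0,0,0,1]]'
python3 - <<'E'
from stand import *
stand('st5')
E
```

```text
t: 19.0
tool_pos: [0.4313, -0.3943, 0.2558]
tool_rot: [3.134, 0.058, -0.107]
contact_force: [-0.4, -0.8, 0.3]
opening: 0.021
t 19.0 tcp [ 0.4313 -0.3943  0.2558] open 0.021 F [-0.4 -0.8  0.3]
R [[0.997, 0.037, -0.068], [0.037, -0.999, -0.006], [-0.068, 0.004, -0.998]] q [-0.858  0.106  1.817 -0.059  1.259  0.695]
tip [ 0.4149 -0.3958  0.0154]
```

View pics/st5.png

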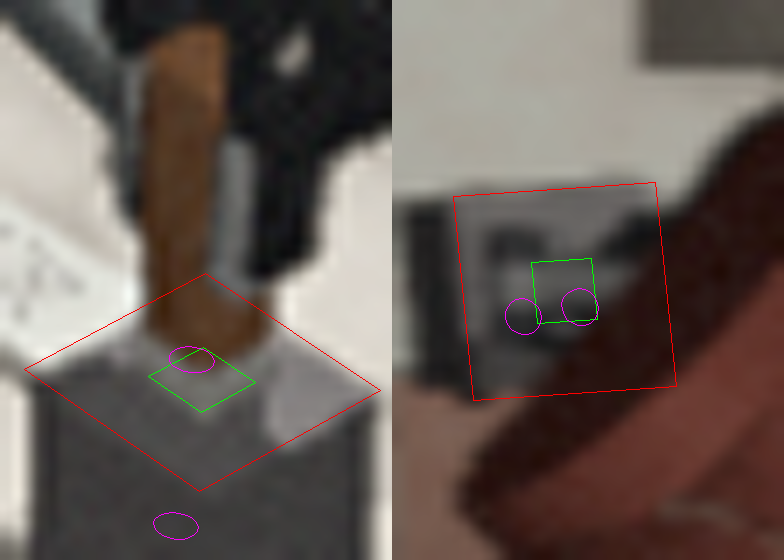

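```bash
python3 -m crank '[[0,0,0,0.3,0,4,1],[0,0,0,0.2,0,3,1],[0,0,0,0,0,0,1]]'; python3 -c "
from h import *
st()"
```

```text
t: 19.35
tool_pos: [0.4316, -0.3946, 0.2495]
tool_rot: [3.133, 0.058, -0.105]
contact_force: [0.4, -0.2, -1.7]
opening: 0.021
t 19.35 tcp [ 0.4316 -0.3946  0.2495] open 0.021 F [ 0.4 -0.2 -1.7]
R [[0.997, 0.037, -0.067], [0.037, -0.999, -0.008], [-0.067, 0.006, -0.998]] q [-0.858  0.114  1.82  -0.059  1.246  0.696]
```

```bash
python3 -m crank '[[0,0,0,0.2,0,2,1],[0,0,0,0,0,0,1]]'; python3 -m crank '[[0,0,0,0,0,0,0.2],[0,0,0,0,0,0,0],[0,0,0,0,0,0,-0.5],[0,0,0,0,0,0,-0.5],[0,0,0,0,0,0,-0.5]]'; python3 -c "
from stand import *
stand('st6')"
```

```text
t: 19.52
tool_pos: [0.4321, -0.3951, 0.2495]
tool_rot: [3.132, 0.058, -0.104]
contact_force: [0.0, -0.1, -0.7]
opening: 0.0207
t: 19.93
tool_pos: [0.4324, -0.3955, 0.2505]
tool_rot: [3.13, 0.058, -0.101]
contact_force: [1.4, 0.5, 1.2]
opening: 0.0637
t 19.93 tcp [ 0.4324 -0.3955  0.2505] open 0.0637 F [1.4 0.5 1.2]
R [[0.997, 0.037, -0.064], [0.037, -0.999, -0.011], [-0.065, 0.009, -0.998]] q [-0.858  0.115  1.817 -0.059  1.244  0.696]
tip [ 0.4169 -0.3981  0.01  ]
```

View pics/st6.png

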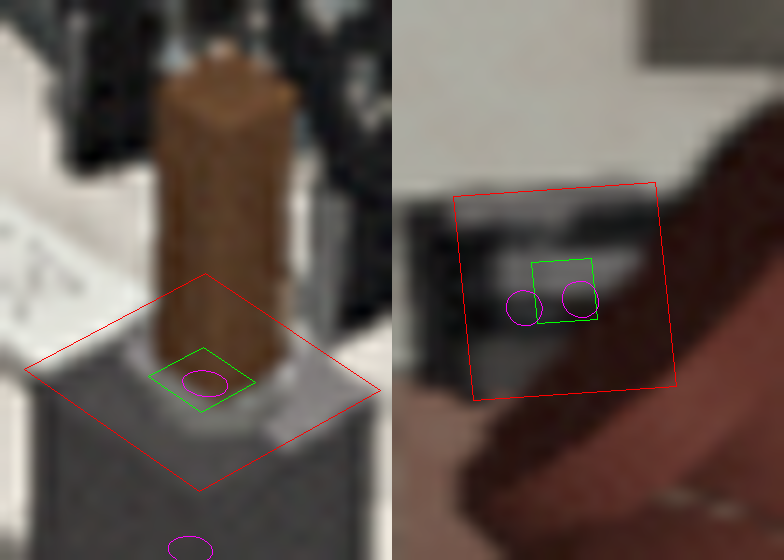

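```bash
python3 -m crank '[[0,0,0,-0.6,0,-10,-0.5],[0,0,0,-1.6,0,-25,-0.5],[0,0,0,-1.6,0,-25,-0.5],[0,0.03,0,-1.6,0,-25,-0.5],[0,0.03,0,0,-20,0,-0.5],[0,0,0,0,-20,0,-0.5],[0,0,0,0,-20,0,-0.5],[0,0,0,0,0,0,-0.5]]'
python3 - <<'E'
from h import *
to([.447,-.288,.25],0)
for c in('top','scene'):
    p=pic(c,c+'9')
    for q in('mailer_a','pin_tool','stand_rim'):
        print(c,q,[(np.round(x['centre'],4).tolist(),round(x['confidence'],2)) for x in spotter.mark_of(q,p)[:3]])
    for x in spotter.outline_of('mailer_a',p)[:3]:
        m=x['region'].astype(np.uint8); cc=max(cv2.findContours(m,0,2)[0],key=cv2.contourArea); P=ray(p,cc[:,0,:],.01)[:,:2]
        r=cv2.minAreaRect((P*1000).astype(np.float32)); print('rect',r)
    uv=proj(p,[.44,-.2,0])[0].astype(int); cv2.imwrite(f'pics/{c}9z.png',cv2.resize(p['image'][uv[1]-50:uv[1]+50,uv[0]-70:uv[0]+80,::-1],None,fx=5,fy=5,interpolation=2))
E
```

```text
t: 20.7
tool_pos: [0.4299, -0.3337, 0.3443]
tool_rot: [3.131, 0.055, 0.0]
contact_force: [-0.6, -0.4, 0.4]
opening: 0.0642
t 20.7 tcp [ 0.4299 -0.3337  0.3443] open 0.0642 F [-0.6 -0.4  0.4]
R [[0.999, 0.035, 0.0], [0.035, -0.999, -0.01], [-0.0, 0.01, -1.0]] q [-0.795 -0.097  1.863 -0.007  1.369  0.741]
shift tool mm [ 18.7 -46.   93.8]
turn [ 0.008  0.007 -1.536]
top mailer_a [([0.4474, -0.2877, 0.0001], 0.7), ([0.4352, -0.0935, -0.0011], 0.66), ([0.5339, 0.3808, 0.0026], 0.19)]
top pin_tool []
top stand_rim [([0.448, -0.1934, 0.0013], 0.56)]
rect ((445.79705810546875, -287.16290283203125), (35.05890655517578, 84.87236022949219), 6.391969203948975)
rect ((434.9589538574219, -88.4701919555664), (81.40687561035156, 30.346460342407227), 86.29344177246094)
rect ((446.6590270996094, -190.02633666992188), (35.38396072387695, 85.62265014648438), 0.08819762617349625)
scene mailer_a [([0.4477, -0.2903, 0.0019], 0.59), ([0.4314, -0.0883, 0.0022], 0.49), ([0.4885, 0.606, -0.0015], 0.41)]
scene pin_tool [([0.4226, -0.4001, 0.0085], 0.69), ([0.5323, 0.376, 0.0006], 0.15)]
scene stand_rim [([0.4209, -0.3929, 0.0458], 0.92)]
rect ((440.6905517578125, -292.8659973144531), (37.56047821044922, 77.92279815673828), 4.399233341217041)
rect ((428.9679260253906, -97.48805236816406), (91.79598999023438, 34.251365661621094), 83.81036376953125)
rect ((443.0601806640625, -201.0634765625), (92.79252624511719, 37.671817779541016), 84.10688018798828)
```

View pics/scene9z.png

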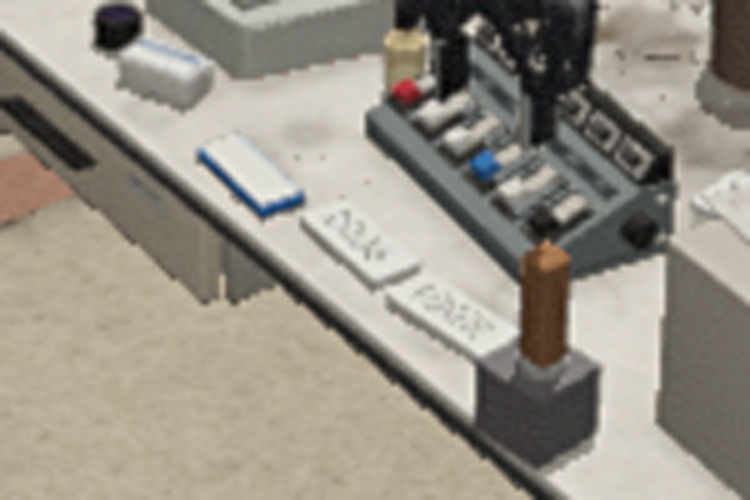

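View pics/top9z.png

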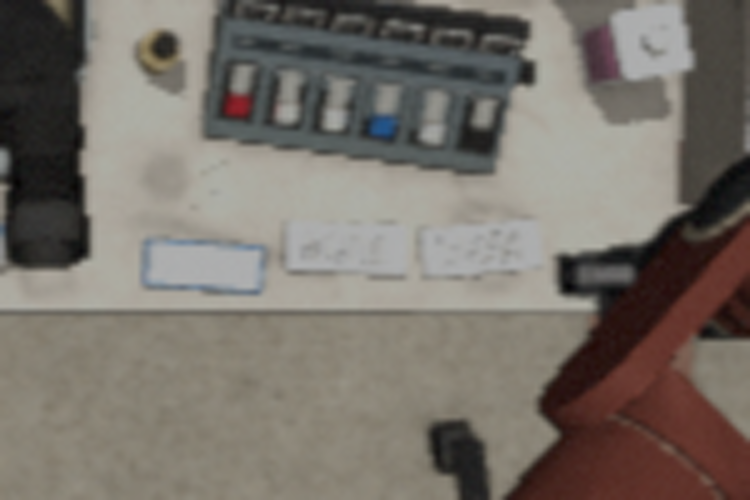

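```bash
python3 -m crank '[[0.004,0.003,-0.12,0,0,-5,-0.3],[0.004,0.004,-0.12,0,0,0,-0.3],[0,0,-0.12,0,0,0,-0.3],[0,0,-0.12,0,0,0,-0.3],[0,0,-0.12,0,0,0,-0.3],[0,0,-0.12,0,0,0,-0.3],[0,0,-0.12,0,0,0,-0.3],[0,0,-0.12,0,0,0,-0.3]]';python3 -m crank '[[0,0,-0.12,0,0,0,-0.3],[0,0,-0.12,0,0,0,-0.3],[0,0,-0.12,0,0,0,-0.3],[0,0,-0.12,0,0,0,-0.3],[0,0,-0.1,0,0,0,-0.3],[0,0,-0.1,0,0,0,-0.3],[0,0,0,0,0,0,-0.3]]';  python3 - <<'E'
from h import *
print(ctrl.finger_overhang)
to([.447,-.289,.25],np.radians(5.5))
E
```

```text
t: 21.87
tool_pos: [0.4297, -0.3382, 0.3462]
tool_rot: [-2.733, -1.547, -0.005]
contact_force: [-0.6, -1.0, 0.6]
opening: 0.0557
t: 22.45
tool_pos: [0.4295, -0.3397, 0.3447]
tool_rot: [-2.021, -2.402, -0.005]
contact_force: [-0.2, 0.1, 0.7]
opening: 0.0553
0.1734
t 22.45 tcp [ 0.4295 -0.3397  0.3447] open 0.0553 F [-0.2  0.1  0.7]
R [[-0.171, 0.985, -0.0], [0.985, 0.171, 0.004], [0.004, 0.001, -1.0]] q [-0.806 -0.087  1.853  0.003  1.379 -0.978]
shift tool mm [46.6 25.9 94.9]
turn [ 0.    -0.004  0.076]
```

```bash
python3 -m crank '[[0,-0.004,0.04,16,8,12,-0.3],[0,0,0.036,16,8,25,-0.3],[0,0,0,14,8,25,-0.3],[0,0,0,0,0,20,-0.3],[0,0,0,0,0,0,-0.3],[0,0,0,0,0,0,-0.3]]';  python3 - <<'E'
from h import *
to([.447,-.289,.172],np.radians(5.5))
p=pic('scene','s10'); uv=proj(p,[.447,-.289,0.03])[0].astype(int)
cv2.imwrite('pics/s10z.png',cv2.resize(p['image'][uv[1]-40:uv[1]+30,uv[0]-50:uv[0]+50,::-1],None,fx=7,fy=7,interpolation=2))
E
```

```text
t: 22.95
tool_pos: [0.4486, -0.2914, 0.2622]
tool_rot: [2.134, 2.298, -0.0]
contact_force: [-0.0, -0.2, -0.3]
opening: 0.0551
t 22.95 tcp [ 0.4486 -0.2914  0.2622] open 0.0551 F [-0.  -0.2 -0.3]
R [[-0.074, 0.997, 0.004], [0.997, 0.074, -0.004], [-0.004, 0.003, -1.0]] q [-0.715 -0.03   1.945 -0.     1.221 -0.789]
shift tool mm [ 2.8 -1.7 90.2]
turn [ 0.003  0.004 -0.022]
```

View pics/s10z.png

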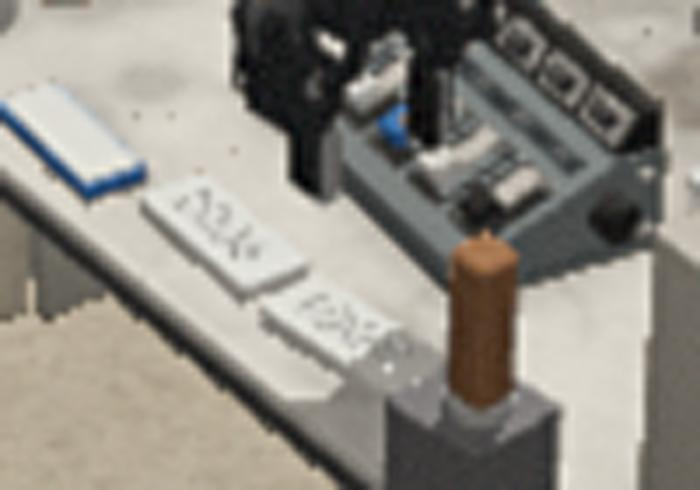

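```bash
python3 -m crank '[[0.003,0.004,-0.02,2.5,-1.5,20,-0.3],[0,0,0,0,0,25,-0.3],[0,0,0,0,0,20,-0.3],[0,0,0,0,0,10,-0.3],[0,0,0,0,0,0,-0.3],[0,0,0,0,0,0,-0.3]]';  python3 - <<'E'
from h import *
to([.447,-.289,.172],np.radians(5.5))
p=pic('scene','s10'); uv=proj(p,[.447,-.289,0.03])[0].astype(int)
cv2.imwrite('pics/s10z.png',cv2.resize(p['image'][uv[1]-40:uv[1]+30,uv[0]-50:uv[0]+50,::-1],None,fx=7,fy=7,interpolation=2))
E
```

```text
t: 23.5
tool_pos: [0.4504, -0.295, 0.1958]
tool_rot: [2.111, 2.303, 0.0]
contact_force: [-0.2, -0.8, 0.4]
opening: 0.0555
t 23.5 tcp [ 0.4504 -0.295   0.1958] open 0.0555 F [-0.2 -0.8  0.4]
R [[-0.087, 0.996, 0.013], [0.996, 0.087, -0.012], [-0.013, 0.012, -1.0]] q [-0.718  0.072  1.968 -0.     1.083 -0.805]
shift tool mm [ 6.6 -3.1 23.7]
turn [ 0.012  0.013 -0.009]
```

View pics/s10z.png

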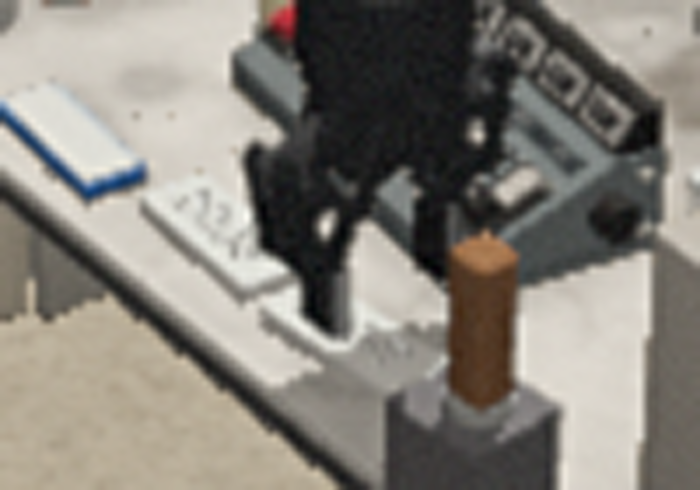

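```bash
python3 -m crank '[[0.012,0.013,-0.009,6.5,-3,5,-0.3],[0,0,0,0,0,0,-0.3],[0,0,0,0,0,0,-0.3]]';  python3 - <<'E'
from h import *
to([.447,-.289,.172],np.radians(5.5))
E
```

```text
t: 23.8
tool_pos: [0.4479, -0.2897, 0.1946]
tool_rot: [2.108, 2.322, 0.0]
contact_force: [-0.1, -0.2, -0.0]
opening: 0.0557
t 23.8 tcp [ 0.4479 -0.2897  0.1946] open 0.0557 F [-0.1 -0.2 -0. ]
R [[-0.096, 0.995, 0.004], [0.995, 0.096, -0.003], [-0.004, 0.004, -1.0]] q [-0.714  0.066  1.977  0.     1.093 -0.81 ]
shift tool mm [ 0.9 -0.9 22.6]
turn [0.004 0.004 0.   ]
```

```bash
python3 -m crank '[[0.004,0.004,0,1,-1,11,-0.3],[0.002,0.002,0,0.5,0,11,-0.3],[0,0,0,0,0,3,-0.3],[0,0,0,0,0,0,-0.3]]';  python3 - <<'E'
from h import *
to([.447,-.289,.172],np.radians(5.5))
p=pic('scene','s11'); uv=proj(p,[.447,-.289,0.03])[0].astype(int)
cv2.imwrite('pics/s11z.png',cv2.resize(p['image'][uv[1]-40:uv[1]+30,uv[0]-50:uv[0]+50,::-1],None,fx=7,fy=7,interpolation=2))
E
```

```text
t: 24.13
tool_pos: [0.4474, -0.2886, 0.1693]
tool_rot: [2.112, 2.326, -0.0]
contact_force: [-0.8, 0.1, 7.7]
opening: 0.0555
t 24.13 tcp [ 0.4474 -0.2886  0.1693] open 0.0555 F [-0.8  0.1  7.7]
R [[-0.096, 0.995, -0.0], [0.995, 0.096, -0.0], [-0.0, -0.0, -1.0]] q [-0.713  0.108  1.984 -0.     1.05  -0.809]
shift tool mm [-0.4 -0.5 -2.7]
turn [-0.     0.     0.001]
```

View pics/s11z.png

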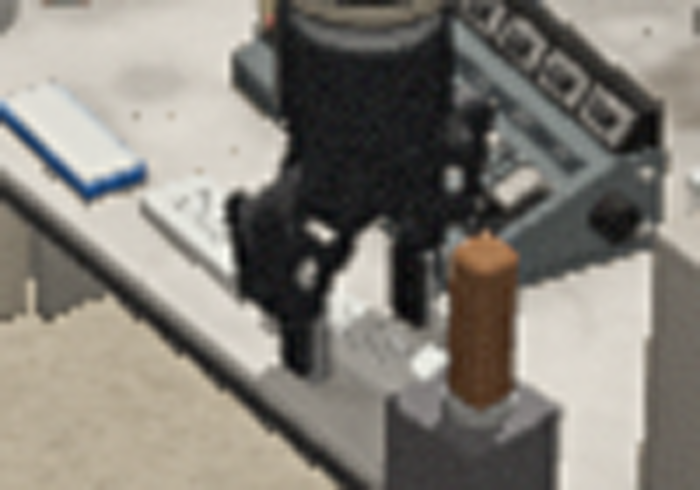

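```bash
python3 -m crank '[[0,0,0,0,0,-4.5,-0.3],[0,0,0,0,0,0,1],[0,0,0,0,0,0,1],[0,0,0,0,0,0,1],[0,0,0,0,0,0,1],[0,0,0,0,0,0,1]]' 30;  python3 - <<'E'
from h import *
st()
E
```

```text
t: 24.68
tool_pos: [0.4476, -0.2888, 0.1746]
tool_rot: [2.112, 2.326, -0.0]
contact_force: [0.2, 0.8, -0.9]
opening: 0.0353
t 24.68 tcp [ 0.4476 -0.2888  0.1746] open 0.0353 F [ 0.2  0.8 -0.9]
R [[-0.096, 0.995, 0.0], [0.995, 0.096, -0.0], [-0.0, 0.0, -1.0]] q [-0.713  0.099  1.982 -0.     1.06  -0.809]
```

```bash
python3 -m crank '[[0,0,0,0,0,-10,1],[0,0,0,0,0,-20,1],[0,0,0,0,0,-30,1],[0,0,0,0,0,-30,1],[0,0,0,0,-20,-25,1],[0,0,0,5,-30,-10,1],[0,0,0,15,-25,0,1],[0,0,0,25,-10,0,1]]';  python3 - <<'E'
from h import *
to([.365,-.1,.3],np.radians(0))
E
```

```text
t: 25.35
tool_pos: [0.3571, -0.2534, 0.3105]
tool_rot: [2.11, 2.325, -0.004]
contact_force: [0.5, 0.4, -0.7]
opening: 0.0348
t 25.35 tcp [ 0.3571 -0.2534  0.3105] open 0.0348 F [ 0.5  0.4 -0.7]
R [[-0.097, 0.995, -0.0], [0.995, 0.097, -0.003], [-0.003, -0.0, -1.0]] q [-7.870e-01 -3.460e-01  2.130e+00 -2.000e-03  1.356e+00 -8.830e-01]
shift tool mm [151.9  22.7  10. ]
turn [-0.     0.003  0.097]
```

```bash
python3 -m crank '[[0,0.003,0.04,32,4.5,0,1],[0,0,0.04,38,3.5,0,1],[0,0,0.04,38,2,0,1],[0,0,0.04,38,0.5,0,1],[0,0,0.04,38,-1,0,1],[0,0,0.04,38,-3,0,1],[0,0,0.04,38,-4.5,0,1],[0,0,0.04,30,-5,0,1]]';  python3 - <<'E'
from h import *
to([.365,.1,.3],np.radians(-56))
E
```

```text
t: 26.02
tool_pos: [0.3645, 0.0466, 0.3172]
tool_rot: [2.475, 1.913, 0.012]
contact_force: [0.3, 0.7, 0.6]
opening: 0.0348
t 26.02 tcp [0.3645 0.0466 0.3172] open 0.0348 F [0.3 0.7 0.6]
R [[0.252, 0.968, 0.014], [0.968, -0.252, -0.006], [-0.003, 0.015, -1.0]] q [-0.075 -0.583  2.279 -0.005  1.432  0.181]
shift tool mm [ 51.9 -13.2  16.8]
turn [ 0.016 -0.003  0.723]
```

```bash
python3 -m crank '[[0.008,-0.002,0.09,24,-6.5,0,1],[0.008,0,0.09,23.5,-8.5,0,1],[0,0,0.09,22.5,-10.5,0,1],[0,0,0.09,21.5,-12.5,0,1],[0,0,0.09,20.5,-14.5,0,1],[0,0,0.09,19,-16,0,1],[0,0,0.09,17.5,-18,0,1],[0,0,0.09,10,-10,0,1]]';  python3 - <<'E'
from h import *
st()
for c in('top','scene'):
    p=pic(c,c+'12'); print(c,[(q,np.round(x['centre'],4).tolist(),round(x['confidence'],2)) for q in('tray_floor','well_rim','panel_front') for x in spotter.mark_of(q,p)[:1]])
u=np.array([np.cos(np.radians(34)),np.sin(np.radians(34))]); v=np.array([-u[1],u[0]])
T=np.array([.4785,.3405])
for k in(-.064,0,.064): print(k,T+k*v)
E
```

```text
t: 26.68
tool_pos: [0.3629, 0.2485, 0.3229]
tool_rot: [3.013, 0.88, 0.012]
contact_force: [0.8, 0.2, -0.1]
opening: 0.0352
t 26.68 tcp [0.3629 0.2485 0.3229] open 0.0352 F [ 0.8  0.2 -0.1]
R [[0.843, 0.538, 0.008], [0.538, -0.843, 0.0], [0.007, 0.004, -1.0]] q [ 0.432 -0.355  2.115 -0.003  1.374  1.435]
top [('tray_floor', [0.4831, 0.3413, 0.0172], 0.69), ('well_rim', [0.4082, 0.2951, 0.0488], 0.62), ('panel_front', [0.4256, 0.307, 0.0322], 0.94)]
scene [('tray_floor', [0.4787, 0.3452, 0.013], 0.78), ('well_rim', [0.409, 0.2962, 0.0488], 0.68), ('panel_front', [0.4248, 0.3059, 0.0321], 0.85)]
-0.064 [0.51428835 0.2874416 ]
0 [0.4785 0.3405]
0.064 [0.44271165 0.3935584 ]
```

```bash
python3 - <<'E'
from h import *
to([.5108,.2845,.3],np.radians(-56))
E
python3 -m crank '[[0.004,-0.007,0.03,28,10,0,1],[0,0,0,35,12,5,1],[0,0,0,35,12,5,1],[0,0,0,25,9,5,1],[0,0,0,15,5,5,1],[0,0,0,0,0,0,1],[0,0,0,0,0,0,1]]';  python3 - <<'E'
from h import *
to([.5108,.2845,.25],np.radians(-56))
E
```

```text
t 27.08 tcp [0.3635 0.2456 0.3222] open 0.0352 F [ 0.2 -0.2 -0.7]
R [[0.842, 0.54, 0.008], [0.54, -0.842, -0.001], [0.006, 0.005, -1.0]] q [ 0.425 -0.357  2.118 -0.004  1.374  1.427]
shift tool mm [144.8  46.7  23.2]
turn [ 0.005 -0.006 -0.023]
t: 27.67
tool_pos: [0.5122, 0.2708, 0.301]
tool_rot: [3.029, 0.829, -0.001]
contact_force: [0.3, -0.1, -0.1]
opening: 0.0351
t 27.67 tcp [0.5122 0.2708 0.301 ] open 0.0351 F [ 0.3 -0.1 -0.1]
R [[0.861, 0.509, -0.0], [0.509, -0.861, -0.001], [-0.001, 0.001, -1.0]] q [ 3.580e-01  3.100e-02  1.813e+00 -1.000e-03  1.297e+00  1.395e+00]
shift tool mm [  5.8 -12.6  51. ]
turn [ 0.001  0.001 -0.059]
```

```bash
python3 -m crank '[[0.001,0.001,-0.06,5.5,-12,5,1],[0,0,0,0,0,20,1],[0,0,0,0,0,20,1],[0,0,0,0,0,0,1],[0,0,0,0,0,0,1]]';  python3 - <<'E'
from h import *
to([.5108,.2845,.19],np.radians(-56))
p=pic('scene','s13'); uv=proj(p,[.48,.32,0.03])[0].astype(int)
cv2.imwrite('pics/s13z.png',cv2.resize(p['image'][uv[1]-45:uv[1]+35,uv[0]-50:uv[0]+50,::-1],None,fx=7,fy=7,interpolation=2))
E
```

```text
t: 28.08
tool_pos: [0.5081, 0.2816, 0.258]
tool_rot: [-3.003, -0.922, -0.003]
contact_force: [-0.4, 0.3, -1.3]
opening: 0.0347
t 28.08 tcp [0.5081 0.2816 0.258 ] open 0.0347 F [-0.4  0.3 -1.3]
R [[0.828, 0.561, 0.002], [0.561, -0.828, 0.001], [0.002, 0.0, -1.0]] q [0.378 0.084 1.837 0.    1.219 1.353]
shift tool mm [ 3.7 -0.9 68. ]
turn [ 0.    -0.002  0.002]
```

View pics/s13z.png

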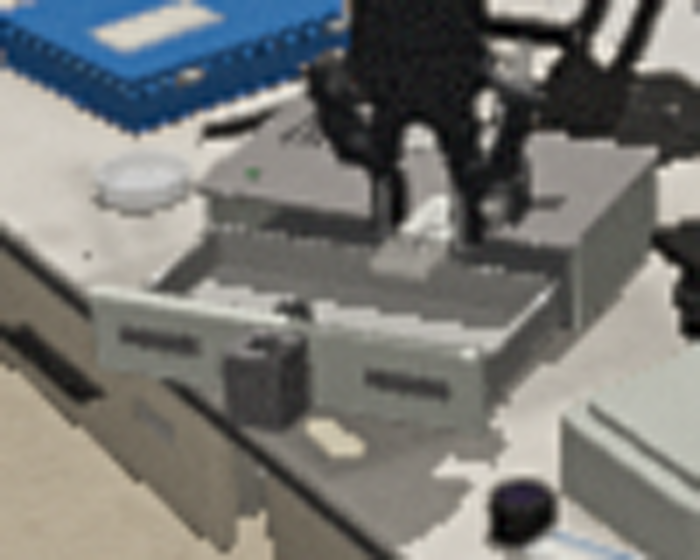

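```bash
python3 -m crank '[[0,-0.002,0,2,0,12,1],[0,0,0,2,-1,15,1],[0,0,0,0,0,12,1],[0,0,0,0,0,0,1],[0,0,0,0,0,0,1]]';  python3 - <<'E'
from h import *
to([.5108,.2845,.187],np.radians(-56))
p=pic('scene','s14'); uv=proj(p,[.48,.32,0.03])[0].astype(int)
cv2.imwrite('pics/s14z.png',cv2.resize(p['image'][uv[1]-45:uv[1]+35,uv[0]-50:uv[0]+50,::-1],None,fx=7,fy=7,interpolation=2))
E
```

```text
t: 28.55
tool_pos: [0.5114, 0.2848, 0.2216]
tool_rot: [-3.003, -0.921, -0.011]
contact_force: [-0.1, 0.8, -0.1]
opening: 0.0348
t 28.55 tcp [0.5114 0.2848 0.2216] open 0.0348 F [-0.1  0.8 -0.1]
R [[0.828, 0.561, 0.007], [0.561, -0.828, 0.002], [0.007, 0.002, -1.0]] q [ 3.810e-01  1.410e-01  1.843e+00 -1.000e-03  1.150e+00  1.357e+00]
shift tool mm [-0.9 -0.2 34.5]
turn [ 0.002 -0.007  0.002]
```

View pics/s14z.png

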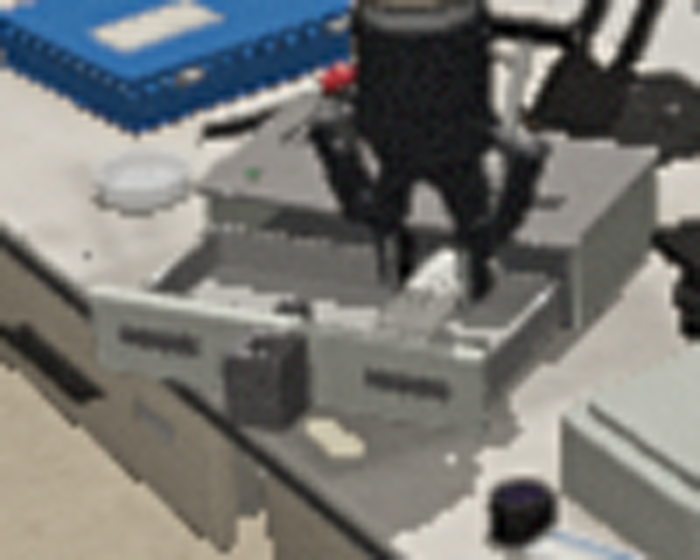

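```bash
python3 -m crank '[[0.002,-0.007,0,-1,0,10,1],[0,-0.002,0,0,0,10,1],[0,0,0,0,0,8,1],[0,0,0,0,0,0,1]]';  python3 - <<'E'
from h import *
to([.5108,.2845,.187],np.radians(-56))
E
```

```text
t: 28.93
tool_pos: [0.5112, 0.2843, 0.1929]
tool_rot: [3.003, 0.921, 0.0]
contact_force: [-0.5, 0.6, -0.2]
opening: 0.0351
t 28.93 tcp [0.5112 0.2843 0.1929] open 0.0351 F [-0.5  0.6 -0.2]
R [[0.828, 0.561, 0.0], [0.561, -0.828, -0.0], [0.0, 0.001, -1.0]] q [ 3.800e-01  1.830e-01  1.852e+00 -1.000e-03  1.107e+00  1.356e+00]
shift tool mm [-0.2 -0.4  5.9]
turn [ 0.001 -0.     0.002]
```

```bash
python3 -m crank '[[0,0,0,0,0,3,1],[0,0,0,0,0,2,1],[0,0,0,0,0,0,1]]'; python3 -m crank '[[0,0,0,0,0,0,0],[0,0,0,0,0,0,-0.1],[0,0,0,0,0,0,-0.13],[0,0,0,0,0,0,-0.13]]'; python3 -c "
from h import *
st()"
```

```text
t: 29.18
tool_pos: [0.511, 0.2842, 0.1864]
tool_rot: [3.003, 0.921, -0.002]
contact_force: [0.3, -0.0, -0.6]
opening: 0.0353
t: 29.52
tool_pos: [0.5115, 0.2844, 0.1873]
tool_rot: [3.003, 0.921, 0.0]
contact_force: [-0.0, -0.2, -0.1]
opening: 0.0482
t 29.52 tcp [0.5115 0.2844 0.1873] open 0.0482 F [-0.  -0.2 -0.1]
R [[0.828, 0.561, 0.0], [0.561, -0.828, -0.0], [0.0, 0.001, -1.0]] q [ 3.800e-01  1.920e-01  1.852e+00 -1.000e-03  1.097e+00  1.356e+00]
```

Lift and look.

```bash
python3 -m crank '[[0,0,0,0,0,-8,-0.13],[0,0,0,0,0,-15,-0.13],[0,0,0,0,0,-25,-0.13],[0,0,0,0,0,-30,-0.13],[0,0,0,-25,0,-25,-0.13],[0,0,0,-30,0,-10,-0.3],[0,0,0,-35,0,0,-0.3],[0,0,0,-35,-10,0,-0.3]]';  python3 - <<'E'
from h import *
to([.365,.2,.3],np.radians(-56))
p=pic('scene','s15'); uv=proj(p,[.48,.32,0.03])[0].astype(int)
cv2.imwrite('pics/s15z.png',cv2.resize(p['image'][uv[1]-45:uv[1]+35,uv[0]-50:uv[0]+50,::-1],None,fx=7,fy=7,interpolation=2))
E
```

```text
t: 30.18
tool_pos: [0.4039, 0.2222, 0.3123]
tool_rot: [3.003, 0.921, 0.014]
contact_force: [0.1, 0.5, 0.9]
opening: 0.0556
t 30.18 tcp [0.4039 0.2222 0.3123] open 0.0556 F [0.1 0.5 0.9]
R [[0.828, 0.561, 0.008], [0.561, -0.828, 0.002], [0.008, 0.003, -1.0]] q [ 3.420e-01 -2.830e-01  2.078e+00 -1.000e-03  1.338e+00  1.317e+00]
shift tool mm [-44.8  -3.5  11.9]
turn [ 0.003 -0.008  0.002]
```

View pics/s15z.png

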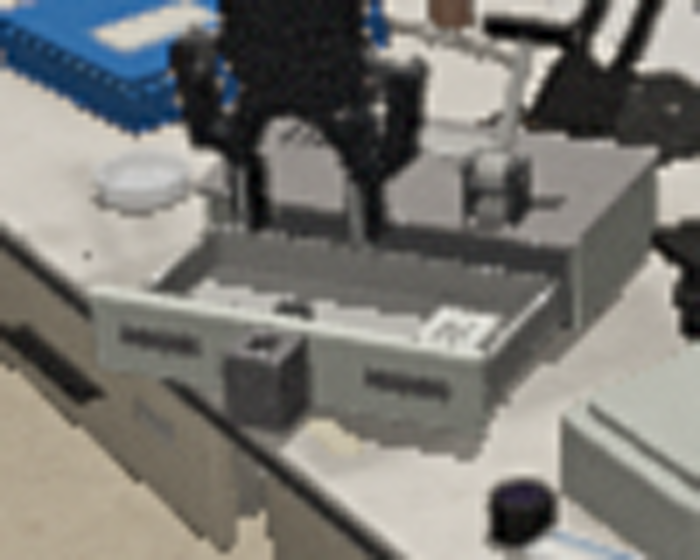

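```bash
python3 -m crank '[[0.003,-0.008,-0.09,-30,9,0,-0.3],[0,0,-0.09,-33,18,0,-0.3],[0,0,-0.09,-26,27,0,-0.3],[0,0,-0.09,-28.5,25,0,-0.3],[0,0,-0.09,-31,22,0,-0.3],[0,0,-0.09,-33,19,0,-0.3],[0,0,-0.09,-34.5,16,0,-0.3],[0,0,-0.09,-30,11,0,-0.3]]';  python3 - <<'E'
from h import *
to([.447,-.191,.26],np.radians(-3))
E
```

```text
t: 30.9
tool_pos: [0.3613, -0.0478, 0.3132]
tool_rot: [2.479, 1.925, -0.002]
contact_force: [0.9, 0.5, 0.5]
opening: 0.0555
t 30.9 tcp [ 0.3613 -0.0478  0.3132] open 0.0555 F [0.9 0.5 0.5]
R [[0.248, 0.969, 0.001], [0.969, -0.248, -0.003], [-0.003, 0.001, -1.0]] q [-0.336 -0.585  2.286 -0.003  1.439 -0.085]
shift tool mm [-117.3  118.5   53.7]
turn [ 0.001  0.003 -0.198]
```

```bash
python3 -m crank '[[0,0.003,-0.07,-34,9,0,-0.3],[0,0,-0.065,-35,12,0,-0.3],[0,0,-0.063,-35,20,5,-0.3],[0,0,0,-25,28,10,-0.3],[0,0,0,-12,25,15,-0.3],[0,0,0,0,8,10,-0.3],[0,0,0,0,0,0,-0.3],[0,0,0,0,0,0,-0.3]]';  cat > ml.py <<'E'
from h import *
def mailers(name,c0=(.44,-.15)):
    for c in('top','scene'):
        p=pic(c,name+c); im=p['image'][:,:,::-1].copy()
        print(c,[(np.round(x['centre'],4).tolist(),round(x['confidence'],2)) for x in spotter.mark_of('mailer_a',p)[:5]])
        uv=proj(p,[*c0,0])[0].astype(int); cv2.imwrite(f'pics/{name}{c}z.png',cv2.resize(im[uv[1]-35:uv[1]+35,uv[0]-50:uv[0]+50],None,fx=7,fy=7,interpolation=2))
E
python3 - <<'E'
from ml import *
to([.447,-.191,.26],np.radians(-3))
mailers('m1')
E
```

```text
t: 31.57
tool_pos: [0.4453, -0.2126, 0.2815]
tool_rot: [2.264, 2.151, 0.007]
contact_force: [-0.6, -1.0, 0.8]
opening: 0.0553
t 31.57 tcp [ 0.4453 -0.2126  0.2815] open 0.0553 F [-0.6 -1.   0.8]
R [[0.051, 0.999, 0.016], [0.999, -0.051, -0.01], [-0.01, 0.016, -1.0]] q [-0.596 -0.162  2.032  0.     1.252 -0.545]
shift tool mm [21.9  0.2 21.3]
turn [0.016 0.01  0.001]
top [([0.512, 0.2861, 0.0122], 0.8), ([0.4476, -0.1937, 0.0037], 0.75), ([0.4356, -0.0906, -0.0007], 0.58)]
scene [([0.4495, -0.19, -0.003], 0.77), ([0.4315, -0.0901, 0.0019], 0.59), ([0.5125, 0.2843, 0.0143], 0.41)]
```

View pics/m1topz.png

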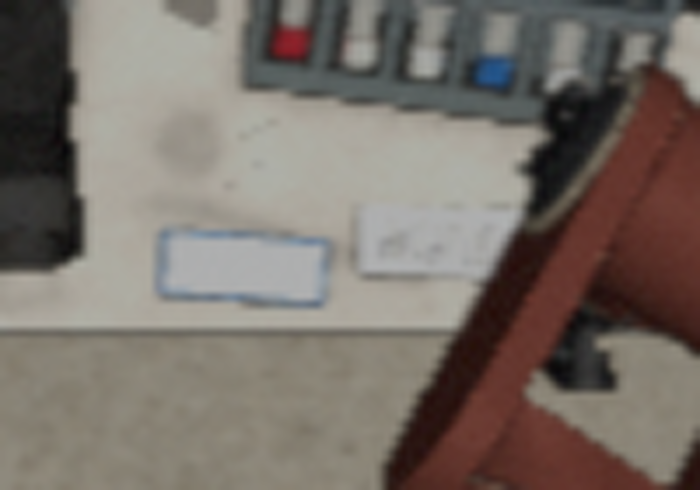

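View pics/m1scenez.png

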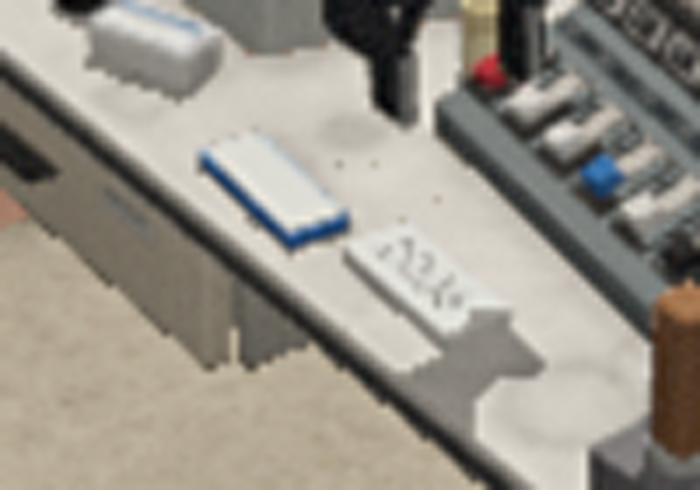

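```bash
python3 -m crank '[[0.016,0.01,0,22,0,10,-0.3],[0,0,0,0,0,25,-0.3],[0.003,0.003,0,0,0,25,-0.3],[0.002,0.003,0,0,0,20,-0.3],[0,0,0,0,0,0,-0.3],[0,0,0,0,0,0,-0.3]]'
python3 - <<'E'
from ml import *
to([.448,-.192,.1735],np.radians(-3))
E
```

```text
t: 32.27
tool_pos: [0.4461, -0.1869, 0.2074]
tool_rot: [2.267, 2.163, 0.009]
contact_force: [0.3, 1.3, 0.6]
opening: 0.0556
t 32.27 tcp [ 0.4461 -0.1869  0.2074] open 0.0556 F [0.3 1.3 0.6]
R [[0.047, 0.999, 0.009], [0.999, -0.047, -0.002], [-0.001, 0.01, -1.0]] q [-0.551 -0.075  2.092  0.004  1.115 -0.506]
shift tool mm [-5.   1.8 33.9]
turn [0.01  0.001 0.005]
```

```bash
python3 -m crank '[[0.01,0.001,0,-5,1.5,10,-0.3],[0.002,0.002,0,0,0,10,-0.3],[0,0,0,0,0,0,-0.3],[0,0,0,0,0,0,-0.3]]'
python3 - <<'E'
from ml import *
to([.448,-.192,.1735],np.radians(-3))
E
```

```text
t: 32.6
tool_pos: [0.4486, -0.1921, 0.1923]
tool_rot: [2.269, 2.166, 0.003]
contact_force: [1.0, 0.7, 0.2]
opening: 0.0556
t 32.6 tcp [ 0.4486 -0.1921  0.1923] open 0.0556 F [1.  0.7 0.2]
R [[0.046, 0.999, 0.004], [0.999, -0.046, -0.002], [-0.002, 0.005, -1.0]] q [-5.570e-01 -3.600e-02  2.086e+00  1.000e-03  1.087e+00 -5.110e-01]
shift tool mm [ 0.1 -0.7 18.8]
turn [0.005 0.002 0.006]
```

```bash
python3 -m crank '[[0.005,0.002,0,0,-0.5,9,-0.3],[0.002,0.001,0,0,0,9,-0.3],[0,0,0,0,0,0,-0.3]]'
python3 - <<'E'
from ml import *
to([.448,-.192,.1735],np.radians(-3))
E
```

```text
t: 32.85
tool_pos: [0.4491, -0.1925, 0.1757]
tool_rot: [2.27, 2.168, 0.0]
contact_force: [-0.7, 0.4, -0.6]
opening: 0.0557
t 32.85 tcp [ 0.4491 -0.1925  0.1757] open 0.0557 F [-0.7  0.4 -0.6]
R [[0.046, 0.999, 0.002], [0.999, -0.046, -0.001], [-0.001, 0.002, -1.0]] q [-0.557 -0.004  2.088 -0.     1.056 -0.511]
shift tool mm [ 0.4 -1.1  2.2]
turn [0.002 0.001 0.006]
```

```bash
python3 -m crank '[[0,0,0,0,0,1.5,-0.3],[0,0,0,0,0,0,1],[0,0,0,0,0,0,1],[0,0,0,0,0,0,1],[0,0,0,0,0,0,1],[0,0,0,0,0,0,1]]' 30
python3 - <<'E'
from h import *
st()
E
```

```text
t: 33.35
tool_pos: [0.4493, -0.1925, 0.1741]
tool_rot: [2.271, 2.169, 0.0]
contact_force: [-0.6, -0.5, -0.1]
opening: 0.0349
t 33.35 tcp [ 0.4493 -0.1925  0.1741] open 0.0349 F [-0.6 -0.5 -0.1]
R [[0.046, 0.999, 0.001], [0.999, -0.046, -0.001], [-0.001, 0.001, -1.0]] q [-5.570e-01 -1.000e-03  2.087e+00 -0.000e+00  1.053e+00 -5.110e-01]
```

```bash
python3 -m crank '[[0,0,0,0,0,-10,1],[0,0,0,0,0,-20,1],[0,0,0,0,0,-30,1],[0,0,0,0,-5,-30,1],[0,0,0,0,-25,-25,1],[0,0,0,5,-30,-10,1],[0,0,0,15,-20,0,1],[0,0,0,30,-6,0,1]]'; python3 -m crank '[[0,0,0.04,35,1,0,1],[0,0,0.05,38,-2,0,1],[0,0,0.06,38,-4,0,1],[0,0,0.07,38,-6,0,1],[0,0,0.08,36,-9,0,1],[0,0,0.08,35,-12,0,1],[0,0,0.09,33,-15,0,1],[0,0,0.09,28,-15,0,1]]'
python3 - <<'E'
from h import *
to([.42,.26,.3],np.radians(-56))
E
```

```text
t: 34.02
tool_pos: [0.3633, -0.1401, 0.3107]
tool_rot: [2.272, 2.163, -0.002]
contact_force: [-0.2, 1.2, -0.6]
opening: 0.0352
t: 34.68
tool_pos: [0.3716, 0.1568, 0.3182]
tool_rot: [2.788, 1.41, 0.025]
contact_force: [0.9, -0.5, -0.6]
opening: 0.0347
t 34.68 tcp [0.3716 0.1568 0.3182] open 0.0347 F [ 0.9 -0.5 -0.6]
R [[0.592, 0.805, 0.022], [0.806, -0.592, -0.008], [0.007, 0.022, -1.0]] q [ 0.218 -0.465  2.201 -0.013  1.385  0.854]
shift tool mm [111.7 -22.5  18.5]
turn [ 0.021 -0.011  0.343]
```

```bash
python3 -m crank '[[0.01,-0.005,0.085,29,-3,0,1],[0.01,-0.005,0.085,29,-6,3,1],[0,0,0.085,28.5,-8.5,3,1],[0,0,0.085,27.5,-11,3,1],[0,0,0,26.5,-13,5,1],[0,0,0,22,-11,5,1],[0,0,0,10,-5,0,1],[0,0,0,0,0,0,1]]'
python3 - <<'E'
from h import *
to([.475,.3376,.25],np.radians(-56))
E
```

```text
t: 35.35
tool_pos: [0.4638, 0.3317, 0.3057]
tool_rot: [-3.007, -0.91, -0.013]
contact_force: [-0.1, -0.3, -0.6]
opening: 0.0348
t 35.35 tcp [0.4638 0.3317 0.3057] open 0.0348 F [-0.1 -0.3 -0.6]
R [[0.832, 0.554, 0.008], [0.554, -0.832, 0.003], [0.008, 0.002, -1.0]] q [ 0.491  0.003  1.834 -0.002  1.297  1.474]
shift tool mm [12.2  1.2 55.8]
turn [ 0.002 -0.008 -0.006]
```

```bash
python3 -m crank '[[0.002,-0.008,-0.006,12,1,10,1],[0,0,0,0,0,20,1],[0,0,0,0,0,20,1],[0,-0.003,0,0,0,20,1],[0,0,0,0,0,0,1],[0,0,0,0,0,0,1]]'
python3 - <<'E'
from h import *
to([.475,.3376,.188],np.radians(-56))
p=pic('scene','s16'); uv=proj(p,[.48,.32,0.03])[0].astype(int)
cv2.imwrite('pics/s16z.png',cv2.resize(p['image'][uv[1]-45:uv[1]+35,uv[0]-50:uv[0]+50,::-1],None,fx=7,fy=7,interpolation=2))
E
```

```text
t: 35.85
tool_pos: [0.4747, 0.3365, 0.2396]
tool_rot: [3.002, 0.92, 0.003]
contact_force: [0.4, 0.2, -0.3]
opening: 0.0353
t 35.85 tcp [0.4747 0.3365 0.2396] open 0.0353 F [ 0.4  0.2 -0.3]
R [[0.828, 0.56, 0.002], [0.56, -0.828, -0.001], [0.001, 0.002, -1.0]] q [ 0.489  0.11   1.843 -0.002  1.187  1.466]
shift tool mm [ 0.8 -0.9 51.6]
turn [ 0.002 -0.001  0.001]
```

View pics/s16z.png

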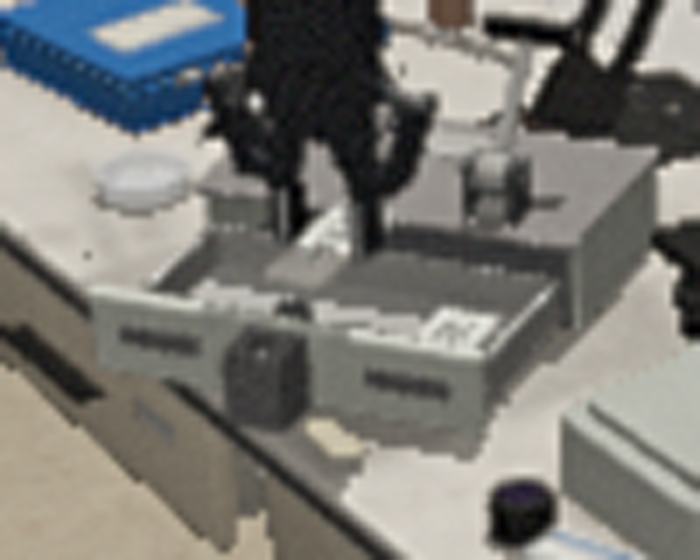

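```bash
python3 -m crank '[[0.002,-0.001,0,4,-1,10,1],[0,0,0,3,0,12,1],[0,-0.002,0,0,0,12,1],[0,0,0,0,0,8,1],[0,0,0,0,0,0,1],[0,0,0,0,0,0,1]]'
python3 - <<'E'
from h import *
to([.480,.341,.188],np.radians(-56))
p=pic('scene','s17'); uv=proj(p,[.48,.32,0.03])[0].astype(int)
cv2.imwrite('pics/s17z.png',cv2.resize(p['image'][uv[1]-45:uv[1]+35,uv[0]-50:uv[0]+50,::-1],None,fx=7,fy=7,interpolation=2))
E
```

```text
t: 36.4
tool_pos: [0.4817, 0.3417, 0.1983]
tool_rot: [-3.003, -0.919, -0.007]
contact_force: [-0.5, 0.4, -0.4]
opening: 0.0348
t 36.4 tcp [0.4817 0.3417 0.1983] open 0.0348 F [-0.5  0.4 -0.4]
R [[0.829, 0.56, 0.004], [0.56, -0.829, 0.002], [0.005, 0.0, -1.0]] q [0.491 0.186 1.838 0.    1.114 1.468]
shift tool mm [-1.8 -0.3 10.3]
turn [ 0.    -0.005  0.001]
```

View pics/s17z.png

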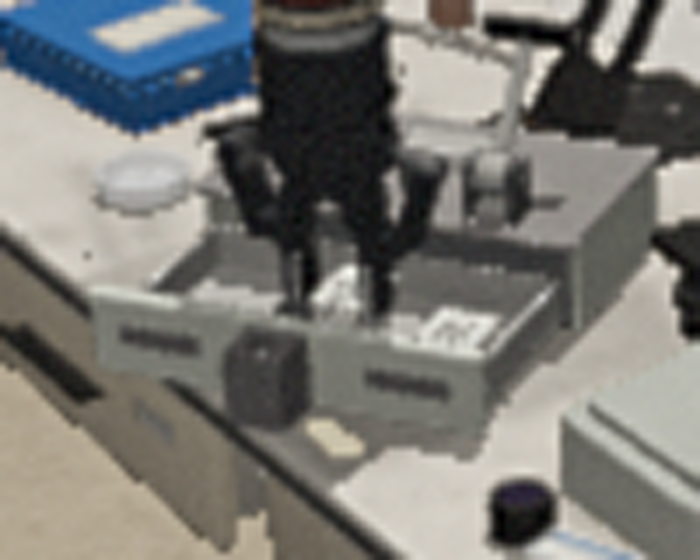

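```bash
python3 -m crank '[[0,-0.005,0,-2,0,5,1],[0,0,0,0,0,5,1],[0,0,0,0,0,1.5,1],[0,0,0,0,0,0,1]]'; python3 -m crank '[[0,0,0,0,0,0,0],[0,0,0,0,0,0,-0.1],[0,0,0,0,0,0,-0.13],[0,0,0,0,0,0,-0.13]]'; python3 -m crank '[[0,0,0,0,0,-8,-0.13],[0,0,0,0,0,-15,-0.13],[0,0,0,0,0,-25,-0.13],[0,0,0,0,0,-30,-0.13],[0,0,0,-10,3,-30,-0.13],[0,0,0,-25,12,-10,-0.3],[0,0,0,-30,15,0,-0.3],[0,0,0,-30,15,0,-0.3]]';  python3 - <<'E'
from h import *
to([.365,.2,.3],np.radians(-56))
p=pic('scene','s18'); uv=proj(p,[.48,.32,0.03])[0].astype(int)
cv2.imwrite('pics/s18z.png',cv2.resize(p['image'][uv[1]-45:uv[1]+35,uv[0]-50:uv[0]+50,::-1],None,fx=7,fy=7,interpolation=2))
E
```

```text
t: 36.78
tool_pos: [0.48, 0.3407, 0.1864]
tool_rot: [3.003, 0.92, 0.001]
contact_force: [-0.0, -0.5, 0.0]
opening: 0.0352
t: 37.12
tool_pos: [0.4802, 0.3408, 0.1871]
tool_rot: [3.004, 0.92, 0.003]
contact_force: [0.8, -0.3, -0.4]
opening: 0.0481
t: 37.78
tool_pos: [0.4273, 0.2512, 0.3167]
tool_rot: [-3.001, -0.927, -0.013]
contact_force: [1.0, -1.6, 1.4]
opening: 0.0554
t 37.78 tcp [0.4273 0.2512 0.3167] open 0.0554 F [ 1.  -1.6  1.4]
R [[0.826, 0.564, 0.008], [0.564, -0.826, 0.003], [0.008, 0.002, -1.0]] q [ 0.381 -0.194  1.997 -0.     1.33   1.353]
shift tool mm [-80.4   7.1  16.1]
turn [ 0.002 -0.008  0.006]
```

View pics/s18z.png

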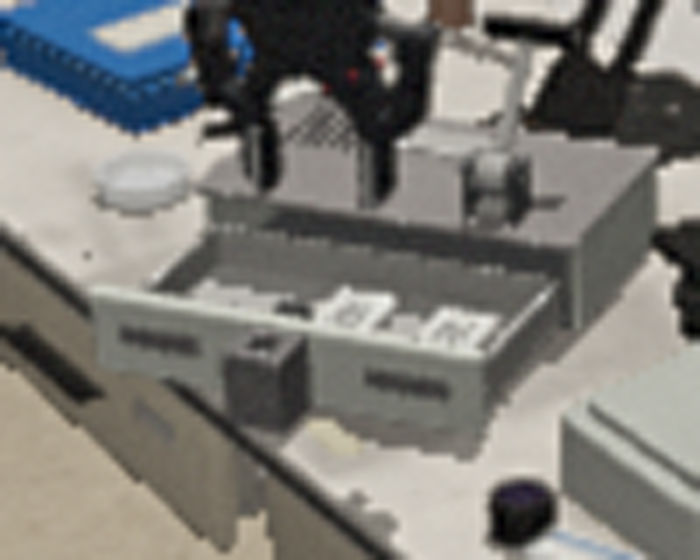

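```bash
python3 -m crank '[[0.002,-0.008,-0.08,-33,0,0,-0.3],[0,0,-0.08,-35,12,0,-0.3],[0,0,-0.08,-30,23,0,-0.3],[0,0,-0.08,-28.5,25,0,-0.3],[0,0,-0.09,-31,22,0,-0.3],[0,0,-0.09,-33,19,0,-0.3],[0,0,-0.09,-34.5,16,0,-0.3],[0,0,-0.09,-36,12,0,-0.3]]'
python3 - <<'E'
from ml import *
to([.435,-.091,.28],np.radians(-3.5))
E
```

```text
t: 38.5
tool_pos: [0.3628, -0.0211, 0.319]
tool_rot: [2.513, 1.877, -0.003]
contact_force: [1.0, -0.0, -0.1]
opening: 0.0557
t 38.5 tcp [ 0.3628 -0.0211  0.319 ] open 0.0557 F [ 1.  -0.  -0.1]
R [[0.284, 0.959, 0.002], [0.959, -0.284, -0.005], [-0.005, 0.003, -1.0]] q [-0.262 -0.595  2.283 -0.005  1.451  0.026]
shift tool mm [-46.3  89.   39.5]
turn [ 0.002  0.005 -0.227]
```

```bash
python3 -m crank '[[0.002,0.005,-0.08,-32,9,0,-0.3],[0,0,-0.08,-28,10,0,-0.3],[0,0,-0.067,-12,22,5,-0.3],[0,0,0,-4,26,10,-0.3],[0,0,0,0,16,10,-0.3],[0,0,0,0,0,0,-0.3],[0,0,0,0,0,0,-0.3]]'
python3 - <<'E'
from ml import *
to([.435,-.091,.28],np.radians(-3.5))
mailers('m2')
E
```

```text
t: 39.08
tool_pos: [0.4291, -0.1166, 0.3017]
tool_rot: [2.276, 2.142, 0.007]
contact_force: [0.5, -0.0, 0.2]
opening: 0.0556
t 39.08 tcp [ 0.4291 -0.1166  0.3017] open 0.0556 F [ 0.5 -0.   0.2]
R [[0.061, 0.998, 0.014], [0.998, -0.061, -0.008], [-0.007, 0.015, -1.0]] q [-4.330e-01 -3.200e-01  2.126e+00 -2.000e-03  1.320e+00 -3.720e-01]
shift tool mm [26.1  4.  21.5]
turn [0.015 0.007 0.   ]
top [([0.4817, 0.3401, 0.0135], 0.79), ([0.4355, -0.0939, -0.0014], 0.59), ([0.5097, 0.2832, 0.0121], 0.57)]
scene [([0.4365, -0.0922, 0.0023], 0.65), ([0.4799, 0.3418, 0.0103], 0.63), ([0.5159, 0.2824, 0.0128], 0.62), ([0.4767, 0.3415, 0.0117], 0.56), ([0.4625, 0.1173, -0.001], 0.25)]
```

View pics/m2topz.png

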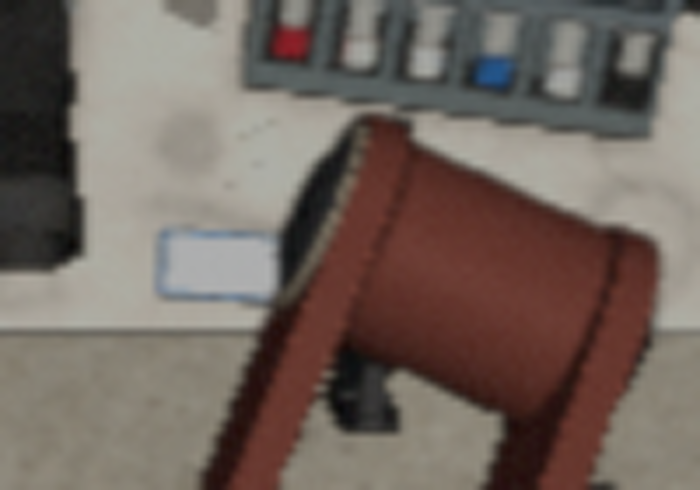

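View pics/m2scenez.png

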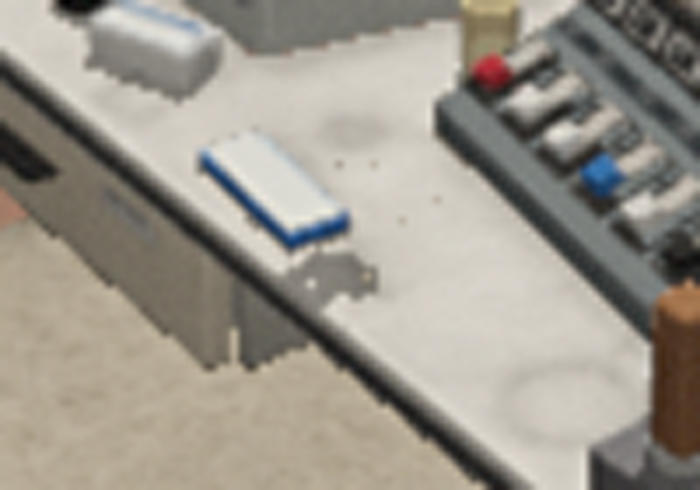

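```bash
python3 -m crank '[[0.015,0.007,0,24.5,4,10,-0.3],[0,0,0,0,0,25,-0.3],[0.003,0.003,0,0,0,25,-0.3],[0.003,0.002,0,0,0,25,-0.3],[0,0,0,0,0,12,-0.3],[0,0,0,0,0,0,-0.3],[0,0,0,0,0,0,-0.3]]'
python3 - <<'E'
from ml import *
to([.4355,-.0925,.1738],np.radians(-3.5))
E
```

```text
t: 39.87
tool_pos: [0.433, -0.0887, 0.2084]
tool_rot: [2.279, 2.154, 0.008]
contact_force: [0.2, -0.3, 1.0]
opening: 0.0553
t 39.87 tcp [ 0.433  -0.0887  0.2084] open 0.0553 F [ 0.2 -0.3  1. ]
R [[0.057, 0.998, 0.008], [0.998, -0.057, -0.0], [0.0, 0.008, -1.0]] q [-0.371 -0.185  2.189  0.003  1.131 -0.316]
shift tool mm [-3.6  2.4 34.6]
turn [ 0.008 -0.     0.004]
```

```bash
python3 -m crank '[[0.008,0,0,-3.5,2,10,-0.3],[0.003,0.001,0,0,0,10,-0.3],[0,0,0,0,0,6,-0.3],[0,0,0,0,0,0,-0.3],[0,0,0,0,0,0,-0.3]]'
python3 - <<'E'
from ml import *
to([.4355,-.0925,.1738],np.radians(-3.5))
E
```

```text
t: 40.28
tool_pos: [0.4362, -0.0925, 0.1866]
tool_rot: [2.279, 2.155, 0.004]
contact_force: [0.0, -1.1, -0.3]
opening: 0.0556
t 40.28 tcp [ 0.4362 -0.0925  0.1866] open 0.0556 F [ 0.  -1.1 -0.3]
R [[0.056, 0.998, 0.005], [0.998, -0.056, -0.002], [-0.002, 0.005, -1.0]] q [-0.376 -0.133  2.187  0.     1.083 -0.32 ]
shift tool mm [-0.  -0.8 12.8]
turn [0.005 0.002 0.005]
```

```bash
python3 -m crank '[[0.005,0.002,0,0,-1,8,-0.3],[0,0,0,0,0,5,-0.3],[0,0,0,0,0,0,-0.3],[0,0,0,0,0,0,1],[0,0,0,0,0,0,1],[0,0,0,0,0,0,1],[0,0,0,0,0,0,1],[0,0,0,0,0,0,1]]' 30
python3 - <<'E'
from ml import *
st()
E
```

```text
t: 40.95
tool_pos: [0.436, -0.0926, 0.1744]
tool_rot: [2.281, 2.157, 0.003]
contact_force: [-0.6, -0.0, 0.0]
opening: 0.033
t 40.95 tcp [ 0.436  -0.0926  0.1744] open 0.033 F [-0.6 -0.   0. ]
R [[0.056, 0.998, 0.003], [0.998, -0.056, -0.001], [-0.0, 0.003, -1.0]] q [-3.770e-01 -1.090e-01  2.190e+00  1.000e-03  1.058e+00 -3.210e-01]
```

```bash
python3 -m crank '[[0.003,0,0,0,0,-10,1],[0,0,0,0,0,-20,1],[0,0,0,0,0,-30,1],[0,0,0,0,-5,-30,1],[0,0,0,0,-20,-25,1],[0,0,0,0,-25,-10,1],[0,0,0,5,-18,0,1],[0,0,0,20,-2,0,1]]'; python3 -m crank '[[0,0,0.05,35,0,0,1],[0,0,0.06,38,-2,0,1],[0,0,0.07,38,-5,0,1],[0,0,0.08,37,-8,0,1],[0,0,0.08,35,-12,0,1],[0,0,0.08,34,-14,0,1],[0,0,0.09,32,-17,0,1],[0,0,0.09,25,-16,0,1]]'
python3 - <<'E'
from h import *
to([.4425,.3929,.3],np.radians(-56))
E
```

```text
t: 41.62
tool_pos: [0.3649, -0.0646, 0.3055]
tool_rot: [-2.284, -2.154, 0.005]
contact_force: [0.4, 0.4, -1.8]
opening: 0.033
t: 42.28
tool_pos: [0.3716, 0.2313, 0.3082]
tool_rot: [2.837, 1.334, 0.013]
contact_force: [0.8, -0.1, 0.3]
opening: 0.033
t 42.28 tcp [0.3716 0.2313 0.3082] open 0.033 F [ 0.8 -0.1  0.3]
R [[0.638, 0.77, 0.01], [0.77, -0.638, -0.002], [0.005, 0.01, -1.0]] q [ 0.388 -0.346  2.134 -0.006  1.345  1.081]
shift tool mm [169.7 -48.5   8.6]
turn [ 0.009 -0.006  0.286]
```

```bash
python3 -m crank '[[0.005,-0.003,0.07,26,-7,0,1],[0.004,-0.003,0.07,28,-10,0,1],[0,0,0.07,27,-12,0,1],[0,0,0.07,26,-14,0,1],[0,0,0,25,-15.5,3,1],[0,0,0,22,-13,5,1],[0,0,0,0,0,0,1],[0,0,0,0,0,0,1]]'
python3 - <<'E'
from h import *
to([.4425,.393,.25],np.radians(-56))
E
```

```text
t: 42.95
tool_pos: [0.4415, 0.4022, 0.2976]
tool_rot: [-3.004, -0.917, 0.003]
contact_force: [-0.2, 0.4, 0.5]
opening: 0.033
t 42.95 tcp [0.4415 0.4022 0.2976] open 0.033 F [-0.2  0.4  0.5]
R [[0.83, 0.558, -0.002], [0.558, -0.83, -0.0], [-0.001, -0.001, -1.0]] q [6.140e-01 7.600e-02 1.773e+00 1.000e-03 1.294e+00 1.592e+00]
shift tool mm [-4.2  8.2 47.6]
turn [-0.001  0.001 -0.001]
```

```bash
python3 -m crank '[[0,0,0,-4,8,10,1],[0,0,0,0,0,20,1],[0,0,0,0,0,20,1],[0,-0.003,0,0,0,20,1],[0,0,0,0,0,0,1],[0,0,0,0,0,0,1]]'
python3 - <<'E'
from h import *
to([.4425,.393,.188],np.radians(-56))
p=pic('scene','s19'); uv=proj(p,[.48,.32,0.03])[0].astype(int)
cv2.imwrite('pics/s19z.png',cv2.resize(p['image'][uv[1]-45:uv[1]+35,uv[0]-50:uv[0]+50,::-1],None,fx=7,fy=7,interpolation=2))
E
```

```text
t: 43.45
tool_pos: [0.4414, 0.3865, 0.2244]
tool_rot: [3.004, 0.913, -0.007]
contact_force: [0.6, 0.5, -0.2]
opening: 0.033
t 43.45 tcp [0.4414 0.3865 0.2244] open 0.033 F [ 0.6  0.5 -0.2]
R [[0.831, 0.556, -0.003], [0.556, -0.831, -0.003], [-0.005, 0.001, -1.0]] q [ 5.930e-01  1.420e-01  1.836e+00 -1.000e-03  1.168e+00  1.574e+00]
shift tool mm [ 4.7 -4.8 36.4]
turn [ 0.001  0.005 -0.003]
```

View pics/s19z.png

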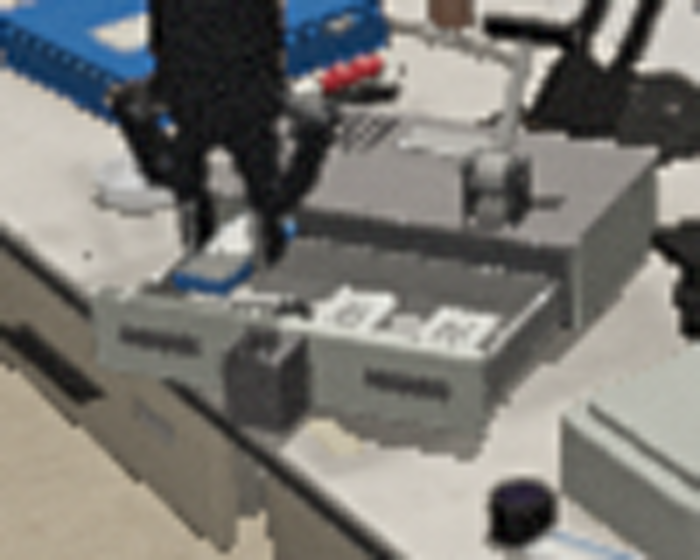

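```bash
python3 -m crank '[[0.001,0.005,0,4.5,-4,8,1],[0,0,0,0,0,8,1],[0,0,0,0,0,8,1],[0,0,0,0,0,0,1],[0,0,0,0,0,0,1]]'
python3 - <<'E'
from h import *
to([.4425,.393,.188],np.radians(-56))
E
```

```text
t: 43.92
tool_pos: [0.4441, 0.3925, 0.2023]
tool_rot: [-3.004, -0.912, -0.011]
contact_force: [-0.4, 1.1, -0.3]
opening: 0.0326
t 43.92 tcp [0.4441 0.3925 0.2023] open 0.0326 F [-0.4  1.1 -0.3]
R [[0.831, 0.556, 0.006], [0.556, -0.831, 0.004], [0.007, 0.0, -1.0]] q [ 0.598  0.184  1.832 -0.     1.119  1.58 ]
shift tool mm [-1.1 -1.3 14.3]
turn [ 0.    -0.007 -0.004]
```

```bash
python3 -m crank '[[0,-0.007,0,-1,-1,7,1],[0,0,0,0,0,6,1],[0,0,0,0,0,2,1],[0,0,0,0,0,0,1]]'; python3 -m crank '[[0,0,0,0,0,0,0],[0,0,0,0,0,0,-0.1],[0,0,0,0,0,0,-0.13],[0,0,0,0,0,0,-0.13]]'; python3 -m crank '[[0,0,0,0,0,-8,-0.13],[0,0,0,0,0,-15,-0.13],[0,0,0,0,0,-25,-0.13],[0,0,0,0,0,-30,-0.13],[0,0,0,0,0,-25,-0.13],[0,0,0,-25,0,-10,0.5],[0,0,0,-30,0,0,1],[0,0,0,-30,0,0,1]]';  python3 - <<'E'
from h import *
st()
p=pic('scene','s20'); uv=proj(p,[.48,.32,0.03])[0].astype(int)
cv2.imwrite('pics/s20z.png',cv2.resize(p['image'][uv[1]-45:uv[1]+35,uv[0]-50:uv[0]+50,::-1],None,fx=7,fy=7,interpolation=2))
for c in('scene','top'):
    p=pic(c,c+'20'); print(c,[(np.round(x['centre'],4).tolist(),round(x['confidence'],2)) for x in spotter.mark_of('mailer_a',p)[:5]])
    print([(q,np.round(x['centre'],4).tolist(),round(x['confidence'],2)) for q in('panel_front','tray_floor','well_rim','lever_bar') for x in spotter.mark_of(q,p)[:1]])
E
```

```text
t: 44.25
tool_pos: [0.4429, 0.3933, 0.1865]
tool_rot: [-3.006, -0.913, -0.001]
contact_force: [-0.7, 0.1, 0.1]
opening: 0.0329
t: 44.58
tool_pos: [0.443, 0.3935, 0.1866]
tool_rot: [-3.006, -0.913, -0.001]
contact_force: [-1.3, 0.2, 0.0]
opening: 0.0481
t: 45.25
tool_pos: [0.374, 0.3466, 0.3113]
tool_rot: [-3.004, -0.911, -0.012]
contact_force: [0.3, -0.7, 0.7]
opening: 0.0127
t 45.25 tcp [0.374  0.3466 0.3113] open 0.0127 F [ 0.3 -0.7  0.7]
R [[0.832, 0.555, 0.007], [0.555, -0.832, 0.004], [0.008, 0.0, -1.0]] q [ 0.601 -0.151  1.969 -0.     1.315  1.584]
scene [([0.5144, 0.2807, 0.0127], 0.51), ([0.4807, 0.3457, 0.0098], 0.43), ([0.4455, 0.3943, 0.0129], 0.4)]
[('panel_front', [0.4256, 0.3013, 0.0285], 0.77), ('tray_floor', [0.5133, 0.286, 0.0114], 0.63), ('well_rim', [0.4113, 0.296, 0.047], 0.88), ('lever_bar', [0.6224, 0.3628, 0.1512], 0.42)]
top [([0.5092, 0.2807, 0.0125], 0.8), ([0.4215, -0.3975, 0.0037], 0.73), ([0.4794, 0.3398, 0.0109], 0.66), ([0.4477, 0.3912, 0.0127], 0.48)]
[('panel_front', [0.4253, 0.304, 0.0298], 0.84), ('tray_floor', [0.4802, 0.3415, 0.0164], 0.61), ('well_rim', [0.41, 0.2959, 0.0499], 0.8), ('lever_bar', [0.6263, 0.3586, 0.1571], 0.47)]
```

View pics/s20z.png

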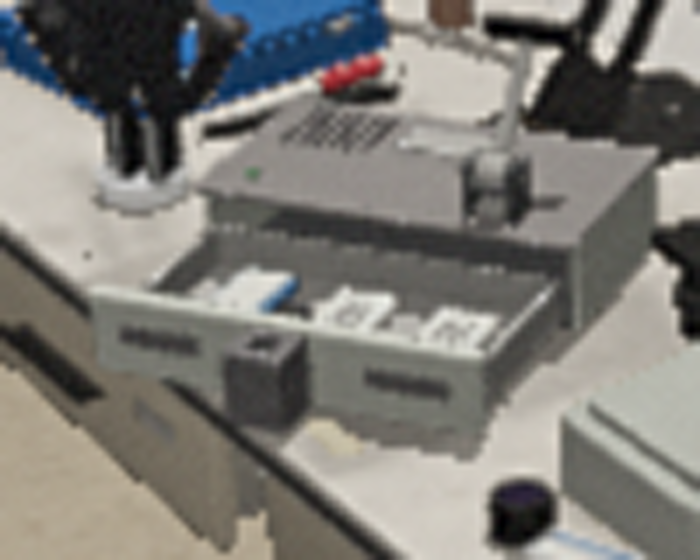

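```bash
python3 - <<'E'
from h import *
to([.364,.3416,.2],np.radians(-56))
E
python3 -m crank '[[0,-0.008,0,-10,0,20,1],[0,0,0,0,0,25,1],[0,0,0,0,0,25,1],[0,0,0,0,0,25,1],[0,0,0,0,0,10,1],[0,0,0,0,0,0,1]]'
python3 - <<'E'
from h import *
to([.364,.3416,.198],np.radians(-56))
p=pic('scene','s21'); uv=proj(p,[.45,.35,0.03])[0].astype(int)
cv2.imwrite('pics/s21z.png',cv2.resize(p['image'][uv[1]-45:uv[1]+35,uv[0]-50:uv[0]+50,::-1],None,fx=7,fy=7,interpolation=2))
E
```

```text
t 45.9 tcp [0.3744 0.3469 0.3084] open 0.0 F [ 0.2  0.5 -0.5]
R [[0.832, 0.555, 0.003], [0.555, -0.832, 0.002], [0.003, 0.0, -1.0]] q [ 0.601 -0.146  1.97  -0.     1.314  1.584]
shift tool mm [-11.9  -1.4 108.4]
turn [ 0.    -0.003 -0.005]
t: 46.4
tool_pos: [0.3679, 0.3426, 0.2025]
tool_rot: [-3.006, -0.911, -0.002]
contact_force: [-0.8, -0.2, 0.7]
opening: 0.0003
t 46.4 tcp [0.3679 0.3426 0.2025] open 0.0003 F [-0.8 -0.2  0.7]
R [[0.832, 0.555, 0.001], [0.555, -0.832, 0.001], [0.002, 0.0, -1.0]] q [ 0.602 -0.018  2.047 -0.     1.111  1.584]
shift tool mm [-3.8 -1.4  4.5]
turn [ 0.    -0.002 -0.005]
```

View pics/s21z.png

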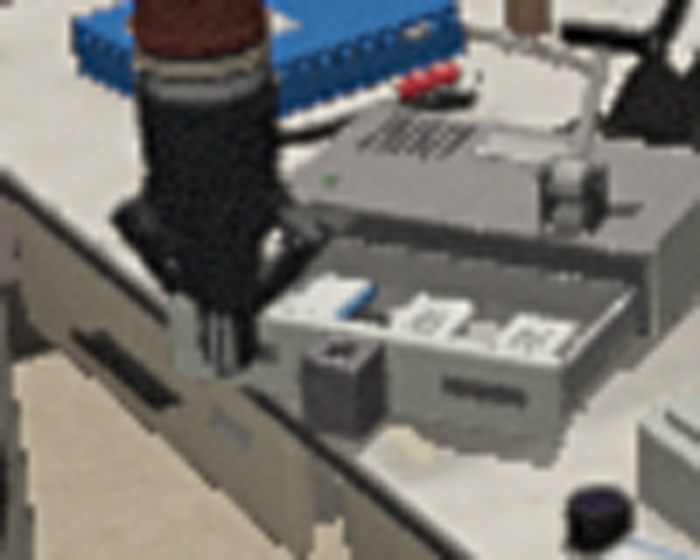

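```bash
python3 -m crank '[[0,0,0,4,0,4,1],[0,0,0,8,0,0,1],[0,0,0,10,0,0,1],[0,0,0,10,0,0,1],[0,0,0,10,0,0,1],[0,0,0,10,0,0,1],[0,0,0,10,0,0,1],[0,0,0,10,0,0,1]]'
python3 - <<'E'
from h import *
to([.479,.419,.198],np.radians(-56))
E
```

```text
t: 47.12
tool_pos: [0.434, 0.387, 0.2044]
tool_rot: [-3.005, -0.912, -0.005]
contact_force: [-2.4, -0.6, -1.5]
opening: -0.0
t 47.12 tcp [0.434  0.387  0.2044] open -0.0 F [-2.4 -0.6 -1.5]
R [[0.831, 0.556, 0.003], [0.556, -0.831, 0.002], [0.003, 0.0, -1.0]] q [ 0.6    0.157  1.858 -0.     1.123  1.582]
shift tool mm [55.2 -1.6  6.6]
turn [ 0.    -0.003 -0.004]
```

```bash
python3 -m crank '[[0,-0.003,0,9,0,3,1],[0,0,0,9,0,1,1],[0,0,0,9,0,1,1],[0,0,0,8,0,1,1],[0,0,0,6,0,0,1]]'
python3 - <<'E'
from h import *
to([.479,.419,.198],np.radians(-56))
p=pic('scene','s22'); uv=proj(p,[.5,.37,0.03])[0].astype(int)
cv2.imwrite('pics/s22z.png',cv2.resize(p['image'][uv[1]-45:uv[1]+35,uv[0]-50:uv[0]+50,::-1],None,fx=7,fy=7,interpolation=2))
E
```

```text
t: 47.53
tool_pos: [0.474, 0.414, 0.2027]
tool_rot: [-3.006, -0.912, 0.001]
contact_force: [-4.2, -2.6, -3.7]
opening: -0.0002
t 47.53 tcp [0.474  0.414  0.2027] open -0.0002 F [-4.2 -2.6 -3.7]
R [[0.831, 0.556, -0.001], [0.556, -0.831, -0.0], [-0.001, -0.0, -1.0]] q [0.6   0.262 1.738 0.    1.142 1.581]
shift tool mm [ 6.9 -1.4  4.7]
turn [-0.     0.001 -0.004]
```

View pics/s22z.png

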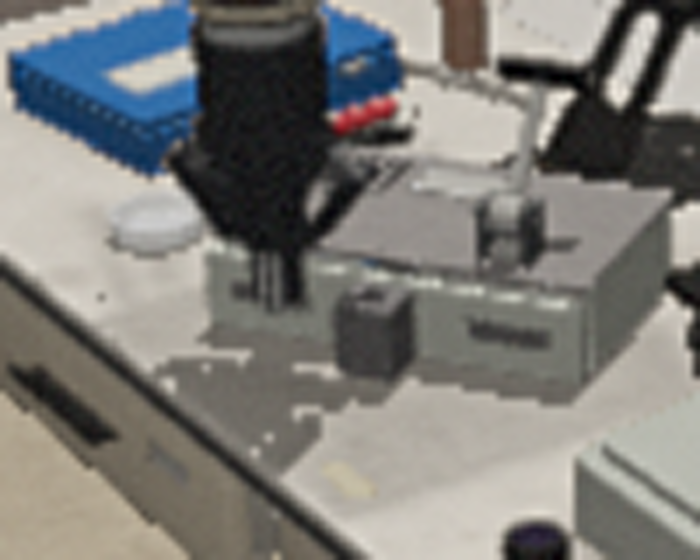

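```bash
python3 -m crank '[[0,0,0,5,0,1,1],[0,0,0,5,0,0,1],[0,0,0,5,0,0,1]]'; python3 -m crank '[[0,0,0,5,0,0,1],[0,0,0,4,0,0,1]]'
python3 - <<'E'
from h import *
to([.479,.419,.198],np.radians(-56))
E
```

```text
t: 47.83
tool_pos: [0.4831, 0.4204, 0.2026]
tool_rot: [2.994, 0.911, -0.055]
contact_force: [-22.0, -15.6, 17.7]
opening: 0.0001
t: 48.0
tool_pos: [0.4866, 0.4229, 0.2028]
tool_rot: [2.982, 0.909, -0.1]
contact_force: [-14.3, -11.3, 11.5]
opening: -0.0002
t 48.0 tcp [0.4866 0.4229 0.2028] open -0.0002 F [-14.3 -11.3  11.5]
R [[0.828, 0.558, -0.055], [0.557, -0.83, -0.04], [-0.068, 0.003, -0.998]] q [ 0.601  0.309  1.681 -0.003  1.22   1.581]
shift tool mm [-8.1 -1.   5.4]
turn [ 0.003  0.068 -0.002]
```

```bash
python3 -m crank '[[0,0.03,0,-5,0,0,1],[0,0.03,0,-8,0,0,1],[0,0,0,-20,0,0,1],[0,0,0,-20,0,-10,1],[0,0,0,-10,0,-30,1],[0,0,0,0,0,-35,1],[0,0,0,0,0,-35,1],[0,0,0,0,0,0,1]]'
python3 - <<'E'
from h import *
st()
for c in('scene','top'):
    p=pic(c,c+'23')
    print([(q,np.round(x['centre'],4).tolist(),round(x['confidence'],2)) for q in('panel_front','well_rim','lever_bar','lever_hinge') for x in spotter.mark_of(q,p)[:1]])
    uv=proj(p,[.53,.37,0.03])[0].astype(int)
    cv2.imwrite(f'pics/{c}23z.png',cv2.resize(p['image'][uv[1]-45:uv[1]+35,uv[0]-50:uv[0]+50,::-1],None,fx=7,fy=7,interpolation=2))
E
```

```text
t: 48.67
tool_pos: [0.4354, 0.3888, 0.3217]
tool_rot: [3.004, 0.916, 0.012]
contact_force: [1.4, 0.9, 1.6]
opening: 0.0001
t 48.67 tcp [0.4354 0.3888 0.3217] open 0.0001 F [1.4 0.9 1.6]
R [[0.83, 0.558, 0.008], [0.558, -0.83, 0.001], [0.007, 0.003, -1.0]] q [ 0.602  0.019  1.79  -0.003  1.326  1.582]
[('panel_front', [0.5242, 0.3693, 0.0324], 0.72), ('well_rim', [0.5098, 0.3614, 0.0485], 0.62), ('lever_bar', [0.6245, 0.364, 0.1529], 0.56), ('lever_hinge', [0.5799, 0.328, 0.0914], 0.71)]
[('panel_front', [0.525, 0.3704, 0.0311], 0.63), ('well_rim', [0.5057, 0.3578, 0.0518], 0.61), ('lever_bar', [0.628, 0.3596, 0.1559], 0.56), ('lever_hinge', [0.5819, 0.3271, 0.0879], 0.92)]
```

View pics/scene23z.png

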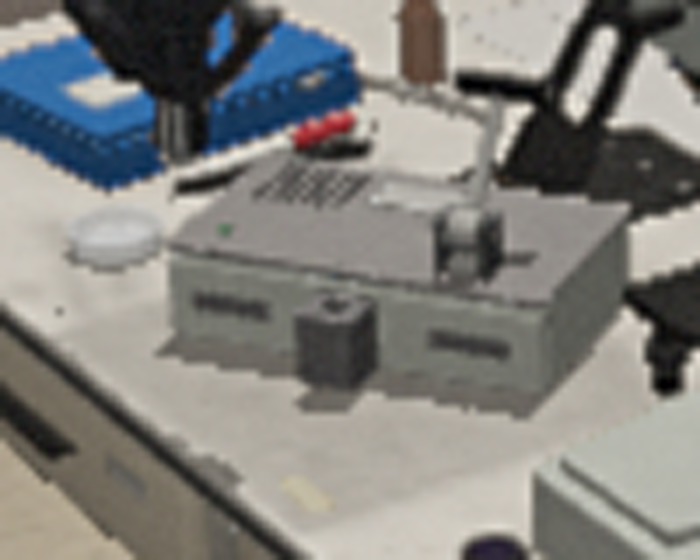

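View pics/top23z.png

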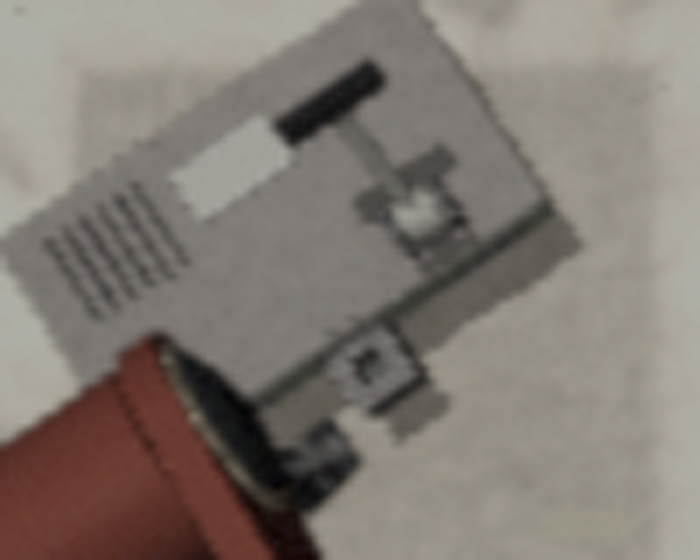

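```bash
python3 - <<'E'
from h import *
u=np.array([np.cos(np.radians(34)),np.sin(np.radians(34))]); v=np.array([-u[1],u[0]]); O=np.array([.5325,.377])
for n,a,b,z in(('A',.105,.03,.39),('B',.105,-.049,.39)):
    P=O+a*u+b*v; print(n,P)
    to([*P,z],np.radians(-56))
E
python3 -m crank '[[0.003,-0.007,0,0,0,-20,1],[0,0,0,10,0,-25,1],[0,0,0,25,0,-25,1],[0,0,0,38,0,0,1],[0,0,0,38,0,0,1],[0,0,0,38,0,0,1],[0,0,0,38,0,0,1],[0,0,0,20,0,0,1]]'; python3 -c "
from h import *
to([.6468,.3949,.39],np.radians(-56))"
```

```text
A [0.60277316 0.46058638]
t 49.17 tcp [0.433  0.387  0.3107] open -0.0 F [-0.1  0.5  0.7]
R [[0.83, 0.558, -0.008], [0.558, -0.83, -0.009], [-0.012, 0.003, -1.0]] q [ 0.602  0.027  1.8   -0.003  1.326  1.582]
shift tool mm [181.   33.9 -81.3]
turn [ 0.003  0.012 -0.002]
B [0.6469494  0.39509241]
t 49.17 tcp [0.433  0.387  0.3107] open -0.0 F [-0.1  0.5  0.7]
R [[0.83, 0.558, -0.008], [0.558, -0.83, -0.009], [-0.012, 0.003, -1.0]] q [ 0.602  0.027  1.8   -0.003  1.326  1.582]
shift tool mm [181.2 112.9 -81.1]
turn [ 0.003  0.012 -0.002]
t: 49.83
tool_pos: [0.6088, 0.5061, 0.3713]
tool_rot: [2.996, 0.915, -0.042]
contact_force: [-0.7, 0.2, -0.6]
opening: -0.0001
t 49.83 tcp [0.6088 0.5061 0.3713] open -0.0001 F [-0.7  0.2 -0.6]
R [[0.829, 0.558, -0.023], [0.558, -0.83, -0.016], [-0.028, 0.0, -1.0]] q [ 0.6    0.463  1.184 -0.     1.523  1.578]
shift tool mm [-31.1 113.5 -17.8]
turn [ 0.     0.028 -0.001]
```

```bash
python3 -m crank '[[0,0.014,0,0,25,-5,1],[0,0.014,0,-5,35,-5,1],[0,0,0,-5,30,-5,1],[0,0,0,-5,20,0,1],[0,0,0,0,0,0,1],[0,0,0,0,0,0,1]]'
python3 - <<'E'
from h import *
to([.6469,.395,.312],np.radians(-56))
for c in('scene','top'):
    p=pic(c,c+'24')
    uv=proj(p,[.6,.37,0.12])[0].astype(int)
    cv2.imwrite(f'pics/{c}24z.png',cv2.resize(p['image'][uv[1]-45:uv[1]+35,uv[0]-50:uv[0]+50,::-1],None,fx=7,fy=7,interpolation=2))
E
```

```text
t: 50.33
tool_pos: [0.6646, 0.4068, 0.3759]
tool_rot: [3.002, 0.921, -0.012]
contact_force: [0.9, 0.9, 0.4]
opening: -0.0002
t 50.33 tcp [0.6646 0.4068 0.3759] open -0.0002 F [0.9 0.9 0.4]
R [[0.828, 0.561, -0.007], [0.561, -0.828, -0.004], [-0.008, -0.001, -1.0]] q [ 0.454  0.426  1.225 -0.     1.499  1.43 ]
shift tool mm [-20.7  -0.1  64.1]
turn [-0.001  0.008  0.002]
```

View pics/scene24z.png

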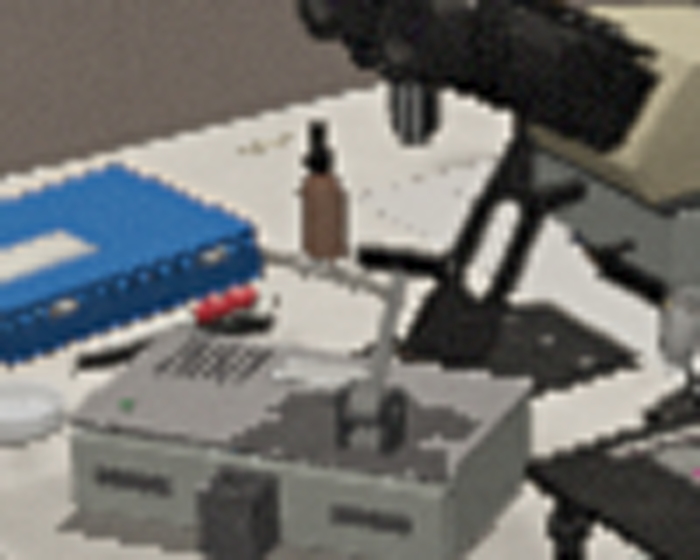

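Run:
```python
from h import *
p=eyes.get_image('scene'); uv=proj(p,[.6,.37,0.12])[0].astype(int)
f=lambda x,y:(x/7-.5+uv[0]-50,y/7-.5+uv[1]-45)
print('tripod base',ray(p,[f(410,350),f(500,360),f(520,300)],0.01))
p=eyes.get_image('top')
print(ray(p,[[152,168],[188,168],[152,130],[188,130],[115,130],[190,120]],0.01))
```

```text
tripod base [[0.72760056 0.52628217 0.01      ]
 [0.76469739 0.47963793 0.01      ]
 [0.826774   0.55037929 0.01      ]]
[[0.70494815 0.56431046 0.01      ]
 [0.70508545 0.43406016 0.01      ]
 [0.84551025 0.56874947 0.01      ]
 [0.8456117  0.4373115  0.01      ]
 [0.84540592 0.70391082 0.01      ]
 [0.88302393 0.43085936 0.01      ]]
```

View pics/top24z.png

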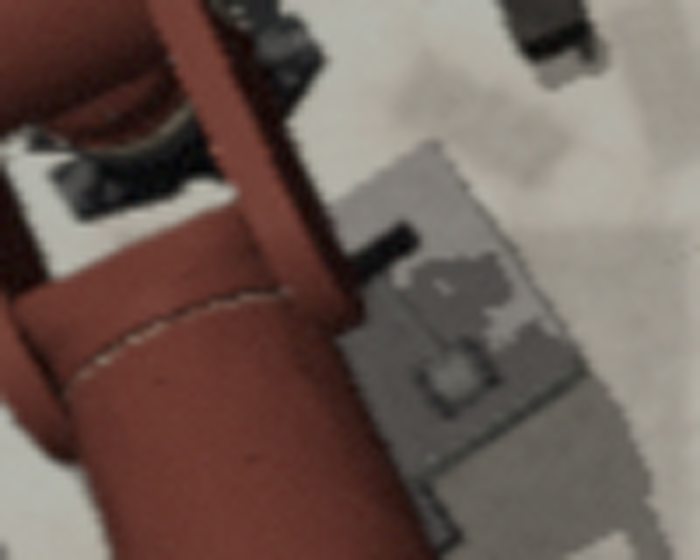

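```bash
python3 -m crank '[[0,0.008,0,-5,0,15,1],[0,0,0,-5,0,18,1],[0,0,0,-4,0,16,1],[0,0,0,0,0,10,1],[0,0,0,0,0,0,1],[0,0,0,0,0,0,1]]'
python3 - <<'E'
from h import *
to([.6469,.395,.312],np.radians(-56))
p=pic('scene','s25')
uv=proj(p,[.6,.37,0.12])[0].astype(int)
cv2.imwrite(f'pics/s25z.png',cv2.resize(p['image'][uv[1]-45:uv[1]+35,uv[0]-50:uv[0]+50,::-1],None,fx=7,fy=7,interpolation=2))
E
```

```text
t: 51.03
tool_pos: [0.6484, 0.4075, 0.3174]
tool_rot: [-2.995, -0.937, -0.008]
contact_force: [-0.3, -0.3, 0.1]
opening: 0.0003
t 51.03 tcp [0.6484 0.4075 0.3174] open 0.0003 F [-0.3 -0.3  0.1]
R [[0.822, 0.57, 0.004], [0.57, -0.822, 0.004], [0.006, -0.001, -1.0]] q [0.464 0.431 1.317 0.002 1.388 1.428]
shift tool mm [-8.3  9.4  5.4]
turn [-0.001 -0.006  0.013]
```

View pics/s25z.png

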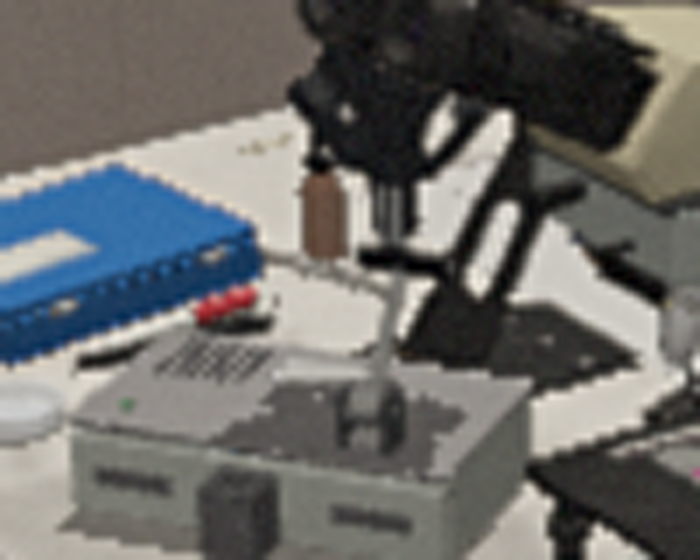

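```bash
python3 -m crank '[[0,-0.006,0.01,-3,9,5,1],[0,0,0,-5,0,3,1],[0,0,0,-5,0,0,1],[0,0,0,-5,0,0,1],[0,0,0,0,0,0,1]]'
python3 - <<'E'
from h import *
s,Rm=st()
u=np.array([np.cos(np.radians(34)),np.sin(np.radians(34))]); v=np.array([-u[1],u[0]]); O=np.array([.5325,.377])
d=s['tool_pos'][:2]-O; print('own',d@u,d@v,'tip z',s['tool_pos'][2]-.1734)
p=pic('scene','s26')
uv=proj(p,[.6,.37,0.12])[0].astype(int)
cv2.imwrite(f'pics/s26z.png',cv2.resize(p['image'][uv[1]-45:uv[1]+35,uv[0]-50:uv[0]+50,::-1],None,fx=7,fy=7,interpolation=2))
E
```

```text
t: 51.5
tool_pos: [0.6389, 0.389, 0.3125]
tool_rot: [-3.002, -0.921, -0.006]
contact_force: [0.1, 0.1, -0.4]
opening: 0.0001
t 51.5 tcp [0.6389 0.389  0.3125] open 0.0001 F [ 0.1  0.1 -0.4]
R [[0.828, 0.561, 0.003], [0.561, -0.828, 0.003], [0.004, -0.001, -1.0]] q [4.470e-01 3.960e-01 1.371e+00 1.000e-03 1.370e+00 1.422e+00]
own 0.09493794482289464 -0.04958171171305383 tip z 0.13906087369925946
```

View pics/s26z.png

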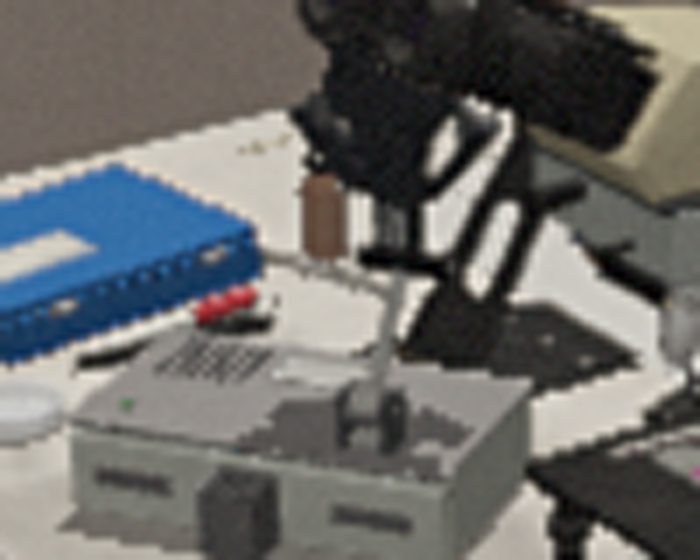

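```bash
python3 -m crank '[[0,-0.004,0,-4,0,4,1],[0,0,0,-6,0,1,1],[0,0,0,-8,0,0,1],[0,0,0,-8,0,0,1],[0,0,0,-8,0,0,1]]'
python3 - <<'E'
from h import *
s,Rm=st()
u=np.array([np.cos(np.radians(34)),np.sin(np.radians(34))]); v=np.array([-u[1],u[0]]); O=np.array([.5325,.377])
d=s['tool_pos'][:2]-O; print('own',d@u,d@v,'tip z',s['tool_pos'][2]-.1734)
p=pic('scene','s27')
uv=proj(p,[.6,.37,0.12])[0].astype(int)
cv2.imwrite(f'pics/s27z.png',cv2.resize(p['image'][uv[1]-45:uv[1]+35,uv[0]-50:uv[0]+50,::-1],None,fx=7,fy=7,interpolation=2))
E
```

```text
t: 51.97
tool_pos: [0.6107, 0.3696, 0.3111]
tool_rot: [-3.001, -0.921, -0.017]
contact_force: [1.4, 0.7, 1.1]
opening: 0.0001
t 51.97 tcp [0.6107 0.3696 0.3111] open 0.0001 F [1.4 0.7 1.1]
R [[0.828, 0.561, 0.01], [0.561, -0.828, 0.006], [0.011, 0.001, -1.0]] q [4.400e-01 3.200e-01 1.469e+00 1.000e-03 1.341e+00 1.415e+00]
own 0.06069061547259451 -0.04987775525998305 tip z 0.1376516933479887
```

View pics/s27z.png

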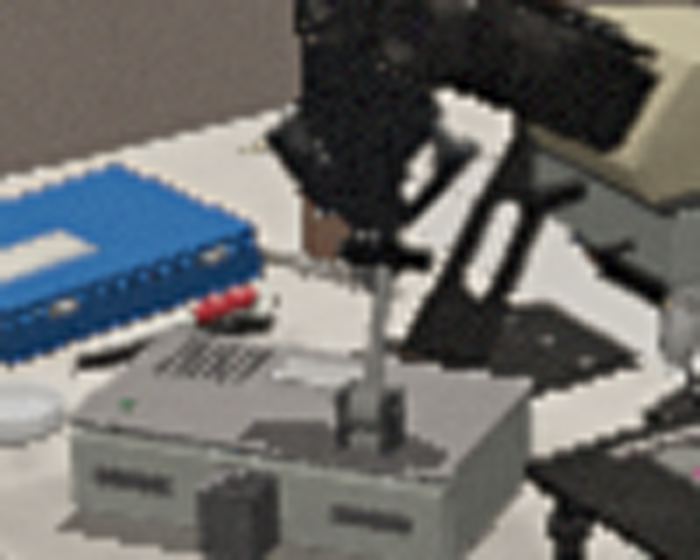

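```bash
python3 -m crank '[[0,-0.01,0,-9,0,0,1],[0,0,0,-10,0,0,1],[0,0,0,-10,0,0,1],[0,0,0,-10,0,0,1],[0,0,0,-10,0,0,1]]'
python3 - <<'E'
from h import *
s,Rm=st()
u=np.array([np.cos(np.radians(34)),np.sin(np.radians(34))]); v=np.array([-u[1],u[0]]); O=np.array([.5325,.377])
d=s['tool_pos'][:2]-O; print('own',d@u,d@v,'tip z',s['tool_pos'][2]-.1734)
p=pic('scene','s28')
uv=proj(p,[.6,.37,0.12])[0].astype(int)
cv2.imwrite(f'pics/s28z.png',cv2.resize(p['image'][uv[1]-45:uv[1]+35,uv[0]-50:uv[0]+50,::-1],None,fx=7,fy=7,interpolation=2))
E
```

```text
t: 52.43
tool_pos: [0.5686, 0.3412, 0.3145]
tool_rot: [-3.0, -0.921, -0.025]
contact_force: [4.6, 2.8, -4.9]
opening: 0.0002
t 52.43 tcp [0.5686 0.3412 0.3145] open 0.0002 F [ 4.6  2.8 -4.9]
R [[0.828, 0.561, 0.014], [0.561, -0.828, 0.008], [0.016, 0.002, -1.0]] q [4.280e-01 2.040e-01 1.602e+00 1.000e-03 1.320e+00 1.403e+00]
own 0.009953308726019879 -0.04988963009276124 tip z 0.14110636254907333
```

View pics/s28z.png

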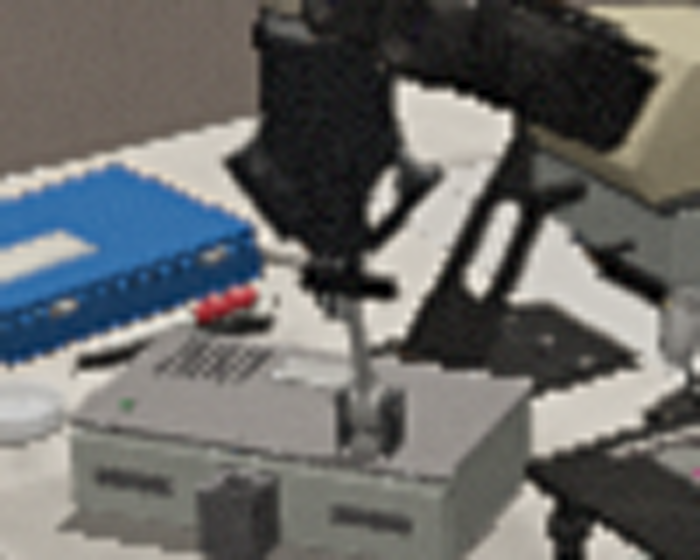

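```bash
python3 -m crank '[[0,-0.01,0,-10,0,2,1],[0,0,0,-10,0,2,1],[0,0,0,-10,0,2,1],[0,0,0,-10,0,2,1],[0,0,0,-8,0,0,1]]'
python3 - <<'E'
from h import *
s,Rm=st()
u=np.array([np.cos(np.radians(34)),np.sin(np.radians(34))]); v=np.array([-u[1],u[0]]); O=np.array([.5325,.377])
d=s['tool_pos'][:2]-O; print('own',d@u,d@v,'tip z',s['tool_pos'][2]-.1734)
p=pic('scene','s29')
uv=proj(p,[.57,.37,0.12])[0].astype(int)
cv2.imwrite(f'pics/s29z.png',cv2.resize(p['image'][uv[1]-45:uv[1]+35,uv[0]-50:uv[0]+50,::-1],None,fx=7,fy=7,interpolation=2))
E
```

```text
t: 52.9
tool_pos: [0.5271, 0.3152, 0.3044]
tool_rot: [-2.994, -0.92, -0.028]
contact_force: [4.5, 3.0, -4.3]
opening: -0.0
t 52.9 tcp [0.5271 0.3152 0.3044] open -0.0 F [ 4.5  3.  -4.3]
R [[0.828, 0.561, 0.015], [0.561, -0.828, 0.014], [0.02, -0.003, -1.0]] q [0.417 0.103 1.732 0.007 1.287 1.39 ]
own -0.039083145456897304 -0.048209386325431106 tip z 0.13098069047045913
```

View pics/s29z.png

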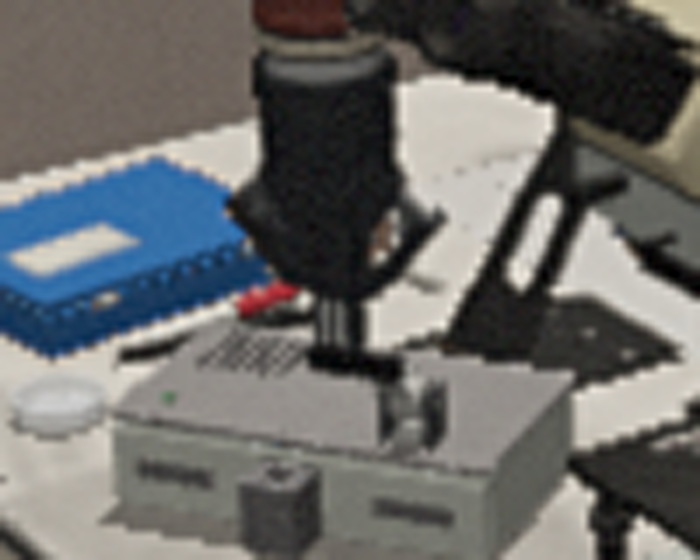

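```bash
python3 -m crank '[[0,-0.01,0,-9,0,0,1],[0,-0.01,0,-9,0,0,1],[0,0,0,-4,0,0,1],[0,0,0,0,0,0,1]]'
python3 - <<'E'
from h import *
s,Rm=st()
u=np.array([np.cos(np.radians(34)),np.sin(np.radians(34))]); v=np.array([-u[1],u[0]]); O=np.array([.5325,.377])
d=s['tool_pos'][:2]-O; print('own',d@u,d@v,'tip z',s['tool_pos'][2]-.1734)
p=pic('scene','s30')
uv=proj(p,[.57,.37,0.12])[0].astype(int)
cv2.imwrite(f'pics/s30z.png',cv2.resize(p['image'][uv[1]-45:uv[1]+35,uv[0]-50:uv[0]+50,::-1],None,fx=7,fy=7,interpolation=2))
E
```

```text
t: 53.28
tool_pos: [0.5049, 0.3005, 0.3027]
tool_rot: [-3.003, -0.922, 0.021]
contact_force: [0.2, -0.3, 0.1]
opening: -0.0
t 53.28 tcp [0.5049 0.3005 0.3027] open -0.0 F [ 0.2 -0.3  0.1]
R [[0.827, 0.561, -0.013], [0.561, -0.828, -0.004], [-0.013, -0.004, -1.0]] q [0.41  0.052 1.789 0.002 1.314 1.384]
own -0.06565536854735901 -0.048008970654790414 tip z 0.12929493398631403
```

View pics/s30z.png

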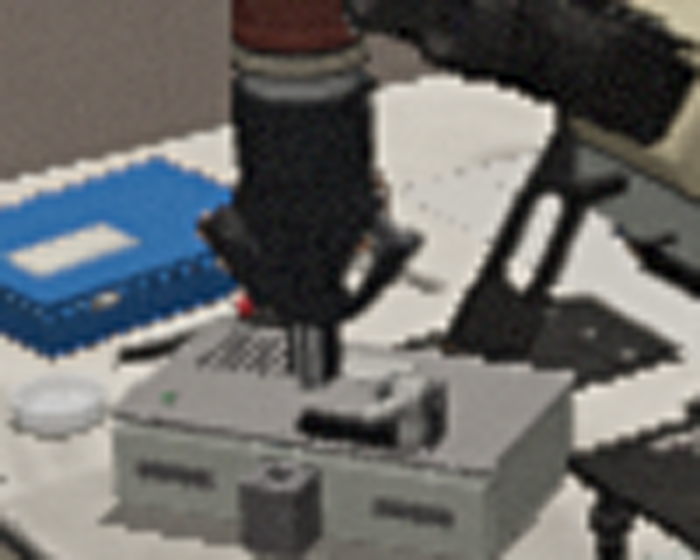

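```bash
python3 -m crank '[[0,0.01,0,0,0,-20,1],[0,0,0,0,0,-30,1],[0,0,0,-10,0,-30,1],[0,0,0,-35,0,-10,1],[0,0,0,-38,0,0,1],[0,0,0,-38,0,0,1],[0,0,0,-20,0,0,1],[0,0,0,0,0,0,1]]'
python3 - <<'E'
from h import *
st()
for c in('scene','top','scene'):
    p=pic(c,c+'31')
    print([(q,np.round(x['centre'],4).tolist(),round(x['confidence'],2)) for q in('panel_front','well_rim','lever_bar','lever_hinge','pin_tool','stand_rim','glass_box','black_loupe','dish','oil_bottle','mailer_a') for x in spotter.mark_of(q,p)[:1]])
    uv=proj(p,[.53,.37,0.05])[0].astype(int)
    cv2.imwrite(f'pics/{c}31z.png',cv2.resize(p['image'][uv[1]-45:uv[1]+35,uv[0]-50:uv[0]+50,::-1],None,fx=7,fy=7,interpolation=2))
p=eyes.get_image('scene'); uv=proj(p,[.42,-.395,0.06])[0].astype(int)
cv2.imwrite('pics/st31z.png',cv2.resize(p['image'][uv[1]-35:uv[1]+35,uv[0]-40:uv[0]+40,::-1],None,fx=7,fy=7,interpolation=2))
E
```

```text
t: 54.0
tool_pos: [0.3865, 0.2192, 0.3993]
tool_rot: [-3.001, -0.922, 0.003]
contact_force: [0.7, 1.0, -0.1]
opening: -0.0
t 54.0 tcp [0.3865 0.2192 0.3993] open -0.0 F [ 0.7  1.  -0.1]
R [[0.827, 0.562, -0.003], [0.562, -0.827, 0.002], [-0.001, -0.003, -1.0]] q [ 3.470e-01 -4.010e-01  2.020e+00  2.000e-03  1.524e+00  1.322e+00]
[('panel_front', [0.5258, 0.3713, 0.0299], 0.79), ('well_rim', [0.5098, 0.3593, 0.0483], 0.6), ('lever_bar', [0.5133, 0.2867, 0.1058], 0.51), ('lever_hinge', [0.578, 0.3273, 0.0884], 0.88), ('pin_tool', [0.4199, -0.3972, 0.0098], 0.77), ('stand_rim', [0.4247, -0.3935, 0.0503], 0.91), ('glass_box', [0.4537, 0.0413, 0.0019], 0.65), ('black_loupe', [0.4606, 0.1158, -0.001], 0.46), ('oil_bottle', [0.5894, -0.0605, -0.0003], 0.64)]
[('panel_front', [0.5233, 0.3738, 0.0295], 0.62), ('well_rim', [0.4233, -0.3987, 0.0038], 0.72), ('lever_bar', [0.5108, 0.2843, 0.1083], 0.62), ('lever_hinge', [0.5071, 0.3635, 0.0483], 0.74), ('pin_tool', [0.4224, -0.3983, 0.0068], 0.69), ('stand_rim', [0.42, -0.3977, 0.0445], 0.53), ('glass_box', [0.4522, 0.0441, -0.002], 0.57), ('dish', [0.4945, 0.6014, 0.0035], 0.55), ('oil_bottle', [0.5872, -0.0621, -0.0016], 0.63)]
[('panel_front', [0.5211, 0.3712, 0.0288], 0.78), ('well_rim', [0.5115, 0.3601, 0.0474], 0.96), ('lever_bar', [0.5129, 0.2872, 0.106], 0.63), ('lever_hinge', [0.5759, 0.331, 0.0898], 0.67), ('pin_tool', [0.4173, -0.3972, 0.0099], 0.57), ('glass_box', [0.4531, 0.0401, -0.0011], 0.51), ('black_loupe', [0.459, 0.116, 0.0003], 0.58), ('dish', [0.489, 0.6043, -0.0012], 0.6), ('mailer_a', [0.4888, 0.6052, -0.0029], 0.17)]
```

View pics/scene31z.png

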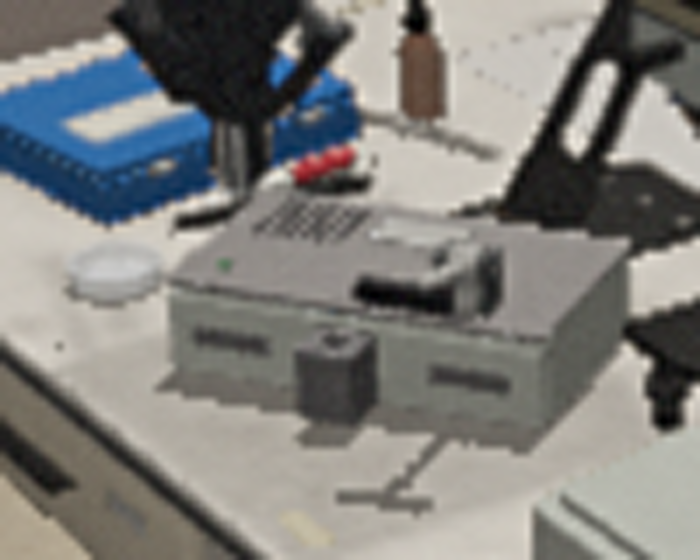

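View pics/top31z.png

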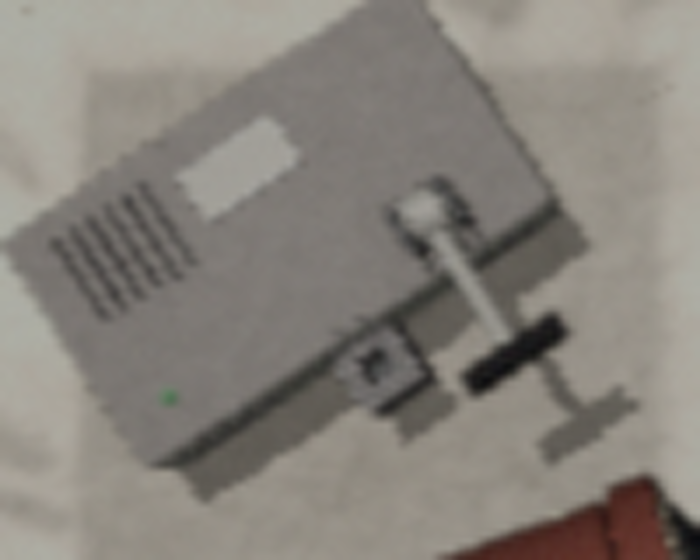

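View pics/st31z.png

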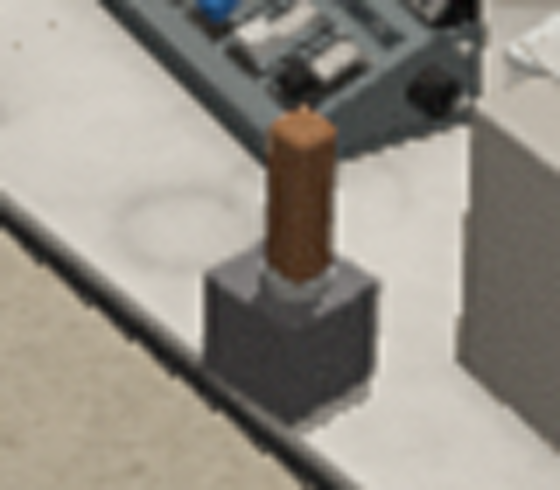

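All as wanted: lever bar at (0.512, 0.286, 0.106), which is the closed stop; drawer home; tool seated upright; bystanders unmoved.

```bash
python3 -c "
from station import ctrl
print(ctrl.finish_job())"
```

```text
the job is handed in; nothing more can be done
None
```

The job is handed in at about t = 54 s of the 210 s allowed; no verdict was reported.

**What I did**
- I took the pin tool from its stand, pressed the release in the well, and pushed the drawer out to its stop with the button held down.
- I parked the tool, then laid all three mailers flat and side by side on the drawer floor.
- I pushed the drawer home until it hit its stop, at about 27 N, and threw the lever forward until it snapped over.

**What the last checks showed**
- **Mailers:** the networks placed all three within about 1–4 mm of the floor height, on separate spots, before the drawer was shut. They are no longer visible, so this could not be checked again afterwards.
- **Drawer:** home. The panel and well readings were back within a few mm of where they started. The release being up could not be measured directly.
- **Lever:** the bar read (0.512, 0.286, 0.106), within a few mm of the computed closed-stop position.
- **Pin tool:** upright with its collar on the stand rim. Readings put it 2–7 mm from the stand mouth, which is about as precise as the networks get.
- **Bystanders:** all within about 5 mm of their first readings.
- **Gripper:** clear of everything.

**What disagreed**
- The tool slipped about 0.07 rad in the grip while pushing the drawer. I corrected this from the camera image before putting it back in its stand.
- A few network readings in the last pictures were plainly wrong. One took the pin tool for the well rim, one took the well for the lever hinge, and one low-confidence reading took the dish for a mailer. I left those out.

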